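# Set out a cast case for mounting

### The job

Set out this dental case for mounting. Each stone cast is tucked base up in the foam with its heel under a lip: lift its front edge first to tilt it out without forcing it, turn it over and leave it teeth up, flat on the violet mat, without dropping it. Tip the brass studs out of the steel beaker into the grey tray and stand the empty beaker upright again in the middle of its black coaster (also if it gets knocked aside), leaving the bottle, jar and spatula alone.

Things in the scene. Friction and masses are not known exactly. Their poses are not given: they have to be found in the camera images.
- foam: Dark foam carrier, fixed, 116 (x) x 305 (y) x 52 mm; origin under it. Pockets at y -95, 0, 95, x 0; a cast fills one tightly, resting 10 mm up. Behind each heel (-x): low stop to z 17, then a 14 mm deep undercut below a lip (z 44 to 52) that covers 5 mm of the base. Cheeks beside x -46 to -14, 2 mm off. Further to +x the sides are open finger room; front wall x 33.5 to 52 only to z 22
- cast0: Cream stone dental cast, 64 (x) x 52 (y) x 32 mm (z), 150 g, origin at its centre. +z points out of the flat base, -z to the teeth. Base z -4 to 16, upright sides, 52 wide for x -32 to 20, nose 36 wide to x 32; ridge and teeth narrower. The -x end is a flat heel it can stand on. Starts base up in a foam pocket, axes along the foam's. May be absent
- cast1: Cream stone dental cast, 64 (x) x 52 (y) x 32 mm (z), 150 g, origin at its centre. +z points out of the flat base, -z to the teeth. Base z -4 to 16, upright sides, 52 wide for x -32 to 20, nose 36 wide to x 32; ridge and teeth narrower. The -x end is a flat heel it can stand on. Starts base up in a foam pocket, axes along the foam's. May be absent
- cast2: Cream stone dental cast, 64 (x) x 52 (y) x 32 mm (z), 150 g, origin at its centre. +z points out of the flat base, -z to the teeth. Base z -4 to 16, upright sides, 52 wide for x -32 to 20, nose 36 wide to x 32; ridge and teeth narrower. The -x end is a flat heel it can stand on. Starts base up in a foam pocket, axes along the foam's. May be absent
- pad: Dark violet bench mat, fixed, 300 (x) x 150 (y) x 4 mm thick; origin at the centre of its underside, on the bench
- beaker: Straight steel beaker, outer diameter 62 mm, 85 mm high, wall 3.5 mm, floor 4 mm, 160 g, open top, smooth: studs slide out once it is tipped some 20 degrees or more past level. Origin at the centre of its underside, z up its axis. Starts on the coaster with the studs inside; may get knocked aside
- beaker_rim (a point): Centre of the beaker's mouth, 85 mm up its axis
- coaster: Black rubber disc, fixed, 110 mm diameter, 3 mm thick, origin at the centre of its underside
- tray: Open grey plastic parts tray, fixed, 160 x 160 x 35 mm outside, walls and floor 5 mm; origin at the centre of its underside
- stud0: Mounting stud: polished brass cylinder, 20 mm diameter, 16 mm high, 30 g, origin at its centre, z along its axis. Starts in the beaker.
- stud1: Mounting stud: polished brass cylinder, 20 mm diameter, 16 mm high, 30 g, origin at its centre, z along its axis. Starts in the beaker.
- stud2: Mounting stud: polished brass cylinder, 20 mm diameter, 16 mm high, 30 g, origin at its centre, z along its axis. Starts in the beaker.
- stud3: Mounting stud: polished brass cylinder, 20 mm diameter, 16 mm high, 30 g, origin at its centre, z along its axis. Starts in the beaker. May be absent
- stud4: Mounting stud: polished brass cylinder, 20 mm diameter, 16 mm high, 30 g, origin at its centre, z along its axis. Starts in the beaker. May be absent
- bottle: Clear plastic bottle, 64 mm diameter, 190 mm high, a bystander; origin under it
- jar: Amber glass jar, 60 mm diameter, 70 mm high, a bystander; origin under it
- spatula: Spatula with a wooden handle lying flat on the bench, 280 mm long along its x, blade 65 mm wide at +x, a bystander
Things that resemble listed ones, but are neither listed nor needed, are in the scene too. Leave any pink or turquoise look-alike of the cast1 alone.

How it is judged:
By the outcome, as a careful person would: the job done as asked, in the order asked, and still so for the second after the job is handed in, with the robot touching nothing.
Of cast0, cast1, cast2 only 2 to 3 are there at a start; the rules pass over those that are not, and their reading is None.
Of stud3, stud4 only 1 to 2 are there at a start; the rules pass over those that are not, and their reading is None.
At some moment in a run one of beaker may be knocked a few centimetres aside while the robot is not near it.
It also fails if it takes over 210 s, if anything falls off the work surface, if the arm or the gripper's body presses on something with over 40 N, if the wrist force passes 120 N, or if a joint passes its speed limit or range.

### The arm

A 7-joint arm with a two-finger parallel gripper is mounted at the origin on the work surface. World frame = base frame: x ahead of the robot, y to its left, z up, the work surface at z = 0. Lengths are in mm, angles in rad, forces in N, time in s.
With the tool pointing down it reaches from about 400 to 875 mm from the base axis. Payload 4.4 kg.
Tool frame: the origin (TCP) lies at the very end of the fingers, on their centre line; the grasp point (between the pads) lies 19 mm behind it; z points along the fingers, y is the direction in which the jaws open and shut (so a half turn about z gives the same grasp; the last joint's range is limited). The gripper opens to 85 mm and grips with 20 to 120 N. Pads are 22 mm wide; open, the fingers measure 114 mm over their backs; the gripper's body (76 mm by 85 mm) begins 54 mm behind the grasp point. The pads swing forward as they close: fully open they stand 13 mm farther back than shut.
Start: joints at [1.068, 0.628, 0.038, 1.517, -0.027, 0.996, -0.02], TCP at [275.006, -588.973, 231.313] pointing down, gripper open.
Joint ranges: [-3.06, 3.06], [-0.37, 2.12], [-1.25, 1.32], [0.18, 2.47], [-1.1, 4.24], [0.23, 1.98], [-2.94, 2.94]. Speed limits (rad/s): [2.57, 2.57, 3.14, 3.14, 3.14, 3.14, 3.14].

### API

Orientations are given as [roll, pitch, yaw] about the fixed x, y, z axes, in that order (R = Rz(yaw) Ry(pitch) Rx(roll)).
In Python, from cell import read_state, get_image, calibration, finish_job gives the robot as it stands. The module is installed in compiled form; this text tells all that it offers.
- The arm moves only by the tool apply_moves, never from a script. Its argument "increments" is a list of rows, each an object of numbers: "tx", "ty", "tz": the shift along the world's x, y, z in m; "rx", "ry", "rz": the turn, a rotation vector about the world's x, y, z in units of 5 degrees (1.0 is 5 degrees); "claw": the finger opening in m, from 0 to 0.0854. In form: [{"tx": .., "ty": .., "tz": .., "rx": .., "ry": .., "rz": .., "claw": ..}, ...]. A call has 1 to 12 rows; each row is the pose to reach, as a shift and turn from the pose commanded when the call began; what a row does not reach only later rows make up. A row lasts 1/10 s, in which the tool goes at most 50 mm and 8.59 degrees, less where a joint would pass 70% of its speed; a pose out of reach is approached as far as the arm can. A call with a gripper value outside its range is refused whole. The fingers move at their own pace and stop on an object; the grip force is fixed at half the most. Time passes only in rows, so rows that repeat a pose let the fingers close. It gives the time, the measured TCP pose, the force and the opening at its end, in the units of the state.
- read_state(): the state, without advancing time (a new reading comes with each control period).
- get_image(name): name is "side" or "top"; returns the picture (400x640x3 uint8, red, green, blue); there is no depth.
- calibration(name): a dict with "camera_matrix" (3x3 intrinsics, pixels), "origin" and "attitude" of the camera in the world. Camera axes: x right, y up, looking along -z (the intrinsics and any distortion apply to the point x, -y, -z); pixel columns grow to the right and rows downward; lengths in mm; the calibration is good to about 2 mm. A picture is of the moment at which its call begins. calibration takes no time and is no camera call.
- finish_job(): hands the job in, once; it reports no verdict.
The state is a dict: "clock": time; "qpos": joint angles; "qd": joint speeds; "tau": joint torques, N m; "eef_pos": TCP position; "tool_rot": TCP orientation; "force": force on the tool from outside, world axes, zero at the start; "torque": the same for the moment, N m; "width": finger opening in mm.
Only numpy, scipy, OpenCV 4.12 (cv2) and the standard library are available. Lean on these libraries where they do the work, as an engineer would, in place of code of your own. Each camera call takes 0.05 s, during which the arm holds its last target. There are 200 camera calls.

## Working session

There is one attempt and no reset: what is moved stays moved. The work goes in short steps, Python scripts to look and compute and a tool call to move; the robot and the scene stay as the last step left them, time stands still between calls to the robot, and variables do not carry over. Pictures are saved under pics/ and viewed, about 12 in all and at most 16, crops included, and the job is handed in when it is done.

Besides the shell and the picture viewer there is one more tool, called after "Request:" by a JSON object that holds its "fn" and its "kwargs", one argument or row to a line. apply_moves: Moves the arm, as the interface text tells. Its arguments: {"type":"object","properties":{"increments":{"type":"array"}},"required":["increments"]}

```bash
ls; mkdir -p pics; cat > h.py <<'E'
import numpy as np, cv2
from cell import *
from scipy.spatial.transform import Rotation as R
def cal(n):
    c=calibration(n); return c
def shot(n,f):
    im=get_image(n); cv2.imwrite('pics/'+f,im[:,:,::-1]); return im
E
python3 - <<'E'
from h import *
for n in('side','top'): print(cal(n)); shot(n,n+'0.png')
a=[cv2.imread(f'pics/{n}0.png') for n in('top',)]
print(read_state())
E
```

```text
pics
{'camera_matrix': array([[369.43179445,   0.        , 319.15060301],
       [  0.        , 369.43179445, 202.64651504],
       [  0.        ,   0.        ,   1.        ]]), 'origin': array([479.52326209, 620.11429885, 651.29873966]), 'attitude': array([ 0.8931026 , -0.02258017, -2.9998652 ])}
{'camera_matrix': array([[407.76706241,   0.        , 319.04441302],
       [  0.        , 407.76706241, 197.37801281],
       [  0.        ,   0.        ,   1.        ]]), 'origin': array([ 515.48751618, -115.84734734, 1240.77613617]), 'attitude': array([ 4.15877427e-02,  4.93225618e-04, -1.55557655e+00])}
{'clock': 0.1, 'qpos': array([ 1.06817572,  0.62931679,  0.03846789,  1.5182609 , -0.02700589,
        0.99630967, -0.01996428]), 'qd': array([-0.0008362 , -0.00093609,  0.00143466, -0.00341035,  0.0002738 ,
        0.00019829,  0.00062716]), 'tau': array([ 4.35157417e-03, -5.64533758e+01,  1.23143032e+00, -1.93974245e+01,
        1.14532054e-02,  5.38291672e-03,  4.18191621e-05]), 'eef_pos': array([ 274.76662089, -588.4450096 ,  230.44281842]), 'tool_rot': array([-3.13981686e+00,  2.99614426e-05,  4.36834588e-01]), 'force': array([0.06311579, 0.30384458, 0.34661841]), 'torque': array([-0.02663495,  0.00715746, -0.0138915 ]), 'width': 85.34625972913503}
```

View pics/top0.png

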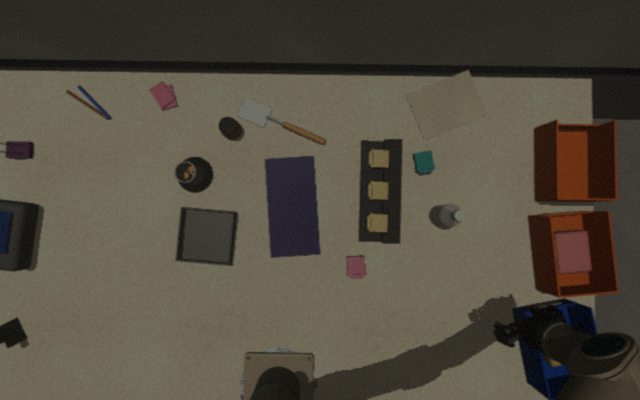

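View pics/side0.png

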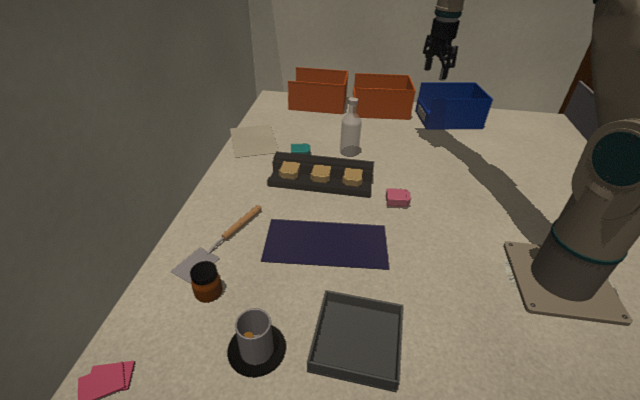

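```bash
cat >> h.py <<'E'
def cam(n):
    c=calibration(n); r,p,y=c['attitude']; return c['camera_matrix'],c['origin'],R.from_euler('xyz',[r,p,y]).as_matrix()
def ray(n,u,v):
    K,o,A=cam(n); d=np.array([(u-K[0,2])/K[0,0],-(v-K[1,2])/K[1,1],-1]); return o,A@d
def onz(n,u,v,z):
    o,d=ray(n,u,v); return o+d*(z-o[2])/d[2]
def proj(n,P):
    K,o,A=cam(n); q=A.T@(np.asarray(P,float)-o); return K[0,2]+K[0,0]*q[0]/-q[2], K[1,2]-K[1,1]*q[1]/-q[2]
E
python3 - <<'E'
from h import *
t=cv2.imread('pics/top0.png');s=cv2.imread('pics/side0.png')
g=lambda im:np.clip(im.astype(float)*1.6,0,255).astype(np.uint8)
a=cv2.resize(g(t[130:260,345:475]),(400,400),interpolation=3)
b=cv2.resize(g(t[130:260,165:295]),(400,400),interpolation=3)
c=cv2.resize(g(s[140:205,260:390]),(800,400)[:2],interpolation=3)[:,:]
c=cv2.resize(c,(800,200*2)); 
out=np.vstack([np.hstack([a,b]),cv2.resize(c,(800,200))])
out=np.vstack([np.hstack([a,b]),cv2.resize(g(s[145:195,265:425]),(800,200),interpolation=3)])
cv2.imwrite('pics/c1.png',out)
print('check tcp',proj('top',read_state()['eef_pos']),proj('side',read_state()['eef_pos']))
for n,(u,v),z in [('top',(360,140),52),('top',(402,140),22),('top',(360,241),52),('top',(400,242),52),('top',(379,158),42),('top',(377,190),42),('top',(376,223),42),('top',(265,158),4),('top',(314,156),4),('top',(271,257),4),('top',(320,254),4),('top',(206,236),35),('side',(256,347),3),('top',(195,174),3),('side',(358,338),35)]:
  print(n,u,v,onz(n,u,v,z).round())
E
```

```text
check tcp (np.float64(510.64759297021004), np.float64(315.6220736310832)) (np.float64(433.1880927584077), np.float64(77.9917573271973))
top 360 140 [ 735. -232.   52.]
top 402 140 [ 743. -361.   22.]
top 360 241 [ 440. -235.   52.]
top 400 242 [ 439. -352.   52.]
top 379 158 [ 684. -290.   42.]
top 377 190 [ 590. -285.   42.]
top 376 223 [ 493. -283.   42.]
top 265 158 [685.  52.   4.]
top 314 156 [693. -97.   4.]
top 271 257 [385.  28.   4.]
top 320 254 [ 396. -120.    4.]
top 206 236 [447. 217.  35.]
side 256 347 [635. 268.   3.]
top 195 174 [632. 264.   3.]
side 358 338 [448. 240.  35.]
```

View pics/c1.png

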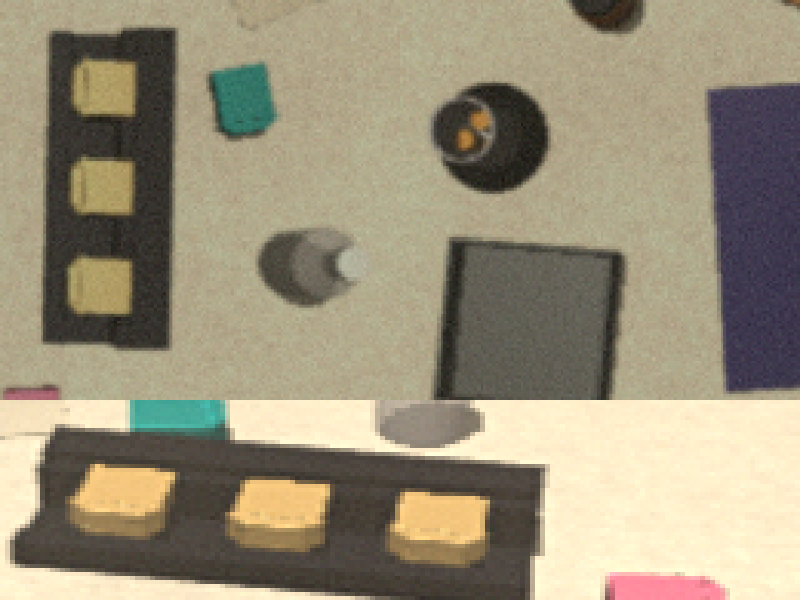

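```bash
python3 - <<'E'
from h import *
from scipy.optimize import least_squares
T={}
for n,roi in(('top',(355,130,60,120)),('side',(260,145,125,55))):
    im=cv2.imread(f'pics/{n}0.png'); x,y,w,h=roi
    hsv=cv2.cvtColor(im,cv2.COLOR_BGR2HSV)[y:y+h,x:x+w]; V=hsv[...,2]; S=hsv[...,1]
    m=((S>80)&(V>70)&(hsv[...,0]>8)&(hsv[...,0]<40)).astype(np.uint8)
    nn,l,st,c=cv2.connectedComponentsWithStats(m)
    for i in range(1,nn):
        if st[i,4]>50:
            vv=V[l==i]; th=cv2.threshold(vv.reshape(-1,1),0,255,cv2.THRESH_OTSU)[0]
            ii=(l==i)&(V>th) ; ys,xs=np.nonzero(ii)
            print(n,st[i],'all c',c[i]+[x,y],'top c',xs.mean()+x,ys.mean()+y,'bbox top',xs.min()+x,xs.max()+x,ys.min()+y,ys.max()+y,th)
# foam dark mask
im=cv2.imread('pics/top0.png'); V=im.max(2)[125:260,345:420]
m=(V<75).astype(np.uint8); nn,l,st,c=cv2.connectedComponentsWithStats(m); i=1+st[1:,4].argmax()
p=np.argwhere(l==i)[:,::-1].astype(np.float32)
b=cv2.boxPoints(cv2.minAreaRect(p))+[345,125]; print(b)
for q in b: print(onz('top',*q,52).round(1),onz('top',*q,22).round(1))
# mat, tray
for nm,mm in(('mat',lambda h:(h[...,0]>115)&(h[...,0]<145)&(h[...,1]>60)),):
    h=cv2.cvtColor(im,cv2.COLOR_BGR2HSV); m=mm(h).astype(np.uint8); m[:, :240]=0;m[:,345:]=0
    nn,l,st,c=cv2.connectedComponentsWithStats(m); i=1+st[1:,4].argmax()
    p=np.argwhere(l==i)[:,::-1].astype(np.float32); r=cv2.minAreaRect(p); print(nm,r,[onz('top',*q,4).round(1) for q in cv2.boxPoints(r)], onz('top',*r[0],4))
E
```

```text
top [ 14  19  20  19 340] all c [378.67941176 158.        ] top c 378.7841726618705 158.24100719424462 bbox top 369 387 150 166 97.0
top [ 13  51  21  19 342] all c [377.83625731 190.10818713] top c 378.2164179104478 189.91417910447763 bbox top 369 387 182 198 97.0
top [ 12  83  21  19 359] all c [377.10306407 222.45682451] top c 377.1967741935484 222.61290322580646 bbox top 368 386 214 231 93.0
side [ 18  16  22  19 316] all c [288.82278481 169.71518987] top c 289.41269841269843 167.13756613756613 bbox top 280 299 161 173 118.0
side [ 50  19  21  19 324] all c [320.21296296 173.17901235] top c 320.7760416666667 170.45833333333334 bbox top 311 330 165 176 117.0
side [ 82  23  21  19 328] all c [352.34756098 176.53963415] top c 352.8181818181818 173.9848484848485 bbox top 344 362 168 180 120.0
[[358.24594498 242.42432404]
 [360.67296982 138.06216431]
 [401.9529686  139.02216339]
 [399.52594376 243.38432312]]
[ 435.7 -230.3   52. ] [ 433.7 -233.2   22. ]
[ 741. -234.   52.] [ 746.7 -237.    22. ]
[ 740.  -355.2   52. ] [ 745.7 -361.3   22. ]
[ 434.8 -350.2   52. ] [ 432.8 -356.1   22. ]
mat ((291.8584289550781, 206.37611389160156), (96.9181900024414, 47.1619758605957), 86.18592071533203) [array([679.7,  51.7,   4. ]), array([691.5, -91.6,   4. ]), array([ 398.4, -115.7,    4. ]), array([386.8,  26.1,   4. ])] [538.37191201 -32.42468366   4.        ]
```

```bash
python3 - <<'E'
from h import *
a=[(378.7,158.2),(378.1,190.0),(377.2,222.5)];b=[(289.4,167.1),(320.8,170.45),(352.8,174.0)]
for p,q in zip(a,b): 
    print(onz('top',*np.add(p,.5*0),42).round(1),onz('side',*q,42).round(1))
    o1,d1=ray('top',*p);o2,d2=ray('side',*q);M=np.c_[d1,-d2];s=np.linalg.lstsq(M,o2-o1,rcond=None)[0];print('  tri',((o1+d1*s[0]+o2+d2*s[1])/2).round(1),np.linalg.norm(o1+d1*s[0]-o2-d2*s[1]).round(1))
for P in[(590,-230,22),(590,-350,52),(437,-230,22),(741,-236,22)]:print(P,proj('top',P),proj('side',P))
E
```

```text
[ 683.9 -288.9   42. ] [ 684.1 -283.6   42. ]
  tri [ 684.9 -289.4   38.1] 1.0
[ 589.7 -288.    42. ] [ 589.5 -282.3   42. ]
  tri [ 590.1 -288.6   37.7] 0.2
[ 494.2 -286.3   42. ] [ 494.7 -280.3   42. ]
  tri [ 494.5 -286.9   37.5] 0.8
(590, -230, 22) (np.float64(357.7518698380651), np.float64(190.01748653929857)) (np.float64(317.93399852507156), np.float64(186.24737006167925))
(590, -350, 52) (np.float64(399.82020753712874), np.float64(190.0282737802332)) (np.float64(323.74253221702793), np.float64(155.60114051643876))
(437, -230, 22) (np.float64(357.1726612905725), np.float64(241.3053022197078)) (np.float64(371.3119713369314), np.float64(191.7348866174143))
(741, -236, 22) (np.float64(360.3116412175626), np.float64(139.9513211766285)) (np.float64(267.1962792305412), np.float64(179.80428798504403))
```

Request:
{"fn": "apply_moves", "kwargs": {
  "increments": [
    {"ty": 0.05, "tx": 0.02},
    {"ty": 0.1, "tx": 0.04},
    {"ty": 0.15, "tx": 0.06},
    {"ty": 0.2, "tx": 0.08},
    {"ty": 0.25, "tx": 0.1, "rz": -1},
    {"ty": 0.3, "tx": 0.12, "rz": -2},
    {"ty": 0.35, "tx": 0.14, "rz": -3},
    {"ty": 0.35, "tx": 0.17, "rz": -4},
    {"ty": 0.35, "tx": 0.2, "rz": -5},
    {"ty": 0.35, "tx": 0.22, "rz": -5},
    {"ty": 0.35, "tx": 0.22, "rz": -5}
  ]
}}

```text
$.increments[0]: bad value
```

```bash
python3 - <<'E'
from h import *
s=read_state();print(s['clock'],s['eef_pos'],s['tool_rot'],s['qpos'].round(3),s['width'])
E
```

```text
0.1 [ 274.76662089 -588.4450096   230.44281842] [-3.13981686e+00  2.99614426e-05  4.36834588e-01] [ 1.068  0.629  0.038  1.518 -0.027  0.996 -0.02 ] 85.34625972913503
```

Request:
{"fn": "apply_moves", "kwargs": {
  "increments": [
    {"tx": 0.315, "ty": 0.4, "tz": 0.02, "rx": 0, "ry": 0, "rz": 12.86, "claw": 0.085},
    {"tx": 0.315, "ty": 0.4, "tz": 0.02, "rx": 0, "ry": 0, "rz": 12.86, "claw": 0.085},
    {"tx": 0.315, "ty": 0.4, "tz": 0.02, "rx": 0, "ry": 0, "rz": 12.86, "claw": 0.085},
    {"tx": 0.315, "ty": 0.4, "tz": 0.02, "rx": 0, "ry": 0, "rz": 12.86, "claw": 0.085},
    {"tx": 0.315, "ty": 0.4, "tz": 0.02, "rx": 0, "ry": 0, "rz": 12.86, "claw": 0.085},
    {"tx": 0.315, "ty": 0.4, "tz": 0.02, "rx": 0, "ry": 0, "rz": 12.86, "claw": 0.085},
    {"tx": 0.315, "ty": 0.4, "tz": 0.02, "rx": 0, "ry": 0, "rz": 12.86, "claw": 0.085},
    {"tx": 0.315, "ty": 0.4, "tz": 0.02, "rx": 0, "ry": 0, "rz": 12.86, "claw": 0.085},
    {"tx": 0.315, "ty": 0.4, "tz": 0.02, "rx": 0, "ry": 0, "rz": 12.86, "claw": 0.085},
    {"tx": 0.315, "ty": 0.4, "tz": 0.02, "rx": 0, "ry": 0, "rz": 12.86, "claw": 0.085},
    {"tx": 0.315, "ty": 0.4, "tz": 0.02, "rx": 0, "ry": 0, "rz": 12.86, "claw": 0.085},
    {"tx": 0.315, "ty": 0.4, "tz": 0.02, "rx": 0, "ry": 0, "rz": 12.86, "claw": 0.085}
  ]
}}

```text
clock: 1.3
eef_pos: [591.1, -186.0, 250.9]
tool_rot: [-3.141, -0.001, 1.564]
force: [-0.7, -0.6, -1.0]
width: 85.3
```

```bash
cat >> h.py <<'E'
def st():
    s=read_state();print(round(s['clock'],2),s['eef_pos'].round(1),s['tool_rot'].round(3),'q',s['qpos'].round(2),'w',round(s['width'],1),'F',s['force'].round(1)); open('log.txt','a').write(repr((list(s['qpos']),list(s['eef_pos']),list(s['tool_rot'])))+'\n'); return s
E
python3 -c "
from h import *
st()"
```

```text
1.3 [ 591.1 -186.   250.9] [-3.141e+00 -1.000e-03  1.564e+00] q [ 0.44  0.58 -0.29  1.58  0.18  1.01  0.09] w 85.3 F [-0.7 -0.6 -1. ]
```

Request:
{"fn": "apply_moves", "kwargs": {
  "increments": [
    {"tx": 0, "ty": 0.15, "tz": 0, "rx": 14, "ry": 0, "rz": 0, "claw": 0.085},
    {"tx": 0, "ty": 0.15, "tz": 0, "rx": 14, "ry": 0, "rz": 0, "claw": 0.085},
    {"tx": 0, "ty": 0.15, "tz": 0, "rx": 14, "ry": 0, "rz": 0, "claw": 0.085},
    {"tx": 0, "ty": 0.15, "tz": 0, "rx": 14, "ry": 0, "rz": 0, "claw": 0.085},
    {"tx": 0, "ty": 0.15, "tz": 0, "rx": 14, "ry": 0, "rz": 0, "claw": 0.085},
    {"tx": 0, "ty": 0.15, "tz": 0, "rx": 14, "ry": 0, "rz": 0, "claw": 0.085},
    {"tx": 0, "ty": 0.15, "tz": 0, "rx": 14, "ry": 0, "rz": 0, "claw": 0.085},
    {"tx": 0, "ty": 0.15, "tz": 0, "rx": 14, "ry": 0, "rz": 0, "claw": 0.085},
    {"tx": 0, "ty": 0.15, "tz": 0, "rx": 14, "ry": 0, "rz": 0, "claw": 0.085},
    {"tx": 0, "ty": 0.15, "tz": 0, "rx": 14, "ry": 0, "rz": 0, "claw": 0.085},
    {"tx": 0, "ty": 0.15, "tz": 0, "rx": 14, "ry": 0, "rz": 0, "claw": 0.085},
    {"tx": 0, "ty": 0.15, "tz": 0, "rx": 14, "ry": 0, "rz": 0, "claw": 0.085}
  ]
}}

```text
clock: 2.5
eef_pos: [590.4, -37.7, 253.8]
tool_rot: [-3.12, -1.218, 1.549]
force: [-0.6, 0.7, 0.7]
width: 85.1
```

```bash
python3 -c "
from h import *
st()"
```

```text
2.5 [590.4 -37.7 253.8] [-3.12  -1.218  1.549] q [ 0.9   1.05 -0.75  1.5  -0.51  1.28  0.58] w 85.1 F [-0.6  0.7  0.7]
```

Request:
{"fn": "apply_moves", "kwargs": {
  "increments": [
    {"tx": 0, "ty": 0, "tz": 0.0, "rx": -14, "ry": 0, "rz": 0, "claw": 0.085},
    {"tx": 0, "ty": 0, "tz": 0.0, "rx": -14, "ry": 0, "rz": 0, "claw": 0.085},
    {"tx": 0, "ty": 0, "tz": 0.0, "rx": -14, "ry": 0, "rz": 0, "claw": 0.085},
    {"tx": 0, "ty": 0, "tz": 0.0, "rx": -14, "ry": 0, "rz": 0, "claw": 0.085},
    {"tx": 0, "ty": 0, "tz": 0.0, "rx": -14, "ry": 0, "rz": 0, "claw": 0.085},
    {"tx": 0, "ty": 0, "tz": 0.0, "rx": -14, "ry": 0, "rz": 0, "claw": 0.085},
    {"tx": 0, "ty": 0, "tz": 0.0, "rx": -14, "ry": 0, "rz": 0, "claw": 0.085},
    {"tx": 0, "ty": 0, "tz": 0.0, "rx": -14, "ry": 0, "rz": 0, "claw": 0.085},
    {"tx": 0, "ty": 0, "tz": 0.0, "rx": -14, "ry": 0, "rz": 0, "claw": 0.085},
    {"tx": 0, "ty": 0, "tz": 0.0, "rx": -14, "ry": 0, "rz": 0, "claw": 0.085}
  ]
}}

```text
clock: 3.5
eef_pos: [590.2, -34.7, 253.9]
tool_rot: [3.138, -0.001, 1.566]
force: [-0.1, -0.7, -0.2]
width: 85.0
```

Request:
{"fn": "apply_moves", "kwargs": {
  "increments": [
    {"tx": 0, "ty": 0, "tz": 0.0, "rx": -14, "ry": 0, "rz": 0, "claw": 0.085},
    {"tx": 0, "ty": 0, "tz": 0.0, "rx": -14, "ry": 0, "rz": 0, "claw": 0.085},
    {"tx": 0, "ty": 0, "tz": 0.0, "rx": -14, "ry": 0, "rz": 0, "claw": 0.085},
    {"tx": 0, "ty": 0, "tz": 0.0, "rx": -14, "ry": 0, "rz": 0, "claw": 0.085},
    {"tx": 0, "ty": 0, "tz": 0.0, "rx": -14, "ry": 0, "rz": 0, "claw": 0.085},
    {"tx": 0, "ty": 0, "tz": 0.0, "rx": -14, "ry": 0, "rz": 0, "claw": 0.085},
    {"tx": 0, "ty": 0, "tz": 0.0, "rx": -14, "ry": 0, "rz": 0, "claw": 0.085},
    {"tx": 0, "ty": 0, "tz": 0.0, "rx": -14, "ry": 0, "rz": 0, "claw": 0.085},
    {"tx": 0, "ty": 0, "tz": 0.0, "rx": -14, "ry": 0, "rz": 0, "claw": 0.085},
    {"tx": 0, "ty": 0, "tz": 0.0, "rx": -14, "ry": 0, "rz": 0, "claw": 0.085},
    {"tx": 0, "ty": 0, "tz": 0.0, "rx": -14, "ry": 0, "rz": 0, "claw": 0.085},
    {"tx": 0, "ty": 0, "tz": 0.0, "rx": -14, "ry": 0, "rz": 0, "claw": 0.085}
  ]
}}

```text
clock: 4.7
eef_pos: [590.3, -41.0, 253.4]
tool_rot: [3.099, 1.219, 1.523]
force: [-0.4, -0.3, 0.4]
width: 85.0
```

```bash
python3 -c "
from h import *
st()"
```

```text
4.7 [590.3 -41.  253.4] [3.099 1.219 1.523] q [-0.6   0.9   0.19  1.64  0.89  1.44 -0.99] w 85.0 F [-0.4 -0.3  0.4]
```

```bash
cat >> h.py <<'E'
def Rt(lean,psi=89.3): # lean deg towards +y; psi = tool yaw when pointing down
    return R.from_rotvec([np.radians(lean),0,0])*R.from_euler('xyz',[np.pi,0,np.radians(psi)])
def to(pos,lean,psi=89.3):
    s=st(); d=(np.array(pos)-s['eef_pos'])/1000
    r=(Rt(lean,psi)*R.from_euler('xyz',s['tool_rot']).inv()).as_rotvec()/np.radians(5)
    print('t',d.round(4),'r',r.round(2))
E
python3 -c "
from h import *
to((684,-241.5,110),-30)"
```

```text
4.7 [590.3 -41.  253.4] [3.099 1.219 1.523] q [-0.6   0.9   0.19  1.64  0.89  1.44 -0.99] w 85.0 F [-0.4 -0.3  0.4]
t [ 0.0937 -0.2005 -0.1434] r [7.97 0.02 0.05]
```

Request:
{"fn": "apply_moves", "kwargs": {
  "increments": [
    {"tx": 0.094, "ty": -0.2, "tz": -0.143, "rx": 8, "ry": 0, "rz": 0, "claw": 0.07},
    {"tx": 0.094, "ty": -0.2, "tz": -0.143, "rx": 8, "ry": 0, "rz": 0, "claw": 0.07},
    {"tx": 0.094, "ty": -0.2, "tz": -0.143, "rx": 8, "ry": 0, "rz": 0, "claw": 0.07},
    {"tx": 0.094, "ty": -0.2, "tz": -0.143, "rx": 8, "ry": 0, "rz": 0, "claw": 0.07},
    {"tx": 0.094, "ty": -0.2, "tz": -0.143, "rx": 8, "ry": 0, "rz": 0, "claw": 0.07},
    {"tx": 0.094, "ty": -0.2, "tz": -0.143, "rx": 8, "ry": 0, "rz": 0, "claw": 0.07},
    {"tx": 0.094, "ty": -0.2, "tz": -0.143, "rx": 8, "ry": 0, "rz": 0, "claw": 0.07},
    {"tx": 0.094, "ty": -0.2, "tz": -0.143, "rx": 8, "ry": 0, "rz": 0, "claw": 0.07},
    {"tx": 0.094, "ty": -0.2, "tz": -0.143, "rx": 8, "ry": 0, "rz": 0, "claw": 0.07}
  ]
}}

```text
clock: 5.6
eef_pos: [684.9, -236.7, 109.5]
tool_rot: [3.133, 0.522, 1.559]
force: [-0.1, -0.6, -0.4]
width: 70.1
```

```bash
python3 - <<'E'
from h import *
to((684,-291.5,16),-30)
a=shot('top','t2.png');b=shot('side','s2.png')
s=read_state(); print(proj('top',s['eef_pos']),proj('side',s['eef_pos']))
g=lambda im:np.clip(im[...,::-1].astype(float)*1.5,0,255).astype(np.uint8)
cv2.imwrite('pics/c2.png',np.hstack([cv2.resize(g(a[120:220,330:430]),(400,400),interpolation=3),cv2.resize(g(b[110:210,240:340]),(400,400),interpolation=3)]))
E
```

```text
5.6 [ 684.9 -236.7  109.5] [3.133 0.522 1.559] q [ 0.07  0.87 -0.03  1.53  0.75  0.86 -0.5 ] w 70.1 F [-0.1 -0.6 -0.4]
t [-0.0009 -0.0548 -0.0935] r [-0.02  0.02 -0.03]
(np.float64(363.36682232648144), np.float64(154.22761452661814)) (np.float64(284.9617032436895), np.float64(155.98757700930264))
```

View pics/c2.png

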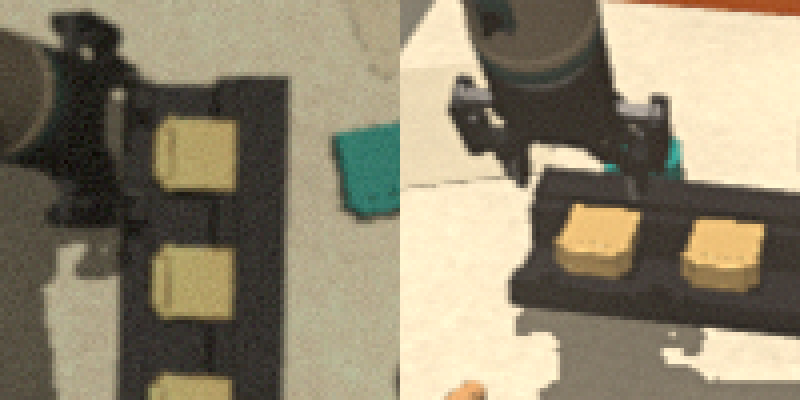

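Request:
{"fn": "apply_moves", "kwargs": {
  "increments": [
    {"tx": -0.001, "ty": -0.027, "tz": -0.047, "rx": 0, "ry": 0, "rz": 0, "claw": 0.07},
    {"tx": -0.001, "ty": -0.041, "tz": -0.07, "rx": 0, "ry": 0, "rz": 0, "claw": 0.07},
    {"tx": -0.001, "ty": -0.048, "tz": -0.082, "rx": 0, "ry": 0, "rz": 0, "claw": 0.07},
    {"tx": -0.001, "ty": -0.055, "tz": -0.0935, "rx": 0, "ry": 0, "rz": 0, "claw": 0.07},
    {"tx": -0.001, "ty": -0.055, "tz": -0.0935, "rx": 0, "ry": 0, "rz": 0, "claw": 0.07},
    {"tx": -0.001, "ty": -0.055, "tz": -0.0935, "rx": 0, "ry": 0, "rz": 0, "claw": 0.06},
    {"tx": -0.001, "ty": -0.055, "tz": -0.0935, "rx": 0, "ry": 0, "rz": 0, "claw": 0.06}
  ]
}}

```text
clock: 6.4
eef_pos: [684.5, -292.8, 16.2]
tool_rot: [3.132, 0.523, 1.557]
force: [0.3, 0.1, 0.3]
width: 59.8
```

Request:
{"fn": "apply_moves", "kwargs": {
  "increments": [
    {"tx": 0, "ty": 0, "tz": 0, "rx": 0, "ry": 0, "rz": 0, "claw": 0.054},
    {"tx": 0, "ty": 0, "tz": 0, "rx": 0, "ry": 0, "rz": 0, "claw": 0.054},
    {"tx": 0, "ty": 0, "tz": 0, "rx": 0, "ry": 0, "rz": 0, "claw": 0.054}
  ]
}}

```text
clock: 6.7
eef_pos: [684.1, -293.5, 15.6]
tool_rot: [3.132, 0.523, 1.557]
force: [0.6, 0.2, 1.5]
width: 54.1
```

```bash
python3 -c "
from h import *
st()"
```

```text
6.7 [ 684.1 -293.5   15.6] [3.132 0.523 1.557] q [ 0.12  1.01  0.02  1.52  0.82  0.71 -0.55] w 54.1 F [0.6 0.2 1.5]
```

Request:
{"fn": "apply_moves", "kwargs": {
  "increments": [
    {"tx": 0, "ty": 0, "tz": 0, "rx": 0, "ry": 0, "rz": 0, "claw": 0.045},
    {"tx": 0, "ty": 0, "tz": 0, "rx": 0, "ry": 0, "rz": 0, "claw": 0.045},
    {"tx": 0, "ty": 0, "tz": 0, "rx": 0, "ry": 0, "rz": 0, "claw": 0.045},
    {"tx": 0, "ty": 0, "tz": 0, "rx": 0, "ry": 0, "rz": 0, "claw": 0.045}
  ]
}}

```text
clock: 7.1
eef_pos: [684.1, -293.3, 15.7]
tool_rot: [3.133, 0.523, 1.557]
force: [0.6, 3.0, 5.6]
width: 50.9
```

```bash
cat >> h.py <<'E'
def rot_path(tcp0,piv,angs,fwd,up):
    # TCP shift for rotating about x by ang around piv (y,z), plus slide along +y and up
    r=np.array([tcp0[1]-piv[0],tcp0[2]-piv[1]])
    for a,f,u in zip(angs,fwd,up):
        t=np.radians(a);q=np.array([[np.cos(t),-np.sin(t)],[np.sin(t),np.cos(t)]])@r
        print('rx %.2f ty %.4f tz %.4f'%(a/5,(q[0]-r[0]+f)/1e3,(q[1]-r[1]+u)/1e3))
E
python3 - <<'E'
from h import *
s=st()
heel=s['eef_pos'][1]+ (-288-32+293.5) # heel y
print(heel)
rot_path(s['eef_pos'],(-320,10),[2,4,6,8,10,12,13,14,16,18,21,24],[0,0,0,0,.5,1,4,8,12,15,17,18],[0,0,0,0,0,.3,1,2,4,6,12,20])
E
```

```text
7.1 [ 684.1 -293.3   15.7] [3.133 0.523 1.557] q [ 0.12  1.01  0.02  1.52  0.82  0.71 -0.55] w 50.9 F [0.6 3.  5.6]
-319.8035497222185
rx 0.40 ty -0.0002 tz 0.0009
rx 0.80 ty -0.0005 tz 0.0018
rx 1.20 ty -0.0007 tz 0.0028
rx 1.60 ty -0.0011 tz 0.0037
rx 2.00 ty -0.0009 tz 0.0045
rx 2.40 ty -0.0008 tz 0.0057
rx 2.60 ty 0.0020 tz 0.0069
rx 2.80 ty 0.0058 tz 0.0083
rx 3.20 ty 0.0094 tz 0.0111
rx 3.60 ty 0.0119 tz 0.0140
rx 4.20 ty 0.0132 tz 0.0212
rx 4.80 ty 0.0134 tz 0.0304
```

Request:
{"fn": "apply_moves", "kwargs": {
  "increments": [
    {"tx": 0, "ty": -0.0002, "tz": 0.001, "rx": 0.4, "ry": 0, "rz": 0, "claw": 0.045},
    {"tx": 0, "ty": -0.0005, "tz": 0.002, "rx": 0.8, "ry": 0, "rz": 0, "claw": 0.045},
    {"tx": 0, "ty": -0.0007, "tz": 0.003, "rx": 1.2, "ry": 0, "rz": 0, "claw": 0.045},
    {"tx": 0, "ty": -0.001, "tz": 0.0038, "rx": 1.6, "ry": 0, "rz": 0, "claw": 0.045},
    {"tx": 0, "ty": -0.0009, "tz": 0.0046, "rx": 2, "ry": 0, "rz": 0, "claw": 0.045},
    {"tx": 0, "ty": -0.0008, "tz": 0.0057, "rx": 2.4, "ry": 0, "rz": 0, "claw": 0.045},
    {"tx": 0, "ty": -0.0008, "tz": 0.0057, "rx": 2.4, "ry": 0, "rz": 0, "claw": 0.045}
  ]
}}

```text
clock: 7.8
eef_pos: [684.0, -294.9, 21.4]
tool_rot: [3.134, 0.312, 1.556]
force: [2.5, 1.3, 4.6]
width: 51.1
```

```bash
python3 -c "
from h import *
st()"
```

```text
7.8 [ 684.  -294.9   21.4] [3.134 0.312 1.556] q [ 0.32  0.98 -0.17  1.47  0.68  0.74 -0.31] w 51.1 F [2.5 1.3 4.6]
```

Low force; slide forward and out (deltas relative to now).

Request:
{"fn": "apply_moves", "kwargs": {
  "increments": [
    {"tx": 0, "ty": 0.0015, "tz": 0.0006, "rx": 0.1, "ry": 0, "rz": 0, "claw": 0.045},
    {"tx": 0, "ty": 0.003, "tz": 0.0012, "rx": 0.2, "ry": 0, "rz": 0, "claw": 0.045},
    {"tx": 0, "ty": 0.005, "tz": 0.002, "rx": 0.3, "ry": 0, "rz": 0, "claw": 0.045},
    {"tx": 0, "ty": 0.007, "tz": 0.003, "rx": 0.4, "ry": 0, "rz": 0, "claw": 0.045},
    {"tx": 0, "ty": 0.009, "tz": 0.0045, "rx": 0.6, "ry": 0, "rz": 0, "claw": 0.045},
    {"tx": 0, "ty": 0.011, "tz": 0.006, "rx": 0.9, "ry": 0, "rz": 0, "claw": 0.045},
    {"tx": 0, "ty": 0.014, "tz": 0.01, "rx": 1.4, "ry": 0, "rz": 0, "claw": 0.045},
    {"tx": 0, "ty": 0.016, "tz": 0.016, "rx": 2, "ry": 0, "rz": 0, "claw": 0.045}
  ]
}}

```text
clock: 8.6
eef_pos: [683.1, -276.9, 36.1]
tool_rot: [3.14, 0.135, 1.561]
force: [2.8, -0.3, -2.7]
width: 51.0
```

```bash
python3 - <<'E'
from h import *
st()
b=shot('side','s3.png')
g=lambda im:np.clip(im[...,::-1].astype(float)*1.5,0,255).astype(np.uint8)
cv2.imwrite('pics/c3.png',cv2.resize(g(b[100:210,240:350]),(440,440),interpolation=3))
E
```

```text
8.6 [ 683.1 -276.9   36.1] [3.14  0.135 1.561] q [ 0.45  0.97 -0.32  1.42  0.56  0.82 -0.13] w 51.0 F [ 2.8 -0.3 -2.7]
```

View pics/c3.png

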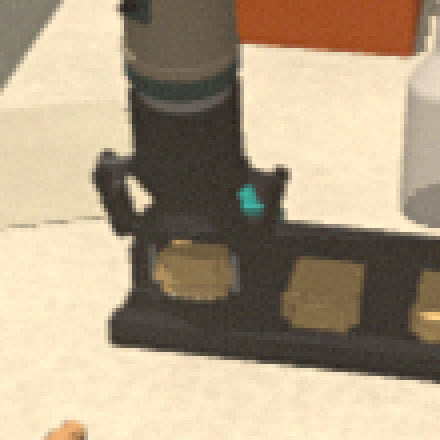

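Request:
{"fn": "apply_moves", "kwargs": {
  "increments": [
    {"tx": 0, "ty": 0.008, "tz": 0.008, "rx": 0.3, "ry": 0, "rz": 0, "claw": 0.045},
    {"tx": 0, "ty": 0.014, "tz": 0.02, "rx": 0.6, "ry": 0, "rz": 0, "claw": 0.045},
    {"tx": 0, "ty": 0.018, "tz": 0.045, "rx": 1, "ry": 0, "rz": 0, "claw": 0.045},
    {"tx": 0, "ty": 0.02, "tz": 0.075, "rx": 2, "ry": 0, "rz": 0, "claw": 0.045},
    {"tx": 0, "ty": 0.03, "tz": 0.1, "rx": 3, "ry": 0, "rz": 0, "claw": 0.045},
    {"tx": 0, "ty": 0.05, "tz": 0.1, "rx": 4, "ry": 0, "rz": 0, "claw": 0.045}
  ]
}}

```text
clock: 9.25
eef_pos: [684.1, -230.8, 141.6]
tool_rot: [3.139, -0.21, 1.557]
force: [-0.5, -1.5, -1.2]
width: 51.2
```

```bash
python3 -c "
from h import *
to((635,26,85),60)"
```

```text
9.25 [ 684.1 -230.8  141.6] [ 3.139 -0.21   1.557] q [ 0.65  0.93 -0.58  1.27  0.28  1.09  0.12] w 51.2 F [-0.5 -1.5 -1.2]
t [-0.0491  0.2568 -0.0566] r [9.59 0.04 0.05]
```

Request:
{"fn": "apply_moves", "kwargs": {
  "increments": [
    {"tx": -0.01, "ty": 0.04, "tz": 0, "rx": 1.5, "ry": 0, "rz": 0, "claw": 0.045},
    {"tx": -0.02, "ty": 0.08, "tz": 0, "rx": 3, "ry": 0, "rz": 0, "claw": 0.045},
    {"tx": -0.03, "ty": 0.12, "tz": 0, "rx": 4.5, "ry": 0, "rz": 0, "claw": 0.045},
    {"tx": -0.035, "ty": 0.16, "tz": 0, "rx": 6, "ry": 0, "rz": 0, "claw": 0.045},
    {"tx": -0.04, "ty": 0.2, "tz": 0, "rx": 7.5, "ry": 0, "rz": 0, "claw": 0.045},
    {"tx": -0.045, "ty": 0.23, "tz": -0.02, "rx": 8.7, "ry": 0, "rz": 0, "claw": 0.045},
    {"tx": -0.049, "ty": 0.257, "tz": -0.05, "rx": 9.6, "ry": 0.04, "rz": 0.05, "claw": 0.045},
    {"tx": -0.049, "ty": 0.257, "tz": -0.056, "rx": 9.6, "ry": 0.04, "rz": 0.05, "claw": 0.045},
    {"tx": -0.049, "ty": 0.257, "tz": -0.056, "rx": 9.6, "ry": 0.04, "rz": 0.05, "claw": 0.045}
  ]
}}

```text
clock: 10.15
eef_pos: [632.4, 28.5, 78.8]
tool_rot: [-3.11, -1.048, 1.544]
force: [0.8, -1.0, -0.8]
width: 51.1
```

```bash
python3 - <<'E'
from h import *
to((635,26,33),60)
b=shot('side','s4.png');a=shot('top','t4.png')
g=lambda im:np.clip(im[...,::-1].astype(float)*1.5,0,255).astype(np.uint8)
cv2.imwrite('pics/c4.png',np.hstack([cv2.resize(g(b[140:270,220:350]),(400,400),interpolation=3),cv2.resize(g(a[120:220,240:340]),(400,400),interpolation=3)]))
E
```

```text
10.15 [632.4  28.5  78.8] [-3.11  -1.048  1.544] q [ 0.83  1.32 -0.94  1.49 -0.1   0.94  0.36] w 51.1 F [ 0.8 -1.  -0.8]
t [ 0.0026 -0.0025 -0.0458] r [-0.02 -0.06 -0.08]
```

View pics/c4.png

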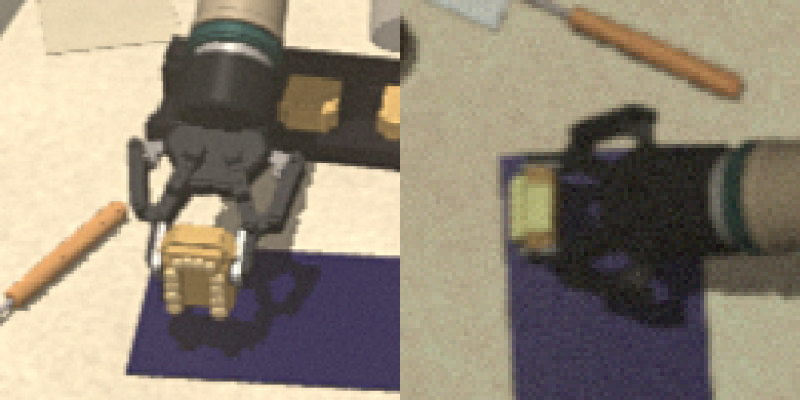

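Request:
{"fn": "apply_moves", "kwargs": {
  "increments": [
    {"tx": 0.003, "ty": -0.006, "tz": -0.02, "rx": 0, "ry": -0.06, "rz": -0.08, "claw": 0.045},
    {"tx": 0.003, "ty": -0.01, "tz": -0.036, "rx": 0, "ry": -0.06, "rz": -0.08, "claw": 0.045},
    {"tx": 0.003, "ty": -0.012, "tz": -0.043, "rx": 0, "ry": -0.06, "rz": -0.08, "claw": 0.045},
    {"tx": 0.003, "ty": -0.012, "tz": -0.0455, "rx": 0, "ry": -0.06, "rz": -0.08, "claw": 0.045},
    {"tx": 0.003, "ty": -0.012, "tz": -0.0455, "rx": 0, "ry": -0.06, "rz": -0.08, "claw": 0.045},
    {"tx": 0.003, "ty": -0.012, "tz": -0.0455, "rx": 0, "ry": -0.06, "rz": -0.08, "claw": 0.045}
  ]
}}

```text
clock: 10.85
eef_pos: [637.3, 16.6, 36.1]
tool_rot: [-3.131, -1.048, 1.554]
force: [0.2, 0.8, -1.1]
width: 51.2
```

```bash
python3 -c "
from h import *
st()"
```

```text
10.85 [637.3  16.6  36.1] [-3.131 -1.048  1.554] q [ 0.84  1.38 -0.92  1.45 -0.08  0.93  0.4 ] w 51.2 F [ 0.2  0.8 -1.1]
```

Request:
{"fn": "apply_moves", "kwargs": {
  "increments": [
    {"tx": 0, "ty": 0, "tz": -0.003, "rx": 0, "ry": 0, "rz": 0, "claw": 0.045},
    {"tx": 0, "ty": 0, "tz": -0.004, "rx": 0, "ry": 0, "rz": 0, "claw": 0.045},
    {"tx": 0, "ty": 0, "tz": -0.004, "rx": 0, "ry": 0, "rz": 0, "claw": 0.045}
  ]
}}

```text
clock: 11.15
eef_pos: [637.5, 16.6, 33.2]
tool_rot: [-3.131, -1.05, 1.554]
force: [-1.2, -2.9, 4.7]
width: 51.0
```

Request:
{"fn": "apply_moves", "kwargs": {
  "increments": [
    {"tx": 0, "ty": 0, "tz": -0.001, "rx": 0, "ry": 0, "rz": 0, "claw": 0.045},
    {"tx": 0, "ty": 0, "tz": -0.001, "rx": 0, "ry": 0, "rz": 0, "claw": 0.045}
  ]
}}

```text
clock: 11.35
eef_pos: [637.5, 16.6, 33.2]
tool_rot: [-3.132, -1.051, 1.555]
force: [-2.1, -3.0, 8.4]
width: 50.8
```

Request:
{"fn": "apply_moves", "kwargs": {
  "increments": [
    {"tx": 0, "ty": 0, "tz": -0.001, "rx": 0, "ry": 0, "rz": 0, "claw": 0.045},
    {"tx": 0, "ty": 0, "tz": -0.001, "rx": 0, "ry": 0, "rz": 0, "claw": 0.045}
  ]
}}

```text
clock: 11.55
eef_pos: [637.5, 16.6, 33.2]
tool_rot: [-3.132, -1.052, 1.556]
force: [-3.3, -5.7, 11.6]
width: 50.8
```

Request:
{"fn": "apply_moves", "kwargs": {
  "increments": [
    {"tx": 0, "ty": 0, "tz": 0.0025, "rx": 0, "ry": 0, "rz": 0, "claw": 0.045},
    {"tx": 0, "ty": 0, "tz": 0.0025, "rx": 0, "ry": 0, "rz": 0, "claw": 0.053},
    {"tx": 0, "ty": 0, "tz": 0.0025, "rx": 0, "ry": 0, "rz": 0, "claw": 0.056},
    {"tx": 0, "ty": 0, "tz": 0.0025, "rx": 0, "ry": 0, "rz": 0, "claw": 0.065},
    {"tx": 0, "ty": 0, "tz": 0.0025, "rx": 0, "ry": 0, "rz": 0, "claw": 0.075},
    {"tx": 0, "ty": 0, "tz": 0.0025, "rx": 0, "ry": 0, "rz": 0, "claw": 0.075}
  ]
}}

```text
clock: 12.15
eef_pos: [636.9, 16.3, 31.3]
tool_rot: [-3.128, -1.047, 1.552]
force: [1.1, 0.4, -0.0]
width: 74.9
```

Request:
{"fn": "apply_moves", "kwargs": {
  "increments": [
    {"tx": 0, "ty": -0.02, "tz": 0.012, "rx": 0, "ry": 0, "rz": 0, "claw": 0.075},
    {"tx": 0, "ty": -0.05, "tz": 0.03, "rx": 0, "ry": 0, "rz": 0, "claw": 0.075},
    {"tx": 0, "ty": -0.085, "tz": 0.05, "rx": 0, "ry": 0, "rz": 0, "claw": 0.075},
    {"tx": 0, "ty": -0.085, "tz": 0.09, "rx": 0, "ry": 0, "rz": 0, "claw": 0.075},
    {"tx": 0, "ty": -0.085, "tz": 0.13, "rx": 0, "ry": 0, "rz": 0, "claw": 0.075},
    {"tx": 0, "ty": -0.085, "tz": 0.17, "rx": -2, "ry": 0, "rz": 0, "claw": 0.075},
    {"tx": 0, "ty": -0.085, "tz": 0.18, "rx": -4, "ry": 0, "rz": 0, "claw": 0.075},
    {"tx": 0, "ty": -0.085, "tz": 0.18, "rx": -6, "ry": 0, "rz": 0, "claw": 0.075},
    {"tx": 0, "ty": -0.085, "tz": 0.18, "rx": -8, "ry": 0, "rz": 0, "claw": 0.075}
  ]
}}

```text
clock: 13.05
eef_pos: [637.6, -69.5, 213.2]
tool_rot: [3.139, -0.441, 1.561]
force: [0.6, 0.8, -1.0]
width: 75.2
```

```bash
python3 - <<'E'
from h import *
to((637.5,100,200),-65)
b=shot('side','s5.png');a=shot('top','t5.png')
g=lambda im:np.clip(im[...,::-1].astype(float)*1.5,0,255).astype(np.uint8)
cv2.imwrite('pics/c5.png',np.hstack([cv2.resize(g(b[170:270,230:330]),(400,400),interpolation=3),cv2.resize(g(a[120:220,240:340]),(400,400),interpolation=3)]))
E
```

```text
13.05 [637.6 -69.5 213.2] [ 3.139 -0.441  1.561] q [ 0.69  0.82 -0.76  1.49  0.1   1.04  0.04] w 75.2 F [ 0.6  0.8 -1. ]
t [-1.000e-04  1.695e-01 -1.320e-02] r [-18.06   0.07  -0.07]
```

View pics/c5.png

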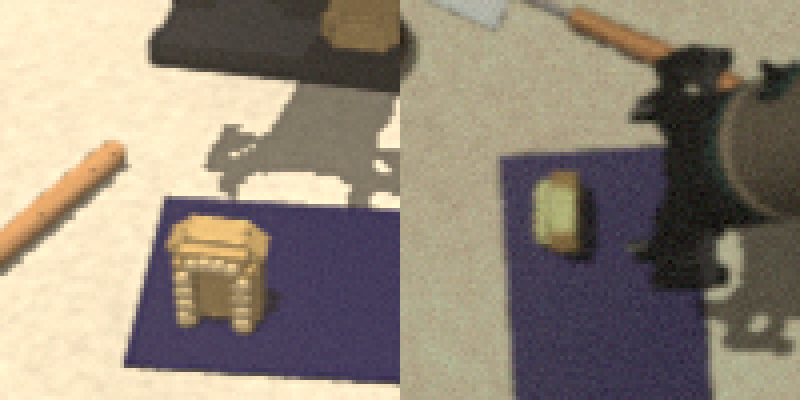

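Request:
{"fn": "apply_moves", "kwargs": {
  "increments": [
    {"tx": 0, "ty": 0.02, "tz": 0, "rx": -1.7, "ry": 0, "rz": 0, "claw": 0.075},
    {"tx": 0, "ty": 0.04, "tz": 0, "rx": -3.4, "ry": 0, "rz": 0, "claw": 0.075},
    {"tx": 0, "ty": 0.06, "tz": 0, "rx": -5.1, "ry": 0, "rz": 0, "claw": 0.075},
    {"tx": 0, "ty": 0.08, "tz": 0, "rx": -6.8, "ry": 0, "rz": 0, "claw": 0.075},
    {"tx": 0, "ty": 0.1, "tz": 0, "rx": -8.5, "ry": 0, "rz": 0, "claw": 0.075},
    {"tx": 0, "ty": 0.12, "tz": 0, "rx": -10.2, "ry": 0, "rz": 0, "claw": 0.075},
    {"tx": 0, "ty": 0.14, "tz": 0, "rx": -11.9, "ry": 0, "rz": 0, "claw": 0.075},
    {"tx": 0, "ty": 0.16, "tz": 0, "rx": -13.6, "ry": 0, "rz": 0, "claw": 0.075},
    {"tx": 0, "ty": 0.17, "tz": 0, "rx": -15.3, "ry": 0, "rz": 0, "claw": 0.075},
    {"tx": 0, "ty": 0.17, "tz": -0.013, "rx": -17, "ry": 0, "rz": 0, "claw": 0.075},
    {"tx": 0, "ty": 0.17, "tz": -0.013, "rx": -18.06, "ry": 0.07, "rz": -0.07, "claw": 0.075},
    {"tx": 0, "ty": 0.17, "tz": -0.013, "rx": -18.06, "ry": 0.07, "rz": -0.07, "claw": 0.075}
  ]
}}

```text
clock: 14.35
eef_pos: [634.6, 102.8, 191.9]
tool_rot: [-3.138, 1.132, 1.568]
force: [-0.2, 0.0, -0.0]
width: 75.1
```

```bash
python3 -c "
from h import *
to((637.5,77,71),-65)"
```

```text
14.35 [634.6 102.8 191.9] [-3.138  1.132  1.568] q [-0.59  1.06 -0.06  1.28  0.86  1.68 -0.97] w 75.1 F [-0.2  0.  -0. ]
t [ 0.0029 -0.0258 -0.1209] r [-0.03 -0.15  0.01]
```

Request:
{"fn": "apply_moves", "kwargs": {
  "increments": [
    {"tx": 0.003, "ty": -0.01, "tz": -0.04, "rx": 0, "ry": 0, "rz": 0, "claw": 0.075},
    {"tx": 0.003, "ty": -0.02, "tz": -0.08, "rx": 0, "ry": 0, "rz": 0, "claw": 0.075},
    {"tx": 0.003, "ty": -0.026, "tz": -0.11, "rx": 0, "ry": -0.15, "rz": 0, "claw": 0.075},
    {"tx": 0.003, "ty": -0.026, "tz": -0.121, "rx": 0, "ry": -0.15, "rz": 0, "claw": 0.075},
    {"tx": 0.003, "ty": -0.026, "tz": -0.121, "rx": 0, "ry": -0.15, "rz": 0, "claw": 0.075},
    {"tx": 0.003, "ty": -0.026, "tz": -0.121, "rx": 0, "ry": -0.15, "rz": 0, "claw": 0.075}
  ]
}}

```text
clock: 14.95
eef_pos: [640.9, 75.3, 79.1]
tool_rot: [3.084, 1.126, 1.509]
force: [-0.3, -0.7, -0.2]
width: 75.2
```

```bash
python3 -c "
from h import *
to((637.5,-4.7,33),-65)"
```

```text
14.95 [640.9  75.3  79.1] [3.084 1.126 1.509] q [-0.56  1.2  -0.05  1.3   0.89  1.55 -1.1 ] w 75.2 F [-0.3 -0.7 -0.2]
t [-0.0034 -0.08   -0.0461] r [-0.08  0.16  0.05]
```

Request:
{"fn": "apply_moves", "kwargs": {
  "increments": [
    {"tx": -0.0034, "ty": -0.025, "tz": -0.02, "rx": 0, "ry": 0.16, "rz": 0.05, "claw": 0.075},
    {"tx": -0.0034, "ty": -0.04, "tz": -0.027, "rx": 0, "ry": 0.16, "rz": 0.05, "claw": 0.075},
    {"tx": -0.0034, "ty": -0.055, "tz": -0.034, "rx": 0, "ry": 0.16, "rz": 0.05, "claw": 0.075},
    {"tx": -0.0034, "ty": -0.07, "tz": -0.04, "rx": 0, "ry": 0.16, "rz": 0.05, "claw": 0.075},
    {"tx": -0.0034, "ty": -0.07, "tz": -0.04, "rx": 0, "ry": 0.16, "rz": 0.05, "claw": 0.075},
    {"tx": -0.0034, "ty": -0.07, "tz": -0.04, "rx": 0, "ry": 0.16, "rz": 0.05, "claw": 0.075}
  ]
}}

```text
clock: 15.55
eef_pos: [636.8, 5.2, 37.8]
tool_rot: [3.119, 1.128, 1.546]
force: [-0.2, -0.2, -1.3]
width: 75.2
```

```bash
python3 -c "
from h import *
to((637.5,-4.7,33),-65)"
```

```text
15.55 [636.8   5.2  37.8] [3.119 1.128 1.546] q [-0.49  1.23 -0.03  1.4   0.95  1.42 -1.15] w 75.2 F [-0.2 -0.2 -1.3]
t [ 0.0007 -0.0099 -0.0048] r [-0.07 -0.02 -0.01]
```

Final approach and gentle close.

Request:
{"fn": "apply_moves", "kwargs": {
  "increments": [
    {"tx": 0.001, "ty": -0.005, "tz": -0.003, "rx": 0, "ry": 0, "rz": 0, "claw": 0.075},
    {"tx": 0.001, "ty": -0.01, "tz": -0.005, "rx": 0, "ry": 0, "rz": 0, "claw": 0.065},
    {"tx": 0.001, "ty": -0.01, "tz": -0.005, "rx": 0, "ry": 0, "rz": 0, "claw": 0.056},
    {"tx": 0.001, "ty": -0.01, "tz": -0.005, "rx": 0, "ry": 0, "rz": 0, "claw": 0.055},
    {"tx": 0.001, "ty": -0.01, "tz": -0.005, "rx": 0, "ry": 0, "rz": 0, "claw": 0.055}
  ]
}}

```text
clock: 16.05
eef_pos: [637.6, -4.5, 32.5]
tool_rot: [3.12, 1.128, 1.548]
force: [-0.9, 0.9, 0.6]
width: 55.2
```

Request:
{"fn": "apply_moves", "kwargs": {
  "increments": [
    {"tx": 0, "ty": 0, "tz": 0, "rx": 0, "ry": 0, "rz": 0, "claw": 0.045},
    {"tx": 0, "ty": 0, "tz": 0, "rx": 0, "ry": 0, "rz": 0, "claw": 0.045},
    {"tx": 0, "ty": 0, "tz": 0, "rx": 0, "ry": 0, "rz": 0, "claw": 0.045},
    {"tx": 0, "ty": 0, "tz": 0, "rx": 0, "ry": 0, "rz": 0, "claw": 0.045}
  ]
}}

```text
clock: 16.45
eef_pos: [637.7, -4.5, 32.8]
tool_rot: [3.12, 1.129, 1.547]
force: [-0.4, 1.0, 2.9]
width: 50.8
```

```bash
python3 - <<'E'
from h import *
to((637.5,0,90),-65)
b=shot('side','s6.png');a=shot('top','t6.png')
g=lambda im:np.clip(im[...,::-1].astype(float)*1.5,0,255).astype(np.uint8)
cv2.imwrite('pics/c6.png',np.hstack([cv2.resize(g(b[170:270,230:330]),(400,400),interpolation=3),cv2.resize(g(a[120:220,240:340]),(400,400),interpolation=3)]))
E
```

```text
16.45 [637.7  -4.5  32.8] [3.12  1.129 1.547] q [-0.48  1.24 -0.02  1.41  0.96  1.41 -1.15] w 50.8 F [-0.4  1.   2.9]
t [-0.0002  0.0045  0.0572] r [-0.07 -0.02 -0.01]
```

View pics/c6.png

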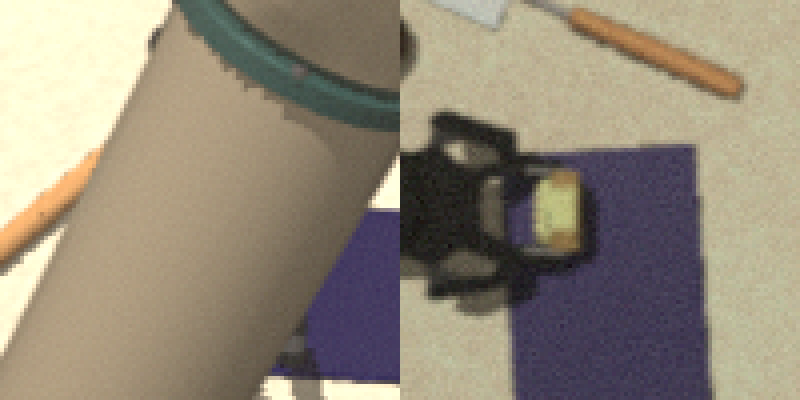

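Request:
{"fn": "apply_moves", "kwargs": {
  "increments": [
    {"tx": 0, "ty": 0, "tz": 0.01, "rx": 0, "ry": 0, "rz": 0, "claw": 0.045},
    {"tx": 0, "ty": 0, "tz": 0.03, "rx": 0, "ry": 0, "rz": 0, "claw": 0.045},
    {"tx": 0, "ty": 0, "tz": 0.06, "rx": 1, "ry": 0, "rz": 0, "claw": 0.045},
    {"tx": 0, "ty": 0, "tz": 0.08, "rx": 2.5, "ry": 0, "rz": 0, "claw": 0.045},
    {"tx": 0, "ty": 0, "tz": 0.08, "rx": 4, "ry": 0, "rz": 0, "claw": 0.045},
    {"tx": 0, "ty": 0, "tz": 0.08, "rx": 5.5, "ry": 0, "rz": 0, "claw": 0.045},
    {"tx": 0, "ty": 0, "tz": 0.08, "rx": 7, "ry": 0, "rz": 0, "claw": 0.045},
    {"tx": 0, "ty": -0.01, "tz": 0.08, "rx": 8.5, "ry": 0, "rz": 0, "claw": 0.045},
    {"tx": 0, "ty": -0.01, "tz": 0.07, "rx": 10, "ry": 0, "rz": 0, "claw": 0.045},
    {"tx": 0, "ty": -0.015, "tz": 0.06, "rx": 11.5, "ry": 0, "rz": 0, "claw": 0.045},
    {"tx": 0, "ty": -0.017, "tz": 0.05, "rx": 13, "ry": 0, "rz": 0, "claw": 0.045},
    {"tx": 0, "ty": -0.017, "tz": 0.04, "rx": 14.5, "ry": 0, "rz": 0, "claw": 0.045}
  ]
}}

```text
clock: 17.75
eef_pos: [637.8, -23.5, 73.5]
tool_rot: [3.141, -0.139, 1.56]
force: [0.5, 0.2, -2.4]
width: 50.4
```

```bash
python3 -c "
from h import *
to((637.5,-21,25),25)"
```

```text
17.75 [637.8 -23.5  73.5] [ 3.141 -0.139  1.56 ] q [ 0.42  0.89 -0.62  1.66  0.49  0.76 -0.38] w 50.4 F [ 0.5  0.2 -2.4]
t [-0.0003  0.0025 -0.0485] r [ 3.41  0.03 -0.01]
```

Request:
{"fn": "apply_moves", "kwargs": {
  "increments": [
    {"tx": 0, "ty": 0.002, "tz": -0.015, "rx": 1.5, "ry": 0, "rz": 0, "claw": 0.045},
    {"tx": 0, "ty": 0.002, "tz": -0.03, "rx": 3.4, "ry": 0, "rz": 0, "claw": 0.045},
    {"tx": 0, "ty": 0.002, "tz": -0.045, "rx": 3.45, "ry": 0, "rz": 0, "claw": 0.045},
    {"tx": 0, "ty": 0.002, "tz": -0.055, "rx": 3.45, "ry": 0, "rz": 0, "claw": 0.045},
    {"tx": 0, "ty": 0.002, "tz": -0.058, "rx": 3.45, "ry": 0, "rz": 0, "claw": 0.045},
    {"tx": 0, "ty": 0.002, "tz": -0.058, "rx": 3.45, "ry": 0, "rz": 0, "claw": 0.045},
    {"tx": 0, "ty": 0.002, "tz": -0.058, "rx": 3.45, "ry": 0, "rz": 0, "claw": 0.045}
  ]
}}

```text
clock: 18.45
eef_pos: [638.4, -17.7, 16.2]
tool_rot: [-3.139, -0.437, 1.564]
force: [0.7, 0.2, -2.2]
width: 50.4
```

```bash
python3 -c "
from h import *
to((637.5,-21,10),25)"
```

```text
18.45 [638.4 -17.7  16.2] [-3.139 -0.437  1.564] q [ 0.64  1.1  -0.79  1.61  0.39  0.71 -0.14] w 50.4 F [ 0.7  0.2 -2.2]
t [-0.0009 -0.0033 -0.0062] r [-0.01  0.04 -0.06]
```

Request:
{"fn": "apply_moves", "kwargs": {
  "increments": [
    {"tx": 0, "ty": 0, "tz": -0.002, "rx": 0, "ry": 0, "rz": 0, "claw": 0.045},
    {"tx": 0, "ty": 0, "tz": -0.004, "rx": 0, "ry": 0, "rz": 0, "claw": 0.045},
    {"tx": 0, "ty": 0, "tz": -0.004, "rx": 0, "ry": 0, "rz": 0, "claw": 0.045}
  ]
}}

```text
clock: 18.75
eef_pos: [637.9, -19.3, 10.9]
tool_rot: [-3.138, -0.437, 1.561]
force: [0.4, 0.4, -1.6]
width: 50.1
```

Request:
{"fn": "apply_moves", "kwargs": {
  "increments": [
    {"tx": 0, "ty": 0, "tz": -0.0015, "rx": 0, "ry": 0, "rz": 0, "claw": 0.045},
    {"tx": 0, "ty": 0, "tz": -0.0015, "rx": 0, "ry": 0, "rz": 0, "claw": 0.045}
  ]
}}

```text
clock: 18.95
eef_pos: [637.9, -19.3, 10.7]
tool_rot: [-3.137, -0.438, 1.56]
force: [-1.9, -1.5, 7.9]
width: 50.4
```

Request:
{"fn": "apply_moves", "kwargs": {
  "increments": [
    {"tx": 0, "ty": 0, "tz": -0.0015, "rx": 0, "ry": 0, "rz": 0, "claw": 0.045},
    {"tx": 0, "ty": 0, "tz": -0.0015, "rx": 0, "ry": 0, "rz": 0, "claw": 0.045}
  ]
}}

```text
clock: 19.15
eef_pos: [637.9, -19.3, 10.6]
tool_rot: [-3.137, -0.439, 1.56]
force: [-3.7, -4.3, 17.5]
width: 50.2
```

Request:
{"fn": "apply_moves", "kwargs": {
  "increments": [
    {"tx": 0, "ty": 0, "tz": 0.003, "rx": 0, "ry": 0, "rz": 0, "claw": 0.045},
    {"tx": 0, "ty": 0, "tz": 0.003, "rx": 0, "ry": 0, "rz": 0, "claw": 0.053},
    {"tx": 0, "ty": 0, "tz": 0.003, "rx": 0, "ry": 0, "rz": 0, "claw": 0.056},
    {"tx": 0, "ty": 0, "tz": 0.003, "rx": 0, "ry": 0, "rz": 0, "claw": 0.065},
    {"tx": 0, "ty": 0, "tz": 0.003, "rx": 0, "ry": 0, "rz": 0, "claw": 0.07},
    {"tx": 0, "ty": 0, "tz": 0.003, "rx": 0, "ry": 0, "rz": 0, "claw": 0.07},
    {"tx": 0, "ty": -0.014, "tz": 0.032, "rx": 0, "ry": 0, "rz": 0, "claw": 0.07},
    {"tx": 0, "ty": -0.035, "tz": 0.08, "rx": 0, "ry": 0, "rz": 0, "claw": 0.07},
    {"tx": 0, "ty": -0.06, "tz": 0.12, "rx": 0, "ry": 0, "rz": 0, "claw": 0.07},
    {"tx": -0.01, "ty": -0.1, "tz": 0.14, "rx": -1.5, "ry": 0, "rz": 0, "claw": 0.07}
  ]
}}

```text
clock: 20.15
eef_pos: [629.1, -123.7, 148.8]
tool_rot: [-3.141, -0.306, 1.555]
force: [-0.1, -0.5, -0.4]
width: 69.7
```

```bash
python3 -c "
from h import *
shot('top','t7.png')
to((590,-240,110),-30)"
```

```text
20.2 [ 629.9 -126.3  154. ] [ 3.136 -0.293  1.558] q [ 0.74  0.88 -0.82  1.54  0.38  0.98 -0.1 ] w 70.1 F [-0.9 -0.8  3. ]
t [-0.0399 -0.1137 -0.044 ] r [-9.36  0.11 -0.01]
```

Request:
{"fn": "apply_moves", "kwargs": {
  "increments": [
    {"tx": -0.01, "ty": -0.02, "tz": 0, "rx": -1.6, "ry": 0, "rz": 0, "claw": 0.07},
    {"tx": -0.02, "ty": -0.04, "tz": 0, "rx": -3.2, "ry": 0, "rz": 0, "claw": 0.07},
    {"tx": -0.03, "ty": -0.06, "tz": 0, "rx": -4.8, "ry": 0, "rz": 0, "claw": 0.07},
    {"tx": -0.04, "ty": -0.08, "tz": 0, "rx": -6.4, "ry": 0, "rz": 0, "claw": 0.07},
    {"tx": -0.04, "ty": -0.1, "tz": -0.02, "rx": -8, "ry": 0, "rz": 0, "claw": 0.07},
    {"tx": -0.04, "ty": -0.114, "tz": -0.044, "rx": -9.36, "ry": 0.1, "rz": 0, "claw": 0.07},
    {"tx": -0.04, "ty": -0.114, "tz": -0.044, "rx": -9.36, "ry": 0.1, "rz": 0, "claw": 0.07},
    {"tx": -0.04, "ty": -0.114, "tz": -0.044, "rx": -9.36, "ry": 0.1, "rz": 0, "claw": 0.07}
  ]
}}

```text
clock: 21.0
eef_pos: [587.7, -232.4, 103.1]
tool_rot: [-3.136, 0.508, 1.563]
force: [0.0, 0.8, 0.4]
width: 69.9
```

```bash
python3 - <<'E'
from h import *
to((590,-292,16),-30)
b=shot('side','s8.png');a=shot('top','t8.png')
g=lambda im:np.clip(im[...,::-1].astype(float)*1.5,0,255).astype(np.uint8)
cv2.imwrite('pics/c8.png',np.hstack([cv2.resize(g(b[120:270,230:380]),(400,400),interpolation=3),cv2.resize(g(a[130:230,250:350]),(400,400),interpolation=3)]))
E
```

```text
21.0 [ 587.7 -232.4  103.1] [-3.136  0.508  1.563] q [ 0.23  0.79 -0.27  1.81  1.01  0.86 -0.78] w 69.9 F [0.  0.8 0.4]
t [ 0.0023 -0.0596 -0.0871] r [-0.18 -0.12 -0.01]
```

View pics/c8.png

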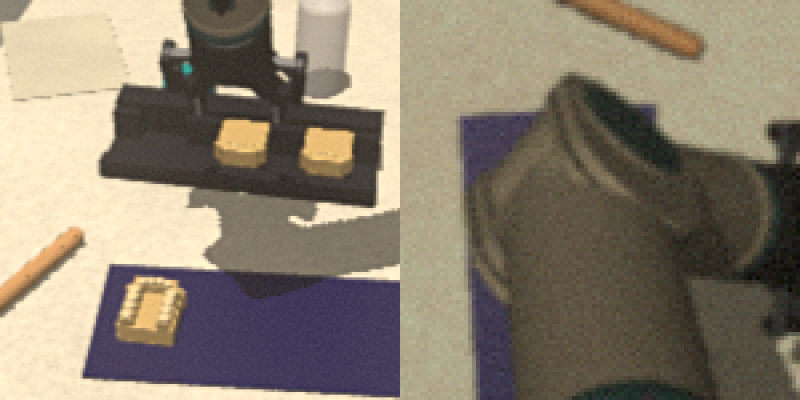

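Request:
{"fn": "apply_moves", "kwargs": {
  "increments": [
    {"tx": 0.002, "ty": -0.028, "tz": -0.042, "rx": -0.18, "ry": -0.12, "rz": 0, "claw": 0.07},
    {"tx": 0.002, "ty": -0.043, "tz": -0.064, "rx": -0.18, "ry": -0.12, "rz": 0, "claw": 0.07},
    {"tx": 0.002, "ty": -0.052, "tz": -0.076, "rx": -0.18, "ry": -0.12, "rz": 0, "claw": 0.07},
    {"tx": 0.002, "ty": -0.059, "tz": -0.086, "rx": -0.18, "ry": -0.12, "rz": 0, "claw": 0.07},
    {"tx": 0.002, "ty": -0.059, "tz": -0.086, "rx": -0.18, "ry": -0.12, "rz": 0, "claw": 0.06},
    {"tx": 0.002, "ty": -0.059, "tz": -0.086, "rx": -0.18, "ry": -0.12, "rz": 0, "claw": 0.055},
    {"tx": 0.002, "ty": -0.059, "tz": -0.086, "rx": -0.18, "ry": -0.12, "rz": 0, "claw": 0.054},
    {"tx": 0.002, "ty": -0.059, "tz": -0.086, "rx": -0.18, "ry": -0.12, "rz": 0, "claw": 0.054}
  ]
}}

```text
clock: 21.9
eef_pos: [590.6, -291.9, 18.4]
tool_rot: [3.131, 0.525, 1.554]
force: [0.3, -0.7, -0.3]
width: 53.8
```

```bash
python3 -c "
from h import *
to((590,-292,16),-30)"
```

```text
21.9 [ 590.6 -291.9   18.4] [3.131 0.525 1.554] q [ 0.26  0.93 -0.18  1.8   1.19  0.72 -0.9 ] w 53.8 F [ 0.3 -0.7 -0.3]
t [-0.0006 -0.0001 -0.0024] r [0.02 0.04 0.  ]
```

Lower 2.4 mm, grip, then tilt to 12° about the heel.

Request:
{"fn": "apply_moves", "kwargs": {
  "increments": [
    {"tx": -0.0005, "ty": 0, "tz": -0.0024, "rx": 0, "ry": 0, "rz": 0, "claw": 0.054},
    {"tx": -0.0005, "ty": 0, "tz": -0.0024, "rx": 0, "ry": 0, "rz": 0, "claw": 0.045},
    {"tx": -0.0005, "ty": 0, "tz": -0.0024, "rx": 0, "ry": 0, "rz": 0, "claw": 0.045},
    {"tx": -0.0005, "ty": 0, "tz": -0.0024, "rx": 0, "ry": 0, "rz": 0, "claw": 0.045},
    {"tx": -0.0005, "ty": 0, "tz": -0.0024, "rx": 0, "ry": 0, "rz": 0, "claw": 0.045}
  ]
}}

```text
clock: 22.4
eef_pos: [589.9, -292.1, 15.7]
tool_rot: [3.131, 0.525, 1.555]
force: [-0.4, 2.6, 5.6]
width: 51.2
```

```bash
python3 -c "
from h import *
st()"
```

```text
22.4 [ 589.9 -292.1   15.7] [3.131 0.525 1.555] q [ 0.26  0.94 -0.17  1.8   1.19  0.72 -0.91] w 51.2 F [-0.4  2.6  5.6]
```

Request:
{"fn": "apply_moves", "kwargs": {
  "increments": [
    {"tx": 0, "ty": -0.0002, "tz": 0.001, "rx": 0.4, "ry": 0, "rz": 0, "claw": 0.045},
    {"tx": 0, "ty": -0.0005, "tz": 0.002, "rx": 0.8, "ry": 0, "rz": 0, "claw": 0.045},
    {"tx": 0, "ty": -0.0007, "tz": 0.003, "rx": 1.2, "ry": 0, "rz": 0, "claw": 0.045},
    {"tx": 0, "ty": -0.001, "tz": 0.0038, "rx": 1.6, "ry": 0, "rz": 0, "claw": 0.045},
    {"tx": 0, "ty": -0.0009, "tz": 0.0046, "rx": 2, "ry": 0, "rz": 0, "claw": 0.045},
    {"tx": 0, "ty": -0.0008, "tz": 0.0057, "rx": 2.4, "ry": 0, "rz": 0, "claw": 0.045},
    {"tx": 0, "ty": -0.0008, "tz": 0.0057, "rx": 2.4, "ry": 0, "rz": 0, "claw": 0.045}
  ]
}}

```text
clock: 23.1
eef_pos: [589.9, -293.8, 21.2]
tool_rot: [3.134, 0.315, 1.553]
force: [0.8, 1.4, 2.3]
width: 51.4
```

```bash
python3 -c "
from h import *
st()"
```

```text
23.1 [ 589.9 -293.8   21.2] [3.134 0.315 1.553] q [ 0.46  0.91 -0.34  1.75  1.    0.69 -0.61] w 51.4 F [0.8 1.4 2.3]
```

Request:
{"fn": "apply_moves", "kwargs": {
  "increments": [
    {"tx": 0, "ty": 0.0015, "tz": 0.0006, "rx": 0.1, "ry": 0, "rz": 0, "claw": 0.045},
    {"tx": 0, "ty": 0.003, "tz": 0.0012, "rx": 0.2, "ry": 0, "rz": 0, "claw": 0.045},
    {"tx": 0, "ty": 0.005, "tz": 0.002, "rx": 0.3, "ry": 0, "rz": 0, "claw": 0.045},
    {"tx": 0, "ty": 0.007, "tz": 0.003, "rx": 0.4, "ry": 0, "rz": 0, "claw": 0.045},
    {"tx": 0, "ty": 0.009, "tz": 0.0045, "rx": 0.6, "ry": 0, "rz": 0, "claw": 0.045},
    {"tx": 0, "ty": 0.012, "tz": 0.006, "rx": 0.9, "ry": 0, "rz": 0, "claw": 0.045},
    {"tx": 0, "ty": 0.016, "tz": 0.01, "rx": 1.4, "ry": 0, "rz": 0, "claw": 0.045},
    {"tx": 0, "ty": 0.02, "tz": 0.015, "rx": 2, "ry": 0, "rz": 0, "claw": 0.045},
    {"tx": 0, "ty": 0.026, "tz": 0.022, "rx": 2.3, "ry": 0, "rz": 0, "claw": 0.045}
  ]
}}

```text
clock: 24.0
eef_pos: [588.4, -269.1, 42.8]
tool_rot: [3.14, 0.114, 1.554]
force: [0.1, -0.4, -0.4]
width: 51.3
```

Request:
{"fn": "apply_moves", "kwargs": {
  "increments": [
    {"tx": 0, "ty": 0.006, "tz": 0.012, "rx": 0.3, "ry": 0, "rz": 0, "claw": 0.045},
    {"tx": 0, "ty": 0.01, "tz": 0.035, "rx": 0.7, "ry": 0, "rz": 0, "claw": 0.045},
    {"tx": 0, "ty": 0.012, "tz": 0.065, "rx": 1.7, "ry": 0, "rz": 0, "claw": 0.045},
    {"tx": 0, "ty": 0.022, "tz": 0.09, "rx": 2.7, "ry": 0, "rz": 0, "claw": 0.045},
    {"tx": 0, "ty": 0.042, "tz": 0.095, "rx": 3.7, "ry": 0, "rz": 0, "claw": 0.045}
  ]
}}

```text
clock: 24.5
eef_pos: [591.0, -227.4, 141.7]
tool_rot: [3.138, -0.208, 1.555]
force: [0.1, -0.3, -2.3]
width: 50.9
```

```bash
python3 -c "
from h import *
to((540,16,85),60)"
```

```text
24.5 [ 591.  -227.4  141.7] [ 3.138 -0.208  1.555] q [ 0.87  0.88 -0.81  1.56  0.47  1.   -0.04] w 50.9 F [ 0.1 -0.3 -2.3]
t [-0.051   0.2434 -0.0567] r [9.62 0.04 0.08]
```

Request:
{"fn": "apply_moves", "kwargs": {
  "increments": [
    {"tx": -0.01, "ty": 0.04, "tz": 0, "rx": 1.5, "ry": 0, "rz": 0, "claw": 0.045},
    {"tx": -0.02, "ty": 0.08, "tz": 0, "rx": 3, "ry": 0, "rz": 0, "claw": 0.045},
    {"tx": -0.03, "ty": 0.12, "tz": 0, "rx": 4.5, "ry": 0, "rz": 0, "claw": 0.045},
    {"tx": -0.035, "ty": 0.16, "tz": 0, "rx": 6, "ry": 0, "rz": 0, "claw": 0.045},
    {"tx": -0.04, "ty": 0.2, "tz": 0, "rx": 7.5, "ry": 0, "rz": 0, "claw": 0.045},
    {"tx": -0.045, "ty": 0.22, "tz": -0.02, "rx": 8.7, "ry": 0, "rz": 0, "claw": 0.045},
    {"tx": -0.051, "ty": 0.243, "tz": -0.05, "rx": 9.6, "ry": 0.04, "rz": 0.08, "claw": 0.045},
    {"tx": -0.051, "ty": 0.243, "tz": -0.056, "rx": 9.6, "ry": 0.04, "rz": 0.08, "claw": 0.045},
    {"tx": -0.051, "ty": 0.243, "tz": -0.056, "rx": 9.6, "ry": 0.04, "rz": 0.08, "claw": 0.045}
  ]
}}

```text
clock: 25.4
eef_pos: [537.9, 17.4, 81.2]
tool_rot: [-3.113, -1.045, 1.545]
force: [1.3, 1.1, -1.2]
width: 51.4
```

```bash
python3 -c "
from h import *
to((540,16,38),60)"
```

```text
25.4 [537.9  17.4  81.2] [-3.113 -1.045  1.545] q [ 1.03  1.36 -1.1   1.74  0.14  0.83  0.19] w 51.4 F [ 1.3  1.1 -1.2]
t [ 0.0021 -0.0014 -0.0432] r [ 0.02 -0.04 -0.06]
```

Request:
{"fn": "apply_moves", "kwargs": {
  "increments": [
    {"tx": 0.002, "ty": -0.001, "tz": -0.02, "rx": 0, "ry": -0.04, "rz": -0.06, "claw": 0.045},
    {"tx": 0.002, "ty": -0.001, "tz": -0.036, "rx": 0, "ry": -0.04, "rz": -0.06, "claw": 0.045},
    {"tx": 0.002, "ty": -0.001, "tz": -0.043, "rx": 0, "ry": -0.04, "rz": -0.06, "claw": 0.045},
    {"tx": 0.002, "ty": -0.001, "tz": -0.043, "rx": 0, "ry": -0.04, "rz": -0.06, "claw": 0.045},
    {"tx": 0.002, "ty": -0.001, "tz": -0.043, "rx": 0, "ry": -0.04, "rz": -0.06, "claw": 0.045}
  ]
}}

```text
clock: 25.9
eef_pos: [540.4, 16.3, 39.6]
tool_rot: [-3.125, -1.044, 1.551]
force: [0.4, -0.8, -1.4]
width: 51.1
```

Request:
{"fn": "apply_moves", "kwargs": {
  "increments": [
    {"tx": 0, "ty": 0, "tz": -0.002, "rx": 0, "ry": 0, "rz": 0, "claw": 0.045},
    {"tx": 0, "ty": 0, "tz": -0.002, "rx": 0, "ry": 0, "rz": 0, "claw": 0.045}
  ]
}}

```text
clock: 26.1
eef_pos: [540.2, 16.4, 37.1]
tool_rot: [-3.125, -1.045, 1.551]
force: [-0.8, -0.9, -2.1]
width: 51.0
```

```bash
python3 -c "
from h import *
st()"
```

```text
26.1 [540.2  16.4  37.1] [-3.125 -1.045  1.551] q [ 1.02  1.43 -1.07  1.72  0.17  0.8   0.23] w 51.0 F [-0.8 -0.9 -2.1]
```

Request:
{"fn": "apply_moves", "kwargs": {
  "increments": [
    {"tx": 0, "ty": 0, "tz": -0.0025, "rx": 0, "ry": 0, "rz": 0, "claw": 0.045},
    {"tx": 0, "ty": 0, "tz": -0.0035, "rx": 0, "ry": 0, "rz": 0, "claw": 0.045},
    {"tx": 0, "ty": 0, "tz": -0.0035, "rx": 0, "ry": 0, "rz": 0, "claw": 0.045}
  ]
}}

```text
clock: 26.4
eef_pos: [540.0, 16.4, 33.1]
tool_rot: [-3.123, -1.045, 1.55]
force: [-0.1, -0.1, -0.2]
width: 51.0
```

Request:
{"fn": "apply_moves", "kwargs": {
  "increments": [
    {"tx": 0, "ty": 0, "tz": -0.0015, "rx": 0, "ry": 0, "rz": 0, "claw": 0.045},
    {"tx": 0, "ty": 0, "tz": -0.0015, "rx": 0, "ry": 0, "rz": 0, "claw": 0.045}
  ]
}}

```text
clock: 26.6
eef_pos: [540.2, 16.7, 32.8]
tool_rot: [-3.124, -1.046, 1.551]
force: [0.1, -1.8, 3.5]
width: 51.1
```

Request:
{"fn": "apply_moves", "kwargs": {
  "increments": [
    {"tx": 0, "ty": 0, "tz": -0.001, "rx": 0, "ry": 0, "rz": 0, "claw": 0.045},
    {"tx": 0, "ty": 0, "tz": -0.001, "rx": 0, "ry": 0, "rz": 0, "claw": 0.045}
  ]
}}

```text
clock: 26.8
eef_pos: [540.1, 16.7, 32.8]
tool_rot: [-3.125, -1.047, 1.552]
force: [-2.4, -4.5, 8.5]
width: 50.9
```

Request:
{"fn": "apply_moves", "kwargs": {
  "increments": [
    {"tx": 0, "ty": 0, "tz": 0.0015, "rx": 0, "ry": 0, "rz": 0, "claw": 0.045},
    {"tx": 0, "ty": 0, "tz": 0.0015, "rx": 0, "ry": 0, "rz": 0, "claw": 0.053},
    {"tx": 0, "ty": 0, "tz": 0.0015, "rx": 0, "ry": 0, "rz": 0, "claw": 0.056},
    {"tx": 0, "ty": 0, "tz": 0.0015, "rx": 0, "ry": 0, "rz": 0, "claw": 0.065},
    {"tx": 0, "ty": 0, "tz": 0.0015, "rx": 0, "ry": 0, "rz": 0, "claw": 0.075},
    {"tx": 0, "ty": 0, "tz": 0.0015, "rx": 0, "ry": 0, "rz": 0, "claw": 0.075}
  ]
}}

```text
clock: 27.4
eef_pos: [540.1, 16.4, 32.2]
tool_rot: [-3.124, -1.045, 1.55]
force: [0.2, 0.6, 0.2]
width: 75.1
```

Request:
{"fn": "apply_moves", "kwargs": {
  "increments": [
    {"tx": 0, "ty": -0.02, "tz": 0.012, "rx": 0, "ry": 0, "rz": 0, "claw": 0.075},
    {"tx": 0, "ty": -0.05, "tz": 0.03, "rx": 0, "ry": 0, "rz": 0, "claw": 0.075},
    {"tx": 0, "ty": -0.085, "tz": 0.05, "rx": 0, "ry": 0, "rz": 0, "claw": 0.075},
    {"tx": 0, "ty": -0.085, "tz": 0.09, "rx": 0, "ry": 0, "rz": 0, "claw": 0.075},
    {"tx": 0, "ty": -0.085, "tz": 0.13, "rx": 0, "ry": 0, "rz": 0, "claw": 0.075},
    {"tx": 0, "ty": -0.085, "tz": 0.17, "rx": -2, "ry": 0, "rz": 0, "claw": 0.075},
    {"tx": 0, "ty": -0.085, "tz": 0.18, "rx": -4, "ry": 0, "rz": 0, "claw": 0.075},
    {"tx": 0, "ty": -0.085, "tz": 0.18, "rx": -6, "ry": 0, "rz": 0, "claw": 0.075},
    {"tx": 0, "ty": -0.085, "tz": 0.18, "rx": -8, "ry": 0, "rz": 0, "claw": 0.075}
  ]
}}

```text
clock: 28.3
eef_pos: [540.6, -69.0, 213.7]
tool_rot: [-3.14, -0.439, 1.56]
force: [-0.1, 0.0, -1.7]
width: 75.0
```

```bash
python3 - <<'E'
from h import *
to((540,100,200),-65)
b=shot('side','s9.png')
g=lambda im:np.clip(im[...,::-1].astype(float)*1.5,0,255).astype(np.uint8)
cv2.imwrite('pics/c9.png',cv2.resize(g(b[170:390,190:410]),(480,480),interpolation=3))
E
```

```text
28.3 [540.6 -69.  213.7] [-3.14  -0.439  1.56 ] q [ 0.92  0.79 -1.01  1.75  0.26  0.95 -0.1 ] w 75.0 F [-0.1  0.  -1.7]
t [-0.0006  0.169  -0.0137] r [-18.03   0.03  -0.04]
```

View pics/c9.png

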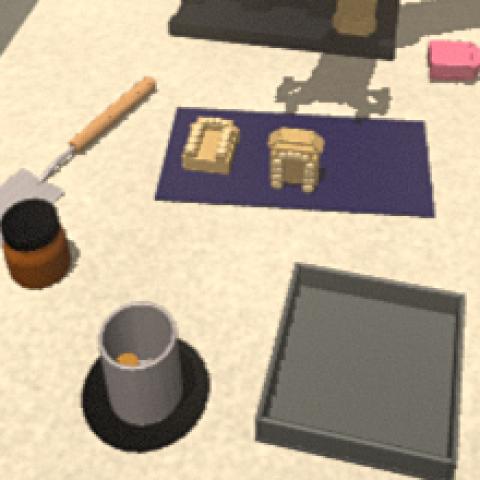

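Request:
{"fn": "apply_moves", "kwargs": {
  "increments": [
    {"tx": 0, "ty": 0.02, "tz": 0, "rx": -1.7, "ry": 0, "rz": 0, "claw": 0.075},
    {"tx": 0, "ty": 0.04, "tz": 0, "rx": -3.4, "ry": 0, "rz": 0, "claw": 0.075},
    {"tx": 0, "ty": 0.06, "tz": 0, "rx": -5.1, "ry": 0, "rz": 0, "claw": 0.075},
    {"tx": 0, "ty": 0.08, "tz": 0, "rx": -6.8, "ry": 0, "rz": 0, "claw": 0.075},
    {"tx": 0, "ty": 0.1, "tz": 0, "rx": -8.5, "ry": 0, "rz": 0, "claw": 0.075},
    {"tx": 0, "ty": 0.12, "tz": 0, "rx": -10.2, "ry": 0, "rz": 0, "claw": 0.075},
    {"tx": 0, "ty": 0.14, "tz": 0, "rx": -11.9, "ry": 0, "rz": 0, "claw": 0.075},
    {"tx": 0, "ty": 0.16, "tz": 0, "rx": -13.6, "ry": 0, "rz": 0, "claw": 0.075},
    {"tx": 0, "ty": 0.17, "tz": 0, "rx": -15.3, "ry": 0, "rz": 0, "claw": 0.075},
    {"tx": 0, "ty": 0.17, "tz": -0.013, "rx": -17, "ry": 0, "rz": 0, "claw": 0.075},
    {"tx": 0, "ty": 0.17, "tz": -0.013, "rx": -18.03, "ry": 0.03, "rz": -0.04, "claw": 0.075},
    {"tx": 0, "ty": 0.17, "tz": -0.013, "rx": -18.03, "ry": 0.03, "rz": -0.04, "claw": 0.075}
  ]
}}

```text
clock: 29.55
eef_pos: [538.2, 103.0, 194.6]
tool_rot: [3.14, 1.131, 1.564]
force: [0.0, -0.1, 0.1]
width: 74.7
```

Request:
{"fn": "apply_moves", "kwargs": {
  "increments": [
    {"tx": 0, "ty": -0.01, "tz": -0.04, "rx": 0, "ry": 0, "rz": 0, "claw": 0.075},
    {"tx": 0, "ty": -0.02, "tz": -0.08, "rx": 0, "ry": 0, "rz": 0, "claw": 0.075},
    {"tx": 0, "ty": -0.024, "tz": -0.11, "rx": 0, "ry": 0, "rz": 0, "claw": 0.075},
    {"tx": 0, "ty": -0.024, "tz": -0.125, "rx": 0, "ry": 0, "rz": 0, "claw": 0.075},
    {"tx": 0, "ty": -0.024, "tz": -0.125, "rx": 0, "ry": 0, "rz": 0, "claw": 0.075},
    {"tx": 0, "ty": -0.024, "tz": -0.125, "rx": 0, "ry": 0, "rz": 0, "claw": 0.075}
  ]
}}

```text
clock: 30.15
eef_pos: [540.6, 77.6, 75.5]
tool_rot: [3.116, 1.127, 1.538]
force: [0.4, 0.1, 0.5]
width: 75.0
```

```bash
python3 -c "
from h import *
to((540.2,-4.6,33),-65)"
```

```text
30.15 [540.6  77.6  75.5] [3.116 1.127 1.538] q [-0.51  1.15 -0.28  1.56  0.95  1.59 -1.37] w 75.0 F [0.4 0.1 0.5]
t [-0.0004 -0.0822 -0.0425] r [-0.09  0.    0.04]
```

Request:
{"fn": "apply_moves", "kwargs": {
  "increments": [
    {"tx": 0, "ty": -0.025, "tz": -0.016, "rx": 0, "ry": 0, "rz": 0, "claw": 0.075},
    {"tx": 0, "ty": -0.04, "tz": -0.024, "rx": 0, "ry": 0, "rz": 0, "claw": 0.075},
    {"tx": 0, "ty": -0.055, "tz": -0.031, "rx": 0, "ry": 0, "rz": 0, "claw": 0.075},
    {"tx": 0, "ty": -0.07, "tz": -0.037, "rx": 0, "ry": 0, "rz": 0, "claw": 0.075},
    {"tx": 0, "ty": -0.078, "tz": -0.041, "rx": 0, "ry": 0, "rz": 0, "claw": 0.075},
    {"tx": 0, "ty": -0.082, "tz": -0.043, "rx": 0, "ry": 0, "rz": 0, "claw": 0.075},
    {"tx": 0, "ty": -0.082, "tz": -0.043, "rx": 0, "ry": 0, "rz": 0, "claw": 0.068},
    {"tx": 0, "ty": -0.082, "tz": -0.043, "rx": 0, "ry": 0, "rz": 0, "claw": 0.06}
  ]
}}

```text
clock: 30.95
eef_pos: [540.2, -3.8, 31.2]
tool_rot: [3.118, 1.127, 1.542]
force: [0.5, -0.1, -0.0]
width: 59.7
```

```bash
python3 -c "
from h import *
to((540.2,-4.6,33),-65)"
```

```text
30.95 [540.2  -3.8  31.2] [3.118 1.127 1.542] q [-0.42  1.19 -0.24  1.67  1.05  1.46 -1.44] w 59.7 F [ 0.5 -0.1 -0. ]
t [-0.     -0.0008  0.0018] r [-0.08 -0.01  0.03]
```

Request:
{"fn": "apply_moves", "kwargs": {
  "increments": [
    {"tx": 0, "ty": 0, "tz": 0, "rx": 0, "ry": 0, "rz": 0, "claw": 0.054},
    {"tx": 0, "ty": 0, "tz": 0, "rx": 0, "ry": 0, "rz": 0, "claw": 0.045},
    {"tx": 0, "ty": 0, "tz": 0, "rx": 0, "ry": 0, "rz": 0, "claw": 0.045},
    {"tx": 0, "ty": 0, "tz": 0, "rx": 0, "ry": 0, "rz": 0, "claw": 0.045},
    {"tx": 0, "ty": 0, "tz": 0, "rx": 0, "ry": 0, "rz": 0, "claw": 0.045}
  ]
}}

```text
clock: 31.45
eef_pos: [540.3, -4.3, 31.6]
tool_rot: [3.117, 1.128, 1.541]
force: [-0.3, 2.4, 3.0]
width: 50.4
```

Request:
{"fn": "apply_moves", "kwargs": {
  "increments": [
    {"tx": 0, "ty": 0, "tz": 0.01, "rx": 0, "ry": 0, "rz": 0, "claw": 0.045},
    {"tx": 0, "ty": 0, "tz": 0.03, "rx": 0, "ry": 0, "rz": 0, "claw": 0.045},
    {"tx": 0, "ty": 0, "tz": 0.06, "rx": 1, "ry": 0, "rz": 0, "claw": 0.045},
    {"tx": 0, "ty": 0, "tz": 0.08, "rx": 2.5, "ry": 0, "rz": 0, "claw": 0.045},
    {"tx": 0, "ty": 0, "tz": 0.08, "rx": 4, "ry": 0, "rz": 0, "claw": 0.045},
    {"tx": 0, "ty": 0, "tz": 0.08, "rx": 5.5, "ry": 0, "rz": 0, "claw": 0.045},
    {"tx": 0, "ty": 0, "tz": 0.08, "rx": 7, "ry": 0, "rz": 0, "claw": 0.045},
    {"tx": 0, "ty": -0.01, "tz": 0.08, "rx": 8.5, "ry": 0, "rz": 0, "claw": 0.045},
    {"tx": 0, "ty": -0.01, "tz": 0.07, "rx": 10, "ry": 0, "rz": 0, "claw": 0.045},
    {"tx": 0, "ty": -0.015, "tz": 0.06, "rx": 11.5, "ry": 0, "rz": 0, "claw": 0.045},
    {"tx": 0, "ty": -0.02, "tz": 0.05, "rx": 13, "ry": 0, "rz": 0, "claw": 0.045},
    {"tx": 0, "ty": -0.023, "tz": 0.04, "rx": 14.5, "ry": 0, "rz": 0, "claw": 0.045}
  ]
}}

```text
clock: 32.65
eef_pos: [540.2, -29.0, 72.2]
tool_rot: [-3.139, -0.139, 1.558]
force: [-0.7, -0.1, -1.9]
width: 50.2
```

```bash
python3 -c "
from h import *
to((540,-27,14),25.3)"
```

```text
32.65 [540.2 -29.   72.2] [-3.139 -0.139  1.558] q [ 0.58  0.85 -0.79  1.93  0.72  0.67 -0.62] w 50.2 F [-0.7 -0.1 -1.9]
t [-0.0002  0.002  -0.0582] r [ 3.46 -0.01  0.  ]
```

Request:
{"fn": "apply_moves", "kwargs": {
  "increments": [
    {"tx": 0, "ty": 0.002, "tz": -0.015, "rx": 1.5, "ry": 0, "rz": 0, "claw": 0.045},
    {"tx": 0, "ty": 0.002, "tz": -0.03, "rx": 3.4, "ry": 0, "rz": 0, "claw": 0.045},
    {"tx": 0, "ty": 0.002, "tz": -0.045, "rx": 3.46, "ry": 0, "rz": 0, "claw": 0.045},
    {"tx": 0, "ty": 0.002, "tz": -0.054, "rx": 3.46, "ry": 0, "rz": 0, "claw": 0.045},
    {"tx": 0, "ty": 0.002, "tz": -0.056, "rx": 3.46, "ry": 0, "rz": 0, "claw": 0.045},
    {"tx": 0, "ty": 0.002, "tz": -0.056, "rx": 3.46, "ry": 0, "rz": 0, "claw": 0.045},
    {"tx": 0, "ty": 0.002, "tz": -0.056, "rx": 3.46, "ry": 0, "rz": 0, "claw": 0.045}
  ]
}}

```text
clock: 33.35
eef_pos: [540.8, -24.0, 16.8]
tool_rot: [-3.135, -0.437, 1.561]
force: [1.2, -0.4, -0.1]
width: 50.4
```

Request:
{"fn": "apply_moves", "kwargs": {
  "increments": [
    {"tx": 0, "ty": 0, "tz": -0.001, "rx": 0, "ry": 0, "rz": 0, "claw": 0.045},
    {"tx": 0, "ty": 0, "tz": -0.002, "rx": 0, "ry": 0, "rz": 0, "claw": 0.045},
    {"tx": 0, "ty": 0, "tz": -0.002, "rx": 0, "ry": 0, "rz": 0, "claw": 0.045}
  ]
}}

```text
clock: 33.65
eef_pos: [540.2, -25.4, 13.5]
tool_rot: [-3.133, -0.438, 1.558]
force: [0.1, 0.0, -0.8]
width: 50.3
```

```bash
python3 -c "
from h import *
to((540,-27,10),25.3)"
```

```text
33.65 [540.2 -25.4  13.5] [-3.133 -0.438  1.558] q [ 0.8   1.1  -0.92  1.88  0.65  0.62 -0.37] w 50.3 F [ 0.1  0.  -0.8]
t [-0.0002 -0.0016 -0.0035] r [ 0.04 -0.03 -0.02]
```

Request:
{"fn": "apply_moves", "kwargs": {
  "increments": [
    {"tx": 0, "ty": 0, "tz": -0.001, "rx": 0.04, "ry": 0, "rz": 0, "claw": 0.045},
    {"tx": 0, "ty": 0, "tz": -0.002, "rx": 0.04, "ry": 0, "rz": 0, "claw": 0.045},
    {"tx": 0, "ty": 0, "tz": -0.002, "rx": 0.04, "ry": 0, "rz": 0, "claw": 0.045}
  ]
}}

```text
clock: 33.95
eef_pos: [540.2, -25.7, 11.6]
tool_rot: [-3.133, -0.442, 1.557]
force: [-1.3, -1.8, 2.9]
width: 50.4
```

Request:
{"fn": "apply_moves", "kwargs": {
  "increments": [
    {"tx": 0, "ty": 0, "tz": -0.0015, "rx": 0, "ry": 0, "rz": 0, "claw": 0.045},
    {"tx": 0, "ty": 0, "tz": -0.0015, "rx": 0, "ry": 0, "rz": 0, "claw": 0.045}
  ]
}}

```text
clock: 34.15
eef_pos: [540.2, -25.7, 11.5]
tool_rot: [-3.133, -0.442, 1.556]
force: [-4.1, -4.7, 15.9]
width: 50.5
```

Request:
{"fn": "apply_moves", "kwargs": {
  "increments": [
    {"tx": 0, "ty": 0, "tz": -0.001, "rx": 0, "ry": 0, "rz": 0, "claw": 0.045},
    {"tx": 0, "ty": 0, "tz": -0.001, "rx": 0, "ry": 0, "rz": 0, "claw": 0.045}
  ]
}}

```text
clock: 34.35
eef_pos: [540.2, -25.7, 11.4]
tool_rot: [-3.133, -0.442, 1.556]
force: [-5.8, -7.5, 24.5]
width: 50.6
```

Request:
{"fn": "apply_moves", "kwargs": {
  "increments": [
    {"tx": 0, "ty": 0, "tz": 0.004, "rx": 0, "ry": 0, "rz": 0, "claw": 0.045},
    {"tx": 0, "ty": 0, "tz": 0.004, "rx": 0, "ry": 0, "rz": 0, "claw": 0.053},
    {"tx": 0, "ty": 0, "tz": 0.004, "rx": 0, "ry": 0, "rz": 0, "claw": 0.056},
    {"tx": 0, "ty": 0, "tz": 0.004, "rx": 0, "ry": 0, "rz": 0, "claw": 0.065},
    {"tx": 0, "ty": 0, "tz": 0.004, "rx": 0, "ry": 0, "rz": 0, "claw": 0.07},
    {"tx": 0, "ty": 0, "tz": 0.004, "rx": 0, "ry": 0, "rz": 0, "claw": 0.07},
    {"tx": 0, "ty": -0.014, "tz": 0.032, "rx": 0, "ry": 0, "rz": 0, "claw": 0.07},
    {"tx": 0, "ty": -0.035, "tz": 0.08, "rx": 0, "ry": 0, "rz": 0, "claw": 0.07},
    {"tx": 0, "ty": -0.06, "tz": 0.12, "rx": 0, "ry": 0, "rz": 0, "claw": 0.07},
    {"tx": -0.01, "ty": -0.1, "tz": 0.14, "rx": -1.5, "ry": 0, "rz": 0, "claw": 0.07},
    {"tx": -0.03, "ty": -0.11, "tz": 0.14, "rx": -3, "ry": 0, "rz": 0, "claw": 0.07}
  ]
}}

```text
clock: 35.45
eef_pos: [513.6, -141.1, 151.1]
tool_rot: [3.139, -0.175, 1.55]
force: [-0.1, 0.9, -1.2]
width: 70.0
```

```bash
python3 -c "
from h import *
to((494.5,-226,98),-40)"
```

```text
35.45 [ 513.6 -141.1  151.1] [ 3.139 -0.175  1.55 ] q [ 0.92  0.8  -0.99  1.87  0.63  0.88 -0.36] w 70.0 F [-0.1  0.9 -1.2]
t [-0.0191 -0.0849 -0.0531] r [-10.     0.09   0.08]
```

Request:
{"fn": "apply_moves", "kwargs": {
  "increments": [
    {"tx": -0.005, "ty": -0.01, "tz": 0, "rx": -1.6, "ry": 0, "rz": 0, "claw": 0.07},
    {"tx": -0.01, "ty": -0.02, "tz": 0, "rx": -3.2, "ry": 0, "rz": 0, "claw": 0.07},
    {"tx": -0.015, "ty": -0.04, "tz": 0, "rx": -4.8, "ry": 0, "rz": 0, "claw": 0.07},
    {"tx": -0.019, "ty": -0.05, "tz": 0, "rx": -6.4, "ry": 0, "rz": 0, "claw": 0.07},
    {"tx": -0.019, "ty": -0.07, "tz": -0.02, "rx": -8, "ry": 0, "rz": 0, "claw": 0.07},
    {"tx": -0.019, "ty": -0.085, "tz": -0.053, "rx": -9.6, "ry": 0.09, "rz": 0.08, "claw": 0.07},
    {"tx": -0.019, "ty": -0.085, "tz": -0.053, "rx": -10, "ry": 0.09, "rz": 0.08, "claw": 0.07},
    {"tx": -0.019, "ty": -0.085, "tz": -0.053, "rx": -10, "ry": 0.09, "rz": 0.08, "claw": 0.07},
    {"tx": -0.019, "ty": -0.085, "tz": -0.053, "rx": -10, "ry": 0.09, "rz": 0.08, "claw": 0.07}
  ]
}}

```text
clock: 36.35
eef_pos: [491.5, -220.2, 96.0]
tool_rot: [-3.137, 0.691, 1.566]
force: [0.4, -1.1, 0.1]
width: 69.8
```

```bash
python3 - <<'E'
from h import *
to((494.5,-292,18),-40)
b=shot('side','s10.png')
g=lambda im:np.clip(im[...,::-1].astype(float)*1.5,0,255).astype(np.uint8)
cv2.imwrite('pics/c10.png',cv2.resize(g(b[120:380,190:450]),(560,560),interpolation=3))
E
```

```text
36.35 [ 491.5 -220.2   96. ] [-3.137  0.691  1.566] q [ 0.23  0.82 -0.44  2.09  1.33  1.05 -1.27] w 69.8 F [ 0.4 -1.1  0.1]
t [ 0.003  -0.0718 -0.078 ] r [-0.08 -0.13 -0.01]
```

View pics/c10.png

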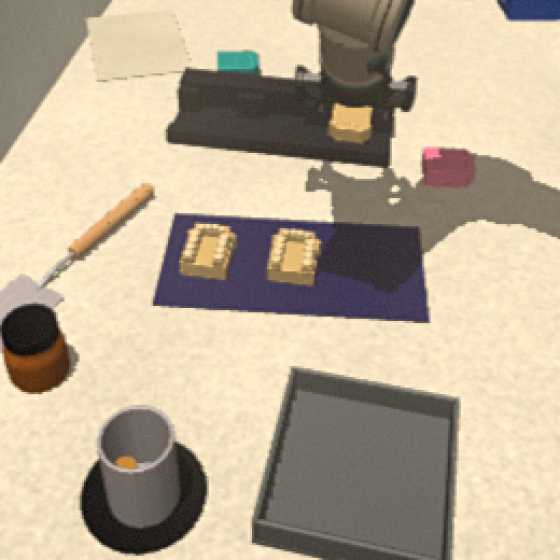

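Request:
{"fn": "apply_moves", "kwargs": {
  "increments": [
    {"tx": 0.003, "ty": -0.035, "tz": -0.038, "rx": 0, "ry": -0.13, "rz": 0, "claw": 0.07},
    {"tx": 0.003, "ty": -0.054, "tz": -0.058, "rx": 0, "ry": -0.13, "rz": 0, "claw": 0.07},
    {"tx": 0.003, "ty": -0.063, "tz": -0.068, "rx": 0, "ry": -0.13, "rz": 0, "claw": 0.07},
    {"tx": 0.003, "ty": -0.071, "tz": -0.077, "rx": 0, "ry": -0.13, "rz": 0, "claw": 0.07},
    {"tx": 0.003, "ty": -0.071, "tz": -0.077, "rx": 0, "ry": -0.13, "rz": 0, "claw": 0.06},
    {"tx": 0.003, "ty": -0.071, "tz": -0.077, "rx": 0, "ry": -0.13, "rz": 0, "claw": 0.055},
    {"tx": 0.003, "ty": -0.071, "tz": -0.077, "rx": 0, "ry": -0.13, "rz": 0, "claw": 0.055},
    {"tx": 0.003, "ty": -0.071, "tz": -0.077, "rx": 0, "ry": -0.13, "rz": 0, "claw": 0.055}
  ]
}}

```text
clock: 37.2
eef_pos: [494.9, -290.7, 19.5]
tool_rot: [3.13, 0.692, 1.556]
force: [0.3, -0.1, 0.2]
width: 55.1
```

```bash
python3 -c "
from h import *
to((494.5,-292,18),-40)"
```

```text
37.2 [ 494.9 -290.7   19.5] [3.13  0.692 1.556] q [ 0.32  0.96 -0.36  2.07  1.56  0.97 -1.38] w 55.1 F [ 0.3 -0.1  0.2]
t [-0.0004 -0.0013 -0.0015] r [-0.07  0.01 -0.02]
```

Request:
{"fn": "apply_moves", "kwargs": {
  "increments": [
    {"tx": -0.0004, "ty": -0.0013, "tz": -0.0015, "rx": 0, "ry": 0, "rz": 0, "claw": 0.054},
    {"tx": -0.0004, "ty": -0.0013, "tz": -0.0015, "rx": 0, "ry": 0, "rz": 0, "claw": 0.045},
    {"tx": -0.0004, "ty": -0.0013, "tz": -0.0015, "rx": 0, "ry": 0, "rz": 0, "claw": 0.045},
    {"tx": -0.0004, "ty": -0.0013, "tz": -0.0015, "rx": 0, "ry": 0, "rz": 0, "claw": 0.045},
    {"tx": -0.0004, "ty": -0.0013, "tz": -0.0015, "rx": 0, "ry": 0, "rz": 0, "claw": 0.045}
  ]
}}

```text
clock: 37.7
eef_pos: [494.3, -292.5, 17.8]
tool_rot: [3.131, 0.692, 1.556]
force: [0.1, 2.5, 6.1]
width: 51.3
```

```bash
python3 -c "
from h import *
st()"
```

```text
37.7 [ 494.3 -292.5   17.8] [3.131 0.692 1.556] q [ 0.32  0.96 -0.35  2.07  1.57  0.97 -1.38] w 51.3 F [0.1 2.5 6.1]
```

Request:
{"fn": "apply_moves", "kwargs": {
  "increments": [
    {"tx": 0, "ty": -0.0003, "tz": 0.001, "rx": 0.4, "ry": 0, "rz": 0, "claw": 0.045},
    {"tx": 0, "ty": -0.0006, "tz": 0.002, "rx": 0.8, "ry": 0, "rz": 0, "claw": 0.045},
    {"tx": 0, "ty": -0.001, "tz": 0.003, "rx": 1.2, "ry": 0, "rz": 0, "claw": 0.045},
    {"tx": 0, "ty": -0.0014, "tz": 0.0039, "rx": 1.6, "ry": 0, "rz": 0, "claw": 0.045},
    {"tx": 0, "ty": -0.0014, "tz": 0.0048, "rx": 2, "ry": 0, "rz": 0, "claw": 0.045},
    {"tx": 0, "ty": -0.0013, "tz": 0.0059, "rx": 2.4, "ry": 0, "rz": 0, "claw": 0.045},
    {"tx": 0, "ty": -0.0013, "tz": 0.0059, "rx": 2.4, "ry": 0, "rz": 0, "claw": 0.045}
  ]
}}

```text
clock: 38.4
eef_pos: [494.1, -294.1, 23.2]
tool_rot: [3.134, 0.48, 1.556]
force: [1.7, 1.2, -0.9]
width: 51.1
```

```bash
python3 -c "
from h import *
st()"
```

```text
38.4 [ 494.1 -294.1   23.2] [3.134 0.48  1.556] q [ 0.48  0.89 -0.42  2.05  1.46  0.8  -1.14] w 51.1 F [ 1.7  1.2 -0.9]
```

Request:
{"fn": "apply_moves", "kwargs": {
  "increments": [
    {"tx": 0, "ty": 0.0015, "tz": 0.0006, "rx": 0.1, "ry": 0, "rz": 0, "claw": 0.045},
    {"tx": 0, "ty": 0.003, "tz": 0.0012, "rx": 0.2, "ry": 0, "rz": 0, "claw": 0.045},
    {"tx": 0, "ty": 0.005, "tz": 0.002, "rx": 0.3, "ry": 0, "rz": 0, "claw": 0.045},
    {"tx": 0, "ty": 0.007, "tz": 0.003, "rx": 0.4, "ry": 0, "rz": 0, "claw": 0.045},
    {"tx": 0, "ty": 0.009, "tz": 0.0045, "rx": 0.6, "ry": 0, "rz": 0, "claw": 0.045},
    {"tx": 0, "ty": 0.012, "tz": 0.006, "rx": 0.9, "ry": 0, "rz": 0, "claw": 0.045},
    {"tx": 0, "ty": 0.016, "tz": 0.01, "rx": 1.4, "ry": 0, "rz": 0, "claw": 0.045},
    {"tx": 0, "ty": 0.02, "tz": 0.015, "rx": 2, "ry": 0, "rz": 0, "claw": 0.045},
    {"tx": 0, "ty": 0.026, "tz": 0.022, "rx": 2.3, "ry": 0, "rz": 0, "claw": 0.045}
  ]
}}

```text
clock: 39.3
eef_pos: [493.3, -269.5, 45.6]
tool_rot: [3.138, 0.281, 1.557]
force: [1.0, -0.8, -2.1]
width: 51.1
```

Request:
{"fn": "apply_moves", "kwargs": {
  "increments": [
    {"tx": 0, "ty": 0.006, "tz": 0.012, "rx": 0.3, "ry": 0, "rz": 0, "claw": 0.045},
    {"tx": 0, "ty": 0.01, "tz": 0.035, "rx": 0.7, "ry": 0, "rz": 0, "claw": 0.045},
    {"tx": 0, "ty": 0.012, "tz": 0.065, "rx": 1.7, "ry": 0, "rz": 0, "claw": 0.045},
    {"tx": 0, "ty": 0.022, "tz": 0.09, "rx": 2.7, "ry": 0, "rz": 0, "claw": 0.045},
    {"tx": 0, "ty": 0.042, "tz": 0.095, "rx": 3.7, "ry": 0, "rz": 0, "claw": 0.045}
  ]
}}

```text
clock: 39.8
eef_pos: [495.0, -228.0, 143.5]
tool_rot: [3.137, -0.041, 1.557]
force: [0.2, 1.2, -2.2]
width: 51.5
```

```bash
python3 -c "
from h import *
to((445,5,85),50)"
```

```text
39.8 [ 495.  -228.   143.5] [ 3.137 -0.041  1.557] q [ 0.94  0.75 -0.87  1.87  0.69  0.86 -0.28] w 51.5 F [ 0.2  1.2 -2.2]
t [-0.05    0.233  -0.0585] r [9.53 0.04 0.04]
```

Request:
{"fn": "apply_moves", "kwargs": {
  "increments": [
    {"tx": -0.01, "ty": 0.04, "tz": 0, "rx": 1.5, "ry": 0, "rz": 0, "claw": 0.045},
    {"tx": -0.02, "ty": 0.08, "tz": 0, "rx": 3, "ry": 0, "rz": 0, "claw": 0.045},
    {"tx": -0.03, "ty": 0.12, "tz": 0, "rx": 4.5, "ry": 0, "rz": 0, "claw": 0.045},
    {"tx": -0.035, "ty": 0.16, "tz": 0, "rx": 6, "ry": 0, "rz": 0, "claw": 0.045},
    {"tx": -0.04, "ty": 0.2, "tz": 0, "rx": 7.5, "ry": 0, "rz": 0, "claw": 0.045},
    {"tx": -0.045, "ty": 0.22, "tz": -0.02, "rx": 8.7, "ry": 0, "rz": 0, "claw": 0.045},
    {"tx": -0.05, "ty": 0.233, "tz": -0.05, "rx": 9.58, "ry": 0.04, "rz": 0.04, "claw": 0.045},
    {"tx": -0.05, "ty": 0.233, "tz": -0.058, "rx": 9.58, "ry": 0.04, "rz": 0.04, "claw": 0.045},
    {"tx": -0.05, "ty": 0.233, "tz": -0.058, "rx": 9.58, "ry": 0.04, "rz": 0.04, "claw": 0.045}
  ]
}}

```text
clock: 40.7
eef_pos: [443.5, 6.6, 81.5]
tool_rot: [-3.122, -0.877, 1.552]
force: [-0.2, 0.4, -0.7]
width: 51.3
```

```bash
python3 -c "
from h import *
to((445,5,40),50.3)"
```

```text
40.7 [443.5   6.6  81.5] [-3.122 -0.877  1.552] q [ 1.14  1.26 -1.13  2.02  0.36  0.67 -0.02] w 51.3 F [-0.2  0.4 -0.7]
t [ 0.0015 -0.0016 -0.0415] r [ 0.01 -0.03 -0.05]
```

Reachable. Lower toward contact.

Request:
{"fn": "apply_moves", "kwargs": {
  "increments": [
    {"tx": 0.0015, "ty": -0.0016, "tz": -0.02, "rx": 0, "ry": -0.03, "rz": -0.05, "claw": 0.045},
    {"tx": 0.0015, "ty": -0.0016, "tz": -0.036, "rx": 0, "ry": -0.03, "rz": -0.05, "claw": 0.045},
    {"tx": 0.0015, "ty": -0.0016, "tz": -0.043, "rx": 0, "ry": -0.03, "rz": -0.05, "claw": 0.045},
    {"tx": 0.0015, "ty": -0.0016, "tz": -0.043, "rx": 0, "ry": -0.03, "rz": -0.05, "claw": 0.045},
    {"tx": 0.0015, "ty": -0.0016, "tz": -0.043, "rx": 0, "ry": -0.03, "rz": -0.05, "claw": 0.045}
  ]
}}

```text
clock: 41.2
eef_pos: [445.5, 5.3, 39.7]
tool_rot: [-3.13, -0.876, 1.555]
force: [1.2, 0.2, -0.9]
width: 51.4
```

Request:
{"fn": "apply_moves", "kwargs": {
  "increments": [
    {"tx": 0, "ty": 0, "tz": -0.002, "rx": 0, "ry": 0, "rz": 0, "claw": 0.045},
    {"tx": 0, "ty": 0, "tz": -0.003, "rx": 0, "ry": 0, "rz": 0, "claw": 0.045},
    {"tx": 0, "ty": 0, "tz": -0.003, "rx": 0, "ry": 0, "rz": 0, "claw": 0.045}
  ]
}}

```text
clock: 41.5
eef_pos: [445.2, 5.2, 36.3]
tool_rot: [-3.13, -0.877, 1.554]
force: [-0.2, 0.2, -1.3]
width: 50.9
```

```bash
python3 -c "
from h import *
st()"
```

```text
41.5 [445.2   5.2  36.3] [-3.13  -0.877  1.554] q [ 1.12  1.32 -1.07  2.    0.41  0.63  0.  ] w 50.9 F [-0.2  0.2 -1.3]
```

Request:
{"fn": "apply_moves", "kwargs": {
  "increments": [
    {"tx": 0, "ty": 0, "tz": -0.002, "rx": 0, "ry": 0, "rz": 0, "claw": 0.045},
    {"tx": 0, "ty": 0, "tz": -0.0025, "rx": 0, "ry": 0, "rz": 0, "claw": 0.045},
    {"tx": 0, "ty": 0, "tz": -0.0025, "rx": 0, "ry": 0, "rz": 0, "claw": 0.045}
  ]
}}

```text
clock: 41.8
eef_pos: [445.2, 5.2, 33.6]
tool_rot: [-3.129, -0.877, 1.554]
force: [0.2, -0.5, -2.0]
width: 51.1
```

Request:
{"fn": "apply_moves", "kwargs": {
  "increments": [
    {"tx": 0, "ty": 0, "tz": -0.001, "rx": 0, "ry": 0, "rz": 0, "claw": 0.045},
    {"tx": 0, "ty": 0, "tz": -0.0015, "rx": 0, "ry": 0, "rz": 0, "claw": 0.045}
  ]
}}

```text
clock: 42.0
eef_pos: [445.2, 5.2, 32.1]
tool_rot: [-3.129, -0.877, 1.554]
force: [0.4, -0.7, -1.7]
width: 50.8
```

Request:
{"fn": "apply_moves", "kwargs": {
  "increments": [
    {"tx": 0, "ty": 0, "tz": -0.001, "rx": 0, "ry": 0, "rz": 0, "claw": 0.045},
    {"tx": 0, "ty": 0, "tz": -0.001, "rx": 0, "ry": 0, "rz": 0, "claw": 0.045}
  ]
}}

```text
clock: 42.2
eef_pos: [445.3, 5.3, 31.4]
tool_rot: [-3.13, -0.877, 1.554]
force: [0.3, -1.1, -0.1]
width: 50.9
```

Request:
{"fn": "apply_moves", "kwargs": {
  "increments": [
    {"tx": 0, "ty": 0, "tz": -0.001, "rx": 0, "ry": 0, "rz": 0, "claw": 0.045},
    {"tx": 0, "ty": 0, "tz": -0.001, "rx": 0, "ry": 0, "rz": 0, "claw": 0.045}
  ]
}}

```text
clock: 42.4
eef_pos: [445.2, 5.3, 31.4]
tool_rot: [-3.13, -0.878, 1.555]
force: [-2.2, -4.7, 7.9]
width: 51.3
```

Request:
{"fn": "apply_moves", "kwargs": {
  "increments": [
    {"tx": 0, "ty": 0, "tz": 0.001, "rx": 0, "ry": 0, "rz": 0, "claw": 0.045},
    {"tx": 0, "ty": 0, "tz": 0.001, "rx": 0, "ry": 0, "rz": 0, "claw": 0.053},
    {"tx": 0, "ty": 0, "tz": 0.001, "rx": 0, "ry": 0, "rz": 0, "claw": 0.056},
    {"tx": 0, "ty": 0, "tz": 0.001, "rx": 0, "ry": 0, "rz": 0, "claw": 0.065},
    {"tx": 0, "ty": 0, "tz": 0.001, "rx": 0, "ry": 0, "rz": 0, "claw": 0.075},
    {"tx": 0, "ty": 0, "tz": 0.001, "rx": 0, "ry": 0, "rz": 0, "claw": 0.075}
  ]
}}

```text
clock: 43.0
eef_pos: [445.2, 5.3, 31.2]
tool_rot: [-3.129, -0.877, 1.554]
force: [-0.7, 0.1, -0.6]
width: 74.7
```

Request:
{"fn": "apply_moves", "kwargs": {
  "increments": [
    {"tx": 0, "ty": -0.02, "tz": 0.017, "rx": 0, "ry": 0, "rz": 0, "claw": 0.075},
    {"tx": 0, "ty": -0.05, "tz": 0.042, "rx": 0, "ry": 0, "rz": 0, "claw": 0.075},
    {"tx": 0, "ty": -0.08, "tz": 0.066, "rx": 0, "ry": 0, "rz": 0, "claw": 0.075},
    {"tx": 0, "ty": -0.08, "tz": 0.11, "rx": 0, "ry": 0, "rz": 0, "claw": 0.075},
    {"tx": 0, "ty": -0.08, "tz": 0.15, "rx": -1, "ry": 0, "rz": 0, "claw": 0.075},
    {"tx": 0, "ty": -0.08, "tz": 0.18, "rx": -2.5, "ry": 0, "rz": 0, "claw": 0.075},
    {"tx": 0, "ty": -0.08, "tz": 0.18, "rx": -4, "ry": 0, "rz": 0, "claw": 0.075},
    {"tx": 0, "ty": -0.08, "tz": 0.18, "rx": -5.5, "ry": 0, "rz": 0, "claw": 0.075},
    {"tx": 0, "ty": -0.08, "tz": 0.18, "rx": -6, "ry": 0, "rz": 0, "claw": 0.075}
  ]
}}

```text
clock: 43.9
eef_pos: [445.4, -72.6, 213.3]
tool_rot: [3.141, -0.348, 1.566]
force: [0.1, 1.4, -1.0]
width: 75.0
```

```bash
python3 - <<'E'
from h import *
to((445.3,90,200),-65)
b=shot('side','s11.png')
g=lambda im:np.clip(im[...,::-1].astype(float)*1.5,0,255).astype(np.uint8)
cv2.imwrite('pics/c11.png',cv2.resize(g(b[190:290,240:400]),(640,400),interpolation=3))
E
```

```text
43.9 [445.4 -72.6 213.3] [ 3.141 -0.348  1.566] q [ 1.06  0.68 -1.11  1.99  0.34  0.85 -0.18] w 75.0 F [ 0.1  1.4 -1. ]
t [-1.000e-04  1.626e-01 -1.330e-02] r [-1.698e+01 -1.000e-02 -1.000e-01]
```

View pics/c11.png

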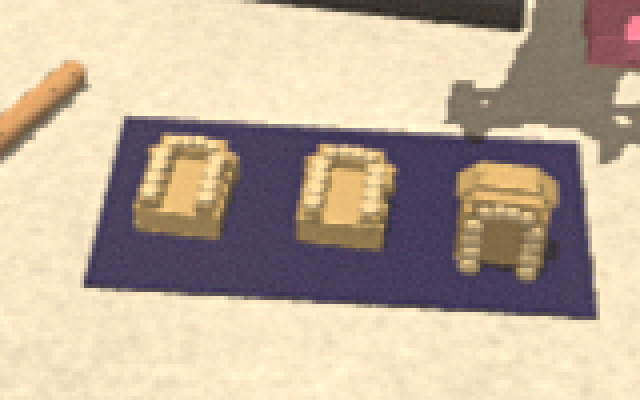

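Request:
{"fn": "apply_moves", "kwargs": {
  "increments": [
    {"tx": 0, "ty": 0.02, "tz": 0, "rx": -1.7, "ry": 0, "rz": 0, "claw": 0.075},
    {"tx": 0, "ty": 0.04, "tz": 0, "rx": -3.4, "ry": 0, "rz": 0, "claw": 0.075},
    {"tx": 0, "ty": 0.06, "tz": 0, "rx": -5.1, "ry": 0, "rz": 0, "claw": 0.075},
    {"tx": 0, "ty": 0.08, "tz": 0, "rx": -6.8, "ry": 0, "rz": 0, "claw": 0.075},
    {"tx": 0, "ty": 0.1, "tz": 0, "rx": -8.5, "ry": 0, "rz": 0, "claw": 0.075},
    {"tx": 0, "ty": 0.12, "tz": 0, "rx": -10.2, "ry": 0, "rz": 0, "claw": 0.075},
    {"tx": 0, "ty": 0.14, "tz": 0, "rx": -11.9, "ry": 0, "rz": 0, "claw": 0.075},
    {"tx": 0, "ty": 0.16, "tz": 0, "rx": -13.6, "ry": 0, "rz": 0, "claw": 0.075},
    {"tx": 0, "ty": 0.162, "tz": 0, "rx": -15.3, "ry": 0, "rz": 0, "claw": 0.075},
    {"tx": 0, "ty": 0.162, "tz": -0.013, "rx": -17, "ry": 0, "rz": -0.1, "claw": 0.075},
    {"tx": 0, "ty": 0.162, "tz": -0.013, "rx": -17, "ry": 0, "rz": -0.1, "claw": 0.075},
    {"tx": 0, "ty": 0.162, "tz": -0.013, "rx": -17, "ry": 0, "rz": -0.1, "claw": 0.075}
  ]
}}

```text
clock: 45.15
eef_pos: [443.9, 87.6, 193.5]
tool_rot: [3.128, 1.135, 1.55]
force: [0.3, -0.6, 0.6]
width: 74.9
```

Request:
{"fn": "apply_moves", "kwargs": {
  "increments": [
    {"tx": 0, "ty": -0.01, "tz": -0.04, "rx": 0, "ry": 0, "rz": 0, "claw": 0.075},
    {"tx": 0, "ty": -0.02, "tz": -0.08, "rx": 0, "ry": 0, "rz": 0, "claw": 0.075},
    {"tx": 0, "ty": -0.024, "tz": -0.11, "rx": 0, "ry": 0, "rz": 0, "claw": 0.075},
    {"tx": 0, "ty": -0.024, "tz": -0.125, "rx": 0, "ry": 0, "rz": 0, "claw": 0.075},
    {"tx": 0, "ty": -0.024, "tz": -0.125, "rx": 0, "ry": 0, "rz": 0, "claw": 0.075},
    {"tx": 0, "ty": -0.024, "tz": -0.125, "rx": 0, "ry": 0, "rz": 0, "claw": 0.075}
  ]
}}

```text
clock: 45.75
eef_pos: [445.5, 63.2, 74.0]
tool_rot: [3.105, 1.129, 1.527]
force: [-0.0, 0.6, -0.4]
width: 74.9
```

```bash
python3 -c "
from h import *
to((445.3,-13.9,33),-65)"
```

```text
45.75 [445.5  63.2  74. ] [3.105 1.129 1.527] q [-0.5   1.13 -0.4   1.81  0.94  1.56 -1.62] w 74.9 F [-0.   0.6 -0.4]
t [-0.0002 -0.0771 -0.041 ] r [-0.06  0.05  0.07]
```

Request:
{"fn": "apply_moves", "kwargs": {
  "increments": [
    {"tx": 0, "ty": -0.025, "tz": -0.016, "rx": 0, "ry": 0.05, "rz": 0.07, "claw": 0.075},
    {"tx": 0, "ty": -0.04, "tz": -0.024, "rx": 0, "ry": 0.05, "rz": 0.07, "claw": 0.075},
    {"tx": 0, "ty": -0.055, "tz": -0.031, "rx": 0, "ry": 0.05, "rz": 0.07, "claw": 0.075},
    {"tx": 0, "ty": -0.067, "tz": -0.036, "rx": 0, "ry": 0.05, "rz": 0.07, "claw": 0.075},
    {"tx": 0, "ty": -0.077, "tz": -0.04, "rx": 0, "ry": 0.05, "rz": 0.07, "claw": 0.075},
    {"tx": 0, "ty": -0.077, "tz": -0.04, "rx": 0, "ry": 0.05, "rz": 0.07, "claw": 0.075},
    {"tx": 0, "ty": -0.077, "tz": -0.04, "rx": 0, "ry": 0.05, "rz": 0.07, "claw": 0.068},
    {"tx": 0, "ty": -0.077, "tz": -0.04, "rx": 0, "ry": 0.05, "rz": 0.07, "claw": 0.06},
    {"tx": 0, "ty": -0.077, "tz": -0.04, "rx": 0, "ry": 0.05, "rz": 0.07, "claw": 0.054}
  ]
}}

```text
clock: 46.65
eef_pos: [445.4, -12.9, 33.2]
tool_rot: [3.115, 1.129, 1.544]
force: [0.1, 0.5, -0.5]
width: 54.2
```

Request:
{"fn": "apply_moves", "kwargs": {
  "increments": [
    {"tx": 0, "ty": 0, "tz": 0, "rx": 0, "ry": 0, "rz": 0, "claw": 0.054},
    {"tx": 0, "ty": 0, "tz": 0, "rx": 0, "ry": 0, "rz": 0, "claw": 0.045},
    {"tx": 0, "ty": 0, "tz": 0, "rx": 0, "ry": 0, "rz": 0, "claw": 0.045},
    {"tx": 0, "ty": 0, "tz": 0, "rx": 0, "ry": 0, "rz": 0, "claw": 0.045},
    {"tx": 0, "ty": 0, "tz": 0, "rx": 0, "ry": 0, "rz": 0, "claw": 0.045}
  ]
}}

```text
clock: 47.15
eef_pos: [445.3, -13.5, 33.5]
tool_rot: [3.116, 1.13, 1.544]
force: [-0.4, 3.3, 3.5]
width: 50.2
```

```bash
python3 -c "
from h import *
st()"
```

```text
47.15 [445.3 -13.5  33.5] [3.116 1.13  1.544] q [-0.42  1.18 -0.35  1.91  1.06  1.44 -1.69] w 50.2 F [-0.4  3.3  3.5]
```

Request:
{"fn": "apply_moves", "kwargs": {
  "increments": [
    {"tx": 0, "ty": 0, "tz": 0.01, "rx": 0, "ry": 0, "rz": 0, "claw": 0.045},
    {"tx": 0, "ty": 0, "tz": 0.03, "rx": 0, "ry": 0, "rz": 0, "claw": 0.045},
    {"tx": 0, "ty": 0, "tz": 0.06, "rx": 1, "ry": 0, "rz": 0, "claw": 0.045},
    {"tx": 0, "ty": 0, "tz": 0.08, "rx": 2.5, "ry": 0, "rz": 0, "claw": 0.045},
    {"tx": 0, "ty": 0, "tz": 0.08, "rx": 4, "ry": 0, "rz": 0, "claw": 0.045},
    {"tx": 0, "ty": 0, "tz": 0.08, "rx": 5.5, "ry": 0, "rz": 0, "claw": 0.045},
    {"tx": 0, "ty": 0, "tz": 0.08, "rx": 7, "ry": 0, "rz": 0, "claw": 0.045},
    {"tx": 0, "ty": -0.01, "tz": 0.08, "rx": 8.5, "ry": 0, "rz": 0, "claw": 0.045},
    {"tx": 0, "ty": -0.01, "tz": 0.07, "rx": 10, "ry": 0, "rz": 0, "claw": 0.045},
    {"tx": 0, "ty": -0.015, "tz": 0.06, "rx": 11.5, "ry": 0, "rz": 0, "claw": 0.045},
    {"tx": 0, "ty": -0.02, "tz": 0.05, "rx": 13, "ry": 0, "rz": 0, "claw": 0.045},
    {"tx": 0, "ty": -0.024, "tz": 0.04, "rx": 14.5, "ry": 0, "rz": 0, "claw": 0.045}
  ]
}}

```text
clock: 48.35
eef_pos: [445.2, -38.9, 74.0]
tool_rot: [3.14, -0.138, 1.56]
force: [-0.8, -0.6, -2.1]
width: 50.4
```

```bash
python3 -c "
from h import *
to((445,-37.5,14),25.2)"
```

```text
48.35 [445.2 -38.9  74. ] [ 3.14  -0.138  1.56 ] q [ 0.68  0.79 -0.84  2.17  0.88  0.56 -0.8 ] w 50.4 F [-0.8 -0.6 -2.1]
t [-0.0002  0.0014 -0.06  ] r [ 3.46  0.04 -0.  ]
```

Request:
{"fn": "apply_moves", "kwargs": {
  "increments": [
    {"tx": 0, "ty": 0.001, "tz": -0.015, "rx": 1.5, "ry": 0, "rz": 0, "claw": 0.045},
    {"tx": 0, "ty": 0.001, "tz": -0.03, "rx": 3.4, "ry": 0, "rz": 0, "claw": 0.045},
    {"tx": 0, "ty": 0.001, "tz": -0.045, "rx": 3.46, "ry": 0, "rz": 0, "claw": 0.045},
    {"tx": 0, "ty": 0.001, "tz": -0.055, "rx": 3.46, "ry": 0, "rz": 0, "claw": 0.045},
    {"tx": 0, "ty": 0.001, "tz": -0.058, "rx": 3.46, "ry": 0, "rz": 0, "claw": 0.045},
    {"tx": 0, "ty": 0.001, "tz": -0.058, "rx": 3.46, "ry": 0, "rz": 0, "claw": 0.045},
    {"tx": 0, "ty": 0.001, "tz": -0.058, "rx": 3.46, "ry": 0, "rz": 0, "claw": 0.045}
  ]
}}

```text
clock: 49.05
eef_pos: [445.8, -35.6, 16.5]
tool_rot: [-3.14, -0.435, 1.563]
force: [0.9, -0.0, -1.7]
width: 50.2
```

Request:
{"fn": "apply_moves", "kwargs": {
  "increments": [
    {"tx": 0, "ty": 0, "tz": -0.001, "rx": 0, "ry": 0, "rz": 0, "claw": 0.045},
    {"tx": 0, "ty": 0, "tz": -0.002, "rx": 0, "ry": 0, "rz": 0, "claw": 0.045},
    {"tx": 0, "ty": 0, "tz": -0.002, "rx": 0, "ry": 0, "rz": 0, "claw": 0.045}
  ]
}}

```text
clock: 49.35
eef_pos: [445.3, -36.7, 13.5]
tool_rot: [-3.138, -0.436, 1.559]
force: [0.3, -0.3, -0.9]
width: 50.8
```

```bash
python3 -c "
from h import *
to((445,-37,10),25.2)"
```

```text
49.35 [445.3 -36.7  13.5] [-3.138 -0.436  1.559] q [ 0.92  1.07 -0.94  2.12  0.83  0.51 -0.52] w 50.8 F [ 0.3 -0.3 -0.9]
t [-0.0003 -0.0003 -0.0035] r [ 0.04  0.02 -0.01]
```

Request:
{"fn": "apply_moves", "kwargs": {
  "increments": [
    {"tx": 0, "ty": 0, "tz": -0.001, "rx": 0.04, "ry": 0, "rz": 0, "claw": 0.045},
    {"tx": 0, "ty": 0, "tz": -0.002, "rx": 0.04, "ry": 0, "rz": 0, "claw": 0.045},
    {"tx": 0, "ty": 0, "tz": -0.002, "rx": 0.04, "ry": 0, "rz": 0, "claw": 0.045}
  ]
}}

```text
clock: 49.65
eef_pos: [445.2, -36.9, 11.1]
tool_rot: [-3.137, -0.441, 1.558]
force: [0.3, -0.4, -1.1]
width: 50.4
```

Request:
{"fn": "apply_moves", "kwargs": {
  "increments": [
    {"tx": 0, "ty": 0, "tz": -0.0015, "rx": 0, "ry": 0, "rz": 0, "claw": 0.045},
    {"tx": 0, "ty": 0, "tz": -0.0015, "rx": 0, "ry": 0, "rz": 0, "claw": 0.045}
  ]
}}

```text
clock: 49.85
eef_pos: [445.2, -36.9, 10.9]
tool_rot: [-3.138, -0.44, 1.558]
force: [-2.6, -5.3, 15.5]
width: 50.2
```

```bash
python3 -c "
from h import *
st()"
```

```text
49.85 [445.2 -36.9  10.9] [-3.138 -0.44   1.558] q [ 0.92  1.07 -0.94  2.11  0.84  0.5  -0.52] w 50.2 F [-2.6 -5.3 15.5]
```

Request:
{"fn": "apply_moves", "kwargs": {
  "increments": [
    {"tx": 0, "ty": 0, "tz": 0.0015, "rx": 0, "ry": 0, "rz": 0, "claw": 0.045},
    {"tx": 0, "ty": 0, "tz": 0.0015, "rx": 0, "ry": 0, "rz": 0, "claw": 0.053},
    {"tx": 0, "ty": 0, "tz": 0.0015, "rx": 0, "ry": 0, "rz": 0, "claw": 0.056},
    {"tx": 0, "ty": 0, "tz": 0.0015, "rx": 0, "ry": 0, "rz": 0, "claw": 0.065},
    {"tx": 0, "ty": 0, "tz": 0.0015, "rx": 0, "ry": 0, "rz": 0, "claw": 0.07},
    {"tx": 0, "ty": 0, "tz": 0.0015, "rx": 0, "ry": 0, "rz": 0, "claw": 0.07},
    {"tx": 0, "ty": -0.014, "tz": 0.032, "rx": 0, "ry": 0, "rz": 0, "claw": 0.07},
    {"tx": 0, "ty": -0.035, "tz": 0.08, "rx": 0, "ry": 0, "rz": 0, "claw": 0.07},
    {"tx": 0, "ty": -0.05, "tz": 0.12, "rx": 0, "ry": 0, "rz": 0, "claw": 0.07},
    {"tx": 0, "ty": -0.07, "tz": 0.17, "rx": -1.5, "ry": 0, "rz": 0, "claw": 0.07},
    {"tx": 0, "ty": -0.1, "tz": 0.21, "rx": -3, "ry": 0, "rz": 0, "claw": 0.07},
    {"tx": 0, "ty": -0.12, "tz": 0.23, "rx": -5, "ry": 0, "rz": 0, "claw": 0.07}
  ]
}}

```text
clock: 51.05
eef_pos: [446.6, -158.7, 242.8]
tool_rot: [3.136, -0.023, 1.556]
force: [0.3, 0.2, -1.4]
width: 69.9
```

```bash
python3 - <<'E'
from h import *
st()
b=shot('side','s12.png');a=shot('top','t12.png')
g=lambda im:np.clip(im[...,::-1].astype(float)*1.5,0,255).astype(np.uint8)
cv2.imwrite('pics/c12.png',np.hstack([cv2.resize(g(b[190:390,160:410])[:, :],(500,400),interpolation=3),cv2.resize(g(a[140:270,165:262]),(298,400),interpolation=3)]))
E
```

```text
51.05 [ 446.6 -158.7  242.8] [ 3.136 -0.023  1.556] q [ 1.06  0.6  -1.16  1.96  0.62  1.01 -0.4 ] w 69.9 F [ 0.3  0.2 -1.4]
```

View pics/c12.png

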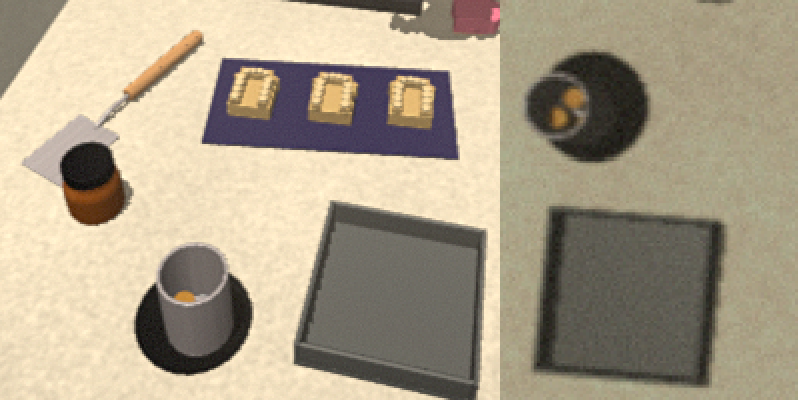

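```bash
python3 - <<'E'
from h import *
print('rim top',onz('top',183.5,174.8,88),'rim side',onz('side',256.5,326.5,88))
# coaster dark mask
im=cv2.imread('pics/t12.png'); V=im.max(2)
m=(V<52).astype(np.uint8); m[:150]=0;m[203:]=0;m[:,:165]=0;m[:,230:]=0
nn,l,s,c=cv2.connectedComponentsWithStats(m);i=1+s[1:,4].argmax();print(s[i])
p=np.argwhere(l==i)[:,::-1]; 
h=cv2.convexHull(p.astype(np.float32))[:,0]; h=h[h[:,0]>192]
P=np.array([onz('top',*q,3)[:2] for q in h]); A=np.c_[2*P,np.ones(len(P))]; x=np.linalg.lstsq(A,(P**2).sum(1),rcond=None)[0]; print('coaster top',x[:2],np.sqrt(x[2]+x[0]**2+x[1]**2))
im=cv2.imread('pics/s12.png'); V=im.max(2)
m=(V<60).astype(np.uint8); m[:320]=0;m[385:]=0;m[:,:220]=0;m[:,295:]=0
p=np.argwhere(m)[:,::-1]; h=cv2.convexHull(p.astype(np.float32))[:,0]
print(h.min(0),h.max(0)); h=h[h[:,1]>335]
P=np.array([onz('side',*q,3)[:2] for q in h]); A=np.c_[2*P,np.ones(len(P))]; x=np.linalg.lstsq(A,(P**2).sum(1),rcond=None)[0]; print('coaster side',x[:2],np.sqrt(x[2]+x[0]**2+x[1]**2))
# tray corners (outer, z35) from top crop
for q in [(548,207),(722,222),(708,384),(534,370)]:
    print('tray',onz('top',(q[0]-500)/3.077+165,q[1]/3.077+140,35).round())
for q in [(231,128),]: print('jar', onz('top',*q,70).round(), onz('side',206,268,70).round())
E
```

```text
rim top [621.68926779 270.85320573  88.        ] rim side [623.75627445 277.75401697  88.        ]
[182 157  31  35 672]
coaster top [631.89809802 264.61294322] 52.55357189222983
[228. 320.] [285. 376.]
coaster side [633.02013302 270.50856504] 53.38146951783127
tray [530. 294.  35.]
tray [518. 127.  35.]
tray [363. 137.  35.]
tray [374. 303.  35.]
jar [761. 143.  70.] [766. 153.  70.]
```

```bash
python3 -c "
from h import *
to((622,150,170),80,90)"
```

```text
51.15 [ 447.9 -155.4  244.5] [ 3.132 -0.021  1.564] q [ 1.06  0.59 -1.16  1.96  0.62  1.01 -0.4 ] w 70.0 F [ 0.3  0.9 -1.4]
t [ 0.1741  0.3054 -0.0745] r [15.76  0.03  0.14]
```

Request:
{"fn": "apply_moves", "kwargs": {
  "increments": [
    {"tx": 0.03, "ty": 0.03, "tz": 0, "rx": 1, "ry": 0, "rz": 0, "claw": 0.085},
    {"tx": 0.06, "ty": 0.06, "tz": 0, "rx": 2.5, "ry": 0, "rz": 0, "claw": 0.085},
    {"tx": 0.09, "ty": 0.09, "tz": 0, "rx": 4, "ry": 0, "rz": 0, "claw": 0.085},
    {"tx": 0.12, "ty": 0.12, "tz": 0, "rx": 5.5, "ry": 0, "rz": 0, "claw": 0.085},
    {"tx": 0.15, "ty": 0.15, "tz": 0, "rx": 7, "ry": 0, "rz": 0, "claw": 0.085},
    {"tx": 0.174, "ty": 0.18, "tz": 0, "rx": 8.5, "ry": 0, "rz": 0, "claw": 0.085},
    {"tx": 0.174, "ty": 0.21, "tz": 0, "rx": 10, "ry": 0, "rz": 0, "claw": 0.085},
    {"tx": 0.174, "ty": 0.24, "tz": 0, "rx": 11.5, "ry": 0, "rz": 0, "claw": 0.085},
    {"tx": 0.174, "ty": 0.27, "tz": -0.02, "rx": 13, "ry": 0, "rz": 0, "claw": 0.085},
    {"tx": 0.174, "ty": 0.305, "tz": -0.05, "rx": 14.5, "ry": 0, "rz": 0.14, "claw": 0.085},
    {"tx": 0.174, "ty": 0.305, "tz": -0.074, "rx": 15.76, "ry": 0, "rz": 0.14, "claw": 0.085},
    {"tx": 0.174, "ty": 0.305, "tz": -0.074, "rx": 15.76, "ry": 0, "rz": 0.14, "claw": 0.085}
  ]
}}

```text
clock: 52.35
eef_pos: [615.2, 149.3, 151.6]
tool_rot: [-2.987, -1.409, 1.423]
force: [-0.9, -0.4, -2.6]
width: 85.4
```

```bash
python3 - <<'E'
from h import *
to((622,205,47),80,90)
a=shot('top','t13.png')
def rim(im):
    V=cv2.cvtColor(im,cv2.COLOR_RGB2GRAY)[150:200,165:215]; return V
b=cv2.imread('pics/t12.png')[...,::-1]
print(cv2.absdiff(rim(a),rim(b)).max(), cv2.absdiff(rim(a),rim(b)).mean())
E
```

```text
52.35 [615.2 149.3 151.6] [-2.987 -1.409  1.423] q [ 0.86  1.54 -1.22  1.6  -0.13  0.84  0.31] w 85.4 F [-0.9 -0.4 -2.6]
t [ 0.0068  0.0557 -0.1046] r [-0.17 -0.28 -0.06]
14 3.562
```

```bash
cat >> h.py <<'E'
def to2(pos,az,lean,roll=0):
    # tool z at azimuth az, lean from straight down; jaws horizontal when roll=0
    base=R.from_euler('z',az-90,degrees=True)*Rt(lean,90)
    d=base.apply([0,0,1]); Rr=R.from_rotvec(np.radians(roll)*d)*base
    s=st(); r=(Rr*R.from_euler('xyz',s['tool_rot']).inv()).as_rotvec()/np.radians(5)
    print('d',d.round(3),'t',((np.array(pos)-s['eef_pos'])/1000).round(4),'r',r.round(2))
E
python3 -c "
from h import *
to2((590,205,130),60,80)"
```

```text
52.4 [617.3 148.7 159.2] [-3.043 -1.407  1.478] q [ 0.86  1.53 -1.23  1.6  -0.13  0.84  0.3 ] w 85.3 F [-0.3 -1.   1.4]
d [ 0.492  0.853 -0.174] t [-0.0273  0.0563 -0.0292] r [-0.18 -0.14 -6.05]
```

Request:
{"fn": "apply_moves", "kwargs": {
  "increments": [
    {"tx": -0.01, "ty": 0.01, "tz": 0, "rx": 0, "ry": 0, "rz": -1.5, "claw": 0.085},
    {"tx": -0.02, "ty": 0.02, "tz": 0, "rx": 0, "ry": 0, "rz": -3, "claw": 0.085},
    {"tx": -0.027, "ty": 0.03, "tz": 0, "rx": 0, "ry": 0, "rz": -4.5, "claw": 0.085},
    {"tx": -0.027, "ty": 0.045, "tz": 0, "rx": -0.18, "ry": -0.14, "rz": -6, "claw": 0.085},
    {"tx": -0.027, "ty": 0.056, "tz": -0.029, "rx": -0.18, "ry": -0.14, "rz": -6, "claw": 0.085},
    {"tx": -0.027, "ty": 0.056, "tz": -0.029, "rx": -0.18, "ry": -0.14, "rz": -6, "claw": 0.085},
    {"tx": -0.027, "ty": 0.056, "tz": -0.029, "rx": -0.18, "ry": -0.14, "rz": -6, "claw": 0.085}
  ]
}}

```text
clock: 53.1
eef_pos: [641.0, 131.5, 155.3]
tool_rot: [3.109, -1.426, 1.169]
force: [0.3, 0.9, 1.0]
width: 85.0
```

```bash
python3 -c "
from h import *
to2((590,215,60),60,80)"
```

```text
53.1 [641.  131.5 155.3] [ 3.109 -1.426  1.169] q [ 1.01  1.57 -1.25  1.94 -0.58  0.23  0.75] w 85.0 F [0.3 0.9 1. ]
d [ 0.492  0.853 -0.174] t [-0.051   0.0835 -0.0953] r [-0.28  0.2  -1.03]
```

```bash
cat >> h.py <<'E'
def to3(pos,az,lean,roll=0):
    base=R.from_euler('z',az+90,degrees=True)*Rt(-lean,90)
    d=base.apply([0,0,1]); Rr=R.from_rotvec(np.radians(roll)*d)*base
    s=st(); r=(Rr*R.from_euler('xyz',s['tool_rot']).inv()).as_rotvec()/np.radians(5)
    print('d',d.round(3),'t',((np.array(pos)-s['eef_pos'])/1000).round(4),'r',r.round(2))
E
python3 -c "
from h import *
to3((560,150,270),-90,0)"
```

```text
53.1 [641.  131.5 155.3] [ 3.109 -1.426  1.169] q [ 1.01  1.57 -1.25  1.94 -0.58  0.23  0.75] w 85.0 F [0.3 0.9 1. ]
d [ 0. -0. -1.] t [-0.081   0.0185  0.1147] r [-16.05   3.59   4.06]
```

Request:
{"fn": "apply_moves", "kwargs": {
  "increments": [
    {"tx": 0, "ty": 0, "tz": 0.03, "rx": -1.6, "ry": 0.36, "rz": 0.4, "claw": 0.085},
    {"tx": -0.01, "ty": 0, "tz": 0.06, "rx": -3.2, "ry": 0.72, "rz": 0.8, "claw": 0.085},
    {"tx": -0.02, "ty": 0, "tz": 0.09, "rx": -4.8, "ry": 1.08, "rz": 1.2, "claw": 0.085},
    {"tx": -0.03, "ty": 0, "tz": 0.115, "rx": -6.4, "ry": 1.44, "rz": 1.6, "claw": 0.085},
    {"tx": -0.04, "ty": 0.005, "tz": 0.115, "rx": -8, "ry": 1.8, "rz": 2, "claw": 0.085},
    {"tx": -0.05, "ty": 0.01, "tz": 0.115, "rx": -9.6, "ry": 2.15, "rz": 2.43, "claw": 0.085},
    {"tx": -0.06, "ty": 0.015, "tz": 0.115, "rx": -11.2, "ry": 2.5, "rz": 2.8, "claw": 0.085},
    {"tx": -0.07, "ty": 0.018, "tz": 0.115, "rx": -12.8, "ry": 2.87, "rz": 3.24, "claw": 0.085},
    {"tx": -0.081, "ty": 0.018, "tz": 0.115, "rx": -14.4, "ry": 3.2, "rz": 3.65, "claw": 0.085},
    {"tx": -0.081, "ty": 0.018, "tz": 0.115, "rx": -16.05, "ry": 3.59, "rz": 4.06, "claw": 0.085},
    {"tx": -0.081, "ty": 0.018, "tz": 0.115, "rx": -16.05, "ry": 3.59, "rz": 4.06, "claw": 0.085}
  ]
}}

```text
clock: 54.2
eef_pos: [557.3, 155.7, 273.8]
tool_rot: [3.137, -0.003, 1.57]
force: [0.2, 0.1, 0.3]
width: 85.0
```

```bash
python3 -c "
from h import *
to3((560,300,230),-75,75)"
```

```text
54.2 [557.3 155.7 273.8] [ 3.137e+00 -3.000e-03  1.570e+00] q [-0.17  0.48 -0.22  1.67  0.12  1.   -0.44] w 85.0 F [0.2 0.1 0.3]
d [ 0.25  -0.933 -0.259] t [ 0.0027  0.1443 -0.0438] r [-14.95  -1.92   2.53]
```

Request:
{"fn": "apply_moves", "kwargs": {
  "increments": [
    {"tx": 0, "ty": 0.02, "tz": 0, "rx": -1.5, "ry": -0.19, "rz": 0.25, "claw": 0.085},
    {"tx": 0, "ty": 0.04, "tz": 0, "rx": -3, "ry": -0.38, "rz": 0.5, "claw": 0.085},
    {"tx": 0, "ty": 0.06, "tz": 0, "rx": -4.5, "ry": -0.58, "rz": 0.76, "claw": 0.085},
    {"tx": 0, "ty": 0.08, "tz": 0, "rx": -6, "ry": -0.77, "rz": 1.01, "claw": 0.085},
    {"tx": 0, "ty": 0.1, "tz": 0, "rx": -7.5, "ry": -0.96, "rz": 1.27, "claw": 0.085},
    {"tx": 0, "ty": 0.12, "tz": 0, "rx": -9, "ry": -1.15, "rz": 1.52, "claw": 0.085},
    {"tx": 0.01, "ty": 0.14, "tz": 0, "rx": -10.5, "ry": -1.35, "rz": 1.78, "claw": 0.085},
    {"tx": 0.015, "ty": 0.16, "tz": -0.02, "rx": -12, "ry": -1.54, "rz": 2.03, "claw": 0.085},
    {"tx": 0.018, "ty": 0.175, "tz": -0.044, "rx": -13.5, "ry": -1.73, "rz": 2.28, "claw": 0.085},
    {"tx": 0.018, "ty": 0.175, "tz": -0.044, "rx": -14.95, "ry": -1.92, "rz": 2.53, "claw": 0.085},
    {"tx": 0.018, "ty": 0.175, "tz": -0.044, "rx": -14.95, "ry": -1.92, "rz": 2.53, "claw": 0.085}
  ]
}}

```text
clock: 55.3
eef_pos: [572.0, 329.8, 218.8]
tool_rot: [-3.117, 1.306, 1.852]
force: [-1.5, -0.0, -1.3]
width: 85.0
```

```bash
python3 -c "
from h import *
to3((585,335,130),-60,75)"
```

```text
55.3 [572.  329.8 218.8] [-3.117  1.306  1.852] q [-1.01  1.19  0.12  1.06  0.81  1.86 -0.84] w 85.0 F [-1.5 -0.  -1.3]
d [ 0.483 -0.837 -0.259] t [ 0.013   0.0052 -0.0888] r [-0.01 -0.08  3.05]
```

Request:
{"fn": "apply_moves", "kwargs": {
  "increments": [
    {"tx": 0, "ty": 0, "tz": 0, "rx": 0, "ry": 0, "rz": 1.5, "claw": 0.085},
    {"tx": 0, "ty": 0, "tz": 0, "rx": 0, "ry": 0, "rz": 3, "claw": 0.085},
    {"tx": 0, "ty": 0, "tz": 0, "rx": 0, "ry": 0, "rz": 4.5, "claw": 0.085},
    {"tx": 0, "ty": 0, "tz": 0, "rx": 0, "ry": -0.08, "rz": 6.05, "claw": 0.085},
    {"tx": 0, "ty": -0.003, "tz": -0.04, "rx": 0, "ry": -0.08, "rz": 6.05, "claw": 0.085},
    {"tx": 0, "ty": -0.005, "tz": -0.08, "rx": 0, "ry": -0.08, "rz": 6.05, "claw": 0.085},
    {"tx": 0, "ty": -0.005, "tz": -0.088, "rx": 0, "ry": -0.08, "rz": 6.05, "claw": 0.085},
    {"tx": 0, "ty": -0.005, "tz": -0.088, "rx": 0, "ry": -0.08, "rz": 6.05, "claw": 0.085}
  ]
}}

```text
clock: 56.1
eef_pos: [576.4, 322.4, 137.9]
tool_rot: [3.091, 1.307, 2.301]
force: [0.7, 0.1, 0.4]
width: 85.0
```

```bash
python3 - <<'E'
from h import *
to3((574,319,66),-45,75)
a=shot('top','t14.png');b=shot('side','s14.png')
g=lambda im:np.clip(im[...,::-1].astype(float)*1.5,0,255).astype(np.uint8)
cv2.imwrite('pics/c14.png',np.hstack([cv2.resize(g(a[130:250,120:240]),(400,400),interpolation=3),cv2.resize(g(b[240:400,170:330]),(400,400),interpolation=3)]))
E
```

```text
56.1 [576.4 322.4 137.9] [3.091 1.307 2.301] q [-1.13  1.12  0.1   1.61  1.15  1.37 -1.17] w 85.0 F [0.7 0.1 0.4]
d [ 0.683 -0.683 -0.259] t [-0.0024 -0.0034 -0.0719] r [-0.12  0.09  0.08]
```

View pics/c14.png

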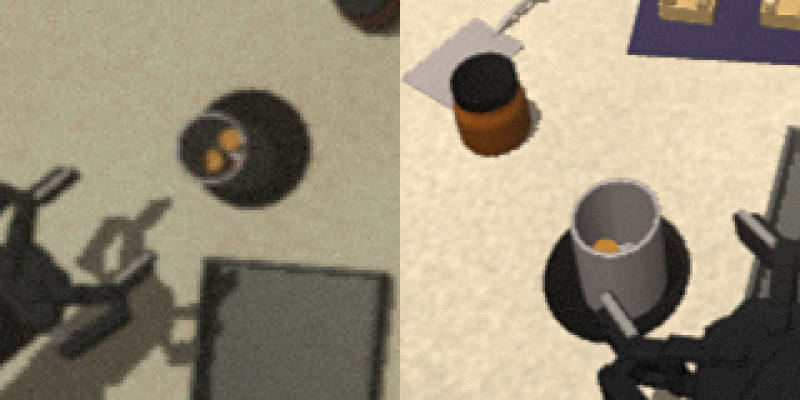

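Request:
{"fn": "apply_moves", "kwargs": {
  "increments": [
    {"tx": -0.0024, "ty": -0.0034, "tz": -0.04, "rx": -0.12, "ry": 0.09, "rz": 0.08, "claw": 0.085},
    {"tx": -0.0024, "ty": -0.0034, "tz": -0.072, "rx": -0.12, "ry": 0.09, "rz": 0.08, "claw": 0.085},
    {"tx": -0.0024, "ty": -0.0034, "tz": -0.072, "rx": -0.12, "ry": 0.09, "rz": 0.08, "claw": 0.085},
    {"tx": -0.0024, "ty": -0.0034, "tz": -0.072, "rx": -0.12, "ry": 0.09, "rz": 0.08, "claw": 0.085}
  ]
}}

```text
clock: 56.6
eef_pos: [574.6, 319.1, 66.1]
tool_rot: [-3.138, 1.313, 2.362]
force: [0.3, 0.4, 1.3]
width: 85.1
```

```bash
python3 -c "
from h import *
to3((638.4,254.6,43),-45,75)"
```

```text
56.6 [574.6 319.1  66.1] [-3.138  1.313  2.362] q [-1.13  1.24  0.09  1.58  1.16  1.34 -1.23] w 85.1 F [0.3 0.4 1.3]
d [ 0.683 -0.683 -0.259] t [ 0.0638 -0.0645 -0.0231] r [ 0.04  0.03 -0.02]
```

Request:
{"fn": "apply_moves", "kwargs": {
  "increments": [
    {"tx": 0.02, "ty": -0.02, "tz": -0.008, "rx": 0, "ry": 0, "rz": 0, "claw": 0.085},
    {"tx": 0.035, "ty": -0.035, "tz": -0.013, "rx": 0, "ry": 0, "rz": 0, "claw": 0.085},
    {"tx": 0.048, "ty": -0.048, "tz": -0.018, "rx": 0, "ry": 0, "rz": 0, "claw": 0.085},
    {"tx": 0.058, "ty": -0.058, "tz": -0.021, "rx": 0, "ry": 0, "rz": 0, "claw": 0.085},
    {"tx": 0.064, "ty": -0.0645, "tz": -0.023, "rx": 0, "ry": 0, "rz": 0, "claw": 0.085},
    {"tx": 0.064, "ty": -0.0645, "tz": -0.023, "rx": 0, "ry": 0, "rz": 0, "claw": 0.085}
  ]
}}

```text
clock: 57.2
eef_pos: [638.5, 252.4, 41.1]
tool_rot: [-3.127, 1.313, 2.37]
force: [0.2, 0.4, -0.0]
width: 85.2
```

Request:
{"fn": "apply_moves", "kwargs": {
  "increments": [
    {"tx": 0, "ty": 0, "tz": 0, "rx": 0, "ry": 0, "rz": 0, "claw": 0.075},
    {"tx": 0, "ty": 0, "tz": 0, "rx": 0, "ry": 0, "rz": 0, "claw": 0.068},
    {"tx": 0, "ty": 0, "tz": 0, "rx": 0, "ry": 0, "rz": 0, "claw": 0.065},
    {"tx": 0, "ty": 0, "tz": 0, "rx": 0, "ry": 0, "rz": 0, "claw": 0.062},
    {"tx": 0, "ty": 0, "tz": 0, "rx": 0, "ry": 0, "rz": 0, "claw": 0.055},
    {"tx": 0, "ty": 0, "tz": 0, "rx": 0, "ry": 0, "rz": 0, "claw": 0.055},
    {"tx": 0, "ty": 0, "tz": 0, "rx": 0, "ry": 0, "rz": 0, "claw": 0.055}
  ]
}}

```text
clock: 57.9
eef_pos: [637.8, 254.4, 41.0]
tool_rot: [-3.13, 1.312, 2.37]
force: [-1.8, 1.8, 1.8]
width: 61.3
```

```bash
python3 - <<'E'
from h import *
st(); b=shot('side','s15.png'); a=shot('top','t15.png')
def coast(f):
    g=cv2.imread(f)[240:385,220:300]; return g
E
```

```text
57.9 [637.8 254.4  41. ] [-3.13   1.312  2.37 ] q [-1.02  1.28  0.15  1.61  1.27  1.24 -1.28] w 61.3 F [-1.8  1.8  1.8]
```

Request:
{"fn": "apply_moves", "kwargs": {
  "increments": [
    {"tx": 0, "ty": 0, "tz": 0.01, "rx": 0, "ry": 0, "rz": 0, "claw": 0.055},
    {"tx": 0, "ty": 0, "tz": 0.03, "rx": 0, "ry": 0, "rz": 0, "claw": 0.055},
    {"tx": 0, "ty": 0, "tz": 0.06, "rx": 0, "ry": 0, "rz": 0, "claw": 0.055},
    {"tx": 0, "ty": 0, "tz": 0.09, "rx": 0, "ry": 0, "rz": 0, "claw": 0.055},
    {"tx": -0.03, "ty": -0.01, "tz": 0.09, "rx": 0, "ry": 0, "rz": 0, "claw": 0.055},
    {"tx": -0.06, "ty": -0.02, "tz": 0.09, "rx": 0, "ry": 0, "rz": 0, "claw": 0.055},
    {"tx": -0.09, "ty": -0.03, "tz": 0.09, "rx": 0, "ry": 0, "rz": 0, "claw": 0.055},
    {"tx": -0.12, "ty": -0.045, "tz": 0.09, "rx": 0, "ry": 0, "rz": 0, "claw": 0.055},
    {"tx": -0.15, "ty": -0.06, "tz": 0.09, "rx": 0, "ry": 0, "rz": 0, "claw": 0.055},
    {"tx": -0.18, "ty": -0.07, "tz": 0.09, "rx": 0, "ry": 0, "rz": 0, "claw": 0.055},
    {"tx": -0.197, "ty": -0.075, "tz": 0.08, "rx": 0, "ry": 0, "rz": 0, "claw": 0.055},
    {"tx": -0.197, "ty": -0.075, "tz": 0.07, "rx": 0, "ry": 0, "rz": 0, "claw": 0.055}
  ]
}}

```text
clock: 59.2
eef_pos: [438.7, 179.2, 109.9]
tool_rot: [-3.117, 1.309, 2.383]
force: [0.1, -0.3, -3.4]
width: 61.4
```

```bash
python3 -c "
from h import *
to3((441,179,106),-45,75,-15)
to3((441,179,106),-45,75,15)"
```

```text
59.2 [438.7 179.2 109.9] [-3.117  1.309  2.383] q [-1.23  1.12  0.07  2.13  1.18  1.21 -1.65] w 61.4 F [ 0.1 -0.3 -3.4]
d [ 0.683 -0.683 -0.259] t [ 0.0023 -0.0002 -0.0039] r [-2.    2.    0.74]
59.2 [438.7 179.2 109.9] [-3.117  1.309  2.383] q [-1.23  1.12  0.07  2.13  1.18  1.21 -1.65] w 61.4 F [ 0.1 -0.3 -3.4]
d [ 0.683 -0.683 -0.259] t [ 0.0023 -0.0002 -0.0039] r [ 2.1  -2.1  -0.82]
```

Request:
{"fn": "apply_moves", "kwargs": {
  "increments": [
    {"tx": 0, "ty": 0, "tz": 0, "rx": -1.02, "ry": 1.02, "rz": 0.39, "claw": 0.055},
    {"tx": 0, "ty": 0, "tz": 0, "rx": -2.05, "ry": 2.05, "rz": 0.78, "claw": 0.055},
    {"tx": 0, "ty": 0, "tz": 0, "rx": -3.07, "ry": 3.07, "rz": 1.17, "claw": 0.055},
    {"tx": 0, "ty": 0, "tz": 0, "rx": -4.1, "ry": 4.1, "rz": 1.55, "claw": 0.055},
    {"tx": 0, "ty": 0, "tz": 0, "rx": -5.12, "ry": 5.12, "rz": 1.94, "claw": 0.055},
    {"tx": 0, "ty": 0, "tz": 0, "rx": -6.15, "ry": 6.15, "rz": 2.33, "claw": 0.055},
    {"tx": 0, "ty": 0, "tz": 0, "rx": -7.17, "ry": 7.17, "rz": 2.72, "claw": 0.055},
    {"tx": 0, "ty": 0, "tz": 0, "rx": -8.2, "ry": 8.2, "rz": 3.11, "claw": 0.055},
    {"tx": 0, "ty": 0, "tz": 0, "rx": -8.2, "ry": 8.2, "rz": 3.11, "claw": 0.055}
  ]
}}

```text
clock: 60.1
eef_pos: [441.5, 179.1, 110.3]
tool_rot: [-1.871, 0.501, -2.501]
force: [0.3, 0.8, -3.3]
width: 60.8
```

```bash
python3 -c "
from h import *
to3((440,179,106),-45,75,-120)"
```

```text
60.1 [441.5 179.1 110.3] [-1.871  0.501 -2.501] q [-1.14  1.12 -0.06  2.13  1.22  1.32 -0.64] w 60.8 F [ 0.3  0.8 -3.3]
d [ 0.683 -0.683 -0.259] t [-0.0015 -0.0001 -0.0043] r [-8.19  8.16  3.08]
```

Request:
{"fn": "apply_moves", "kwargs": {
  "increments": [
    {"tx": 0, "ty": 0, "tz": -0.002, "rx": -0.68, "ry": 0.68, "rz": 0.26, "claw": 0.055},
    {"tx": 0, "ty": 0, "tz": -0.004, "rx": -1.37, "ry": 1.37, "rz": 0.52, "claw": 0.055},
    {"tx": 0, "ty": 0, "tz": -0.004, "rx": -2.05, "ry": 2.05, "rz": 0.78, "claw": 0.055},
    {"tx": 0, "ty": 0, "tz": -0.004, "rx": -2.73, "ry": 2.73, "rz": 1.04, "claw": 0.055},
    {"tx": 0, "ty": 0, "tz": -0.004, "rx": -3.4, "ry": 3.4, "rz": 1.3, "claw": 0.055},
    {"tx": 0, "ty": 0, "tz": -0.004, "rx": -4.1, "ry": 4.1, "rz": 1.55, "claw": 0.055},
    {"tx": 0, "ty": 0, "tz": -0.004, "rx": -4.8, "ry": 4.8, "rz": 1.8, "claw": 0.055},
    {"tx": 0, "ty": 0, "tz": -0.004, "rx": -5.5, "ry": 5.5, "rz": 2.07, "claw": 0.055},
    {"tx": 0, "ty": 0, "tz": -0.004, "rx": -6.15, "ry": 6.15, "rz": 2.33, "claw": 0.055},
    {"tx": 0, "ty": 0, "tz": -0.004, "rx": -6.8, "ry": 6.8, "rz": 2.6, "claw": 0.055},
    {"tx": 0, "ty": 0, "tz": -0.004, "rx": -7.5, "ry": 7.5, "rz": 2.85, "claw": 0.055},
    {"tx": 0, "ty": 0, "tz": -0.004, "rx": -8.2, "ry": 8.2, "rz": 3.1, "claw": 0.055}
  ]
}}

```text
clock: 61.3
eef_pos: [441.3, 179.2, 106.5]
tool_rot: [-1.875, -0.507, -2.204]
force: [0.3, -0.8, -3.1]
width: 61.2
```

Request:
{"fn": "apply_moves", "kwargs": {
  "increments": [
    {"tx": 0, "ty": 0, "tz": 0, "rx": -0.68, "ry": 0.68, "rz": 0.26, "claw": 0.055},
    {"tx": 0, "ty": 0, "tz": 0, "rx": -1.37, "ry": 1.37, "rz": 0.52, "claw": 0.055},
    {"tx": 0, "ty": 0, "tz": 0, "rx": -2.05, "ry": 2.05, "rz": 0.78, "claw": 0.055},
    {"tx": 0, "ty": 0, "tz": 0, "rx": -2.73, "ry": 2.73, "rz": 1.04, "claw": 0.055},
    {"tx": 0, "ty": 0, "tz": 0, "rx": -3.4, "ry": 3.4, "rz": 1.3, "claw": 0.055},
    {"tx": 0, "ty": 0, "tz": 0, "rx": -4.1, "ry": 4.1, "rz": 1.55, "claw": 0.055},
    {"tx": 0, "ty": 0, "tz": 0, "rx": -4.1, "ry": 4.1, "rz": 1.55, "claw": 0.055},
    {"tx": 0, "ty": 0, "tz": 0, "rx": -4.1, "ry": 4.1, "rz": 1.55, "claw": 0.055},
    {"tx": 0, "ty": 0, "tz": 0, "rx": -4.1, "ry": 4.1, "rz": 1.55, "claw": 0.055},
    {"tx": 0, "ty": 0, "tz": 0, "rx": -4.1, "ry": 4.1, "rz": 1.55, "claw": 0.055},
    {"tx": 0, "ty": 0, "tz": 0, "rx": -4.1, "ry": 4.1, "rz": 1.55, "claw": 0.055},
    {"tx": 0, "ty": 0, "tz": 0, "rx": -4.1, "ry": 4.1, "rz": 1.55, "claw": 0.055}
  ]
}}

```text
clock: 62.5
eef_pos: [440.8, 179.2, 106.8]
tool_rot: [-2.071, -0.993, -1.927]
force: [0.7, -0.1, -1.4]
width: 61.2
```

```bash
python3 - <<'E'
from h import *
to3((440,179,106),-45,75,-75)
b=shot('side','s16.png');a=shot('top','t16.png')
g=lambda im:np.clip(im[...,::-1].astype(float)*1.5,0,255).astype(np.uint8)
cv2.imwrite('pics/c16.png',np.hstack([cv2.resize(g(b[260:400,200:420]),(550,350),interpolation=3),cv2.resize(g(a[190:280,165:255]),(250,350),interpolation=3)]))
for im,n in((a,'top'),(b,'side')):
    h=cv2.cvtColor(im,cv2.COLOR_RGB2HSV); m=((h[...,0]>8)&(h[...,0]<28)&(h[...,1]>110)&(h[...,2]>60)).astype(np.uint8)
    nn,l,s,c=cv2.connectedComponentsWithStats(m)
    print(n,[(c[i].round(),s[i,4]) for i in range(1,nn) if s[i,4]>6])
E
```

```text
62.5 [440.8 179.2 106.8] [-2.071 -0.993 -1.927] q [-1.02  1.13 -0.23  2.12  1.26  1.47  0.89] w 61.2 F [ 0.7 -0.1 -1.4]
d [ 0.683 -0.683 -0.259] t [-0.0008 -0.0002 -0.0008] r [ 10.26 -10.29  -3.92]
top [(array([ 85., 103.]), np.int32(95)), (array([576., 164.]), np.int32(2620)), (array([304., 133.]), np.int32(234)), (array([534., 134.]), np.int32(8)), (array([534., 162.]), np.int32(11)), (array([576., 251.]), np.int32(1538)), (array([185., 215.]), np.int32(27)), (array([189., 235.]), np.int32(40)), (array([559., 347.]), np.int32(781))]
side [(array([318.,  90.]), np.int32(2442)), (array([384.,  96.]), np.int32(2579)), (array([241., 222.]), np.int32(294)), (array([286., 238.]), np.int32(323)), (array([326., 241.]), np.int32(317)), (array([364., 243.]), np.int32(319)), (array([374., 233.]), np.int32(10)), (array([204., 289.]), np.int32(301)), (array([362., 359.]), np.int32(462)), (array([323., 360.]), np.int32(59))]
```

Request:
{"fn": "apply_moves", "kwargs": {
  "increments": [
    {"tx": 0, "ty": 0, "tz": 0.02, "rx": 1.05, "ry": -1.05, "rz": -0.4, "claw": 0.055},
    {"tx": 0, "ty": 0, "tz": 0.02, "rx": 2.1, "ry": -2.1, "rz": -0.8, "claw": 0.055},
    {"tx": 0, "ty": 0, "tz": 0.02, "rx": 3.15, "ry": -3.15, "rz": -1.2, "claw": 0.055},
    {"tx": 0, "ty": 0, "tz": 0.02, "rx": 4.2, "ry": -4.2, "rz": -1.6, "claw": 0.055},
    {"tx": 0, "ty": 0, "tz": 0.02, "rx": 5.25, "ry": -5.25, "rz": -2, "claw": 0.055},
    {"tx": 0, "ty": 0, "tz": 0.02, "rx": 6.3, "ry": -6.3, "rz": -2.4, "claw": 0.055},
    {"tx": 0, "ty": 0, "tz": 0.02, "rx": 7.35, "ry": -7.35, "rz": -2.8, "claw": 0.055},
    {"tx": 0, "ty": 0, "tz": 0.02, "rx": 8.4, "ry": -8.4, "rz": -3.2, "claw": 0.055},
    {"tx": 0, "ty": 0, "tz": 0.02, "rx": 9.4, "ry": -9.4, "rz": -3.6, "claw": 0.055},
    {"tx": 0, "ty": 0, "tz": 0.02, "rx": 10.26, "ry": -10.29, "rz": -3.92, "claw": 0.055},
    {"tx": 0, "ty": 0, "tz": 0.02, "rx": 10.26, "ry": -10.29, "rz": -3.92, "claw": 0.055}
  ]
}}

```text
clock: 63.7
eef_pos: [440.7, 179.4, 126.8]
tool_rot: [-1.842, 0.253, -2.425]
force: [-0.6, 0.6, -2.2]
width: 61.4
```

Request:
{"fn": "apply_moves", "kwargs": {
  "increments": [
    {"tx": 0, "ty": 0, "tz": 0, "rx": 1.05, "ry": -1.05, "rz": -0.4, "claw": 0.055},
    {"tx": 0, "ty": 0, "tz": 0, "rx": 2.1, "ry": -2.1, "rz": -0.8, "claw": 0.055},
    {"tx": 0, "ty": 0, "tz": 0, "rx": 3.15, "ry": -3.15, "rz": -1.2, "claw": 0.055},
    {"tx": 0, "ty": 0, "tz": 0, "rx": 4.2, "ry": -4.2, "rz": -1.6, "claw": 0.055},
    {"tx": 0, "ty": 0, "tz": 0, "rx": 5.25, "ry": -5.25, "rz": -2, "claw": 0.055},
    {"tx": 0, "ty": 0, "tz": 0, "rx": 6.3, "ry": -6.3, "rz": -2.4, "claw": 0.055},
    {"tx": 0, "ty": 0, "tz": 0, "rx": 7.35, "ry": -7.35, "rz": -2.8, "claw": 0.055},
    {"tx": 0, "ty": 0, "tz": 0, "rx": 8.4, "ry": -8.4, "rz": -3.2, "claw": 0.055},
    {"tx": 0, "ty": 0, "tz": 0, "rx": 9.4, "ry": -9.4, "rz": -3.6, "claw": 0.055},
    {"tx": 0, "ty": 0, "tz": 0, "rx": 10.26, "ry": -10.27, "rz": -3.92, "claw": 0.055},
    {"tx": 0, "ty": 0, "tz": 0, "rx": 10.26, "ry": -10.27, "rz": -3.92, "claw": 0.055}
  ]
}}

```text
clock: 64.8
eef_pos: [440.7, 179.3, 126.8]
tool_rot: [3.141, 1.308, 2.354]
force: [0.0, -1.3, -2.2]
width: 61.3
```

```bash
python3 - <<'E'
from h import *
to3((648,248.5,100),-45,75)
print((R.from_euler('xyz',read_state()['tool_rot'])*R.from_euler('xyz',[-3.13,1.312,2.37]).inv()).as_rotvec(degrees=True))
b=shot('side','s17.png');a=shot('top','t17.png')
g=lambda im:np.clip(im[...,::-1].astype(float)*1.5,0,255).astype(np.uint8)
cv2.imwrite('pics/c17.png',np.hstack([cv2.resize(g(b[260:400,200:420]),(550,350),interpolation=3),cv2.resize(g(a[190:280,165:255]),(250,350),interpolation=3)]))
E
```

```text
64.8 [440.7 179.3 126.8] [3.141 1.308 2.354] q [-1.23  1.09  0.07  2.14  1.18  1.22 -1.63] w 61.3 F [ 0.  -1.3 -2.2]
d [ 0.683 -0.683 -0.259] t [ 0.2073  0.0692 -0.0268] r [-0.01 -0.01  0.02]
[ 0.29878046  0.03824504 -0.23330028]
```

View pics/c17.png

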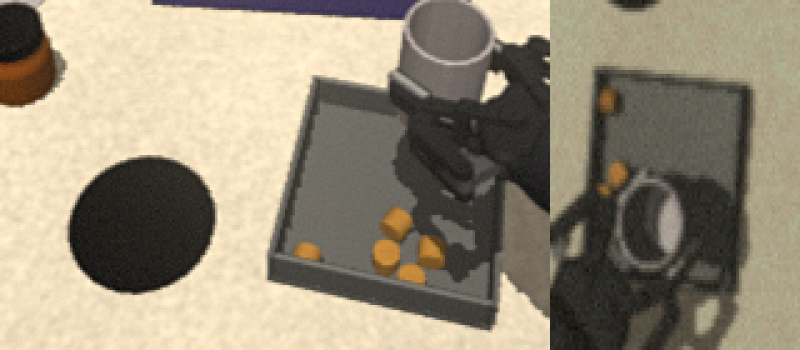

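```bash
python3 - <<'E'
from h import *
print('rim top',onz('top',201.7,269.9,173.8),'rim side',onz('side',200+448/2.5,260+43/2.5,173.8))
for n,f,th,box in(('top','t17',52,(150,203,165,230)),('side','s17',75,(315,385,220,295))):
    V=cv2.imread(f'pics/{f}.png').max(2); m=np.zeros_like(V); y0,y1,x0,x1=box; m[y0:y1,x0:x1]=V[y0:y1,x0:x1]<th
    nn,l,s,c=cv2.connectedComponentsWithStats(m);i=1+s[1:,4].argmax()
    cs,_=cv2.findContours((l==i).astype(np.uint8),cv2.RETR_EXTERNAL,cv2.CHAIN_APPROX_NONE); h=cs[0][:,0]
    P=np.array([onz(n,*q,3)[:2] for q in h]); x=np.linalg.lstsq(np.c_[2*P,np.ones(len(P))],(P**2).sum(1),rcond=None)[0]; print(n,s[i],x[:2],np.sqrt(x[2]+x[0]**2+x[1]**2))
E
```

```text
rim top [366.53581671 187.54540381 173.8       ] rim side [426.75399393 209.27543523 173.8       ]
top [178 157  35  35 958] [632.05654261 264.93112589] 51.90727005700188
side [ 228  323   58   55 2477] [633.19501762 270.0462092 ] 53.30259552535688
```

Request:
{"fn": "apply_moves", "kwargs": {
  "increments": [
    {"tx": 0.03, "ty": 0.01, "tz": 0, "rx": 0, "ry": 0, "rz": 0, "claw": 0.055},
    {"tx": 0.06, "ty": 0.02, "tz": 0, "rx": 0, "ry": 0, "rz": 0, "claw": 0.055},
    {"tx": 0.09, "ty": 0.03, "tz": 0, "rx": 0, "ry": 0, "rz": 0, "claw": 0.055},
    {"tx": 0.12, "ty": 0.04, "tz": 0, "rx": 0, "ry": 0, "rz": 0, "claw": 0.055},
    {"tx": 0.15, "ty": 0.05, "tz": 0, "rx": 0, "ry": 0, "rz": 0, "claw": 0.055},
    {"tx": 0.18, "ty": 0.06, "tz": 0, "rx": 0, "ry": 0, "rz": 0, "claw": 0.055},
    {"tx": 0.2077, "ty": 0.07, "tz": 0, "rx": 0, "ry": 0, "rz": 0, "claw": 0.055},
    {"tx": 0.2077, "ty": 0.07, "tz": -0.03, "rx": 0, "ry": 0, "rz": 0, "claw": 0.055},
    {"tx": 0.2077, "ty": 0.07, "tz": -0.06, "rx": 0, "ry": 0, "rz": 0, "claw": 0.055},
    {"tx": 0.2077, "ty": 0.07, "tz": -0.075, "rx": 0, "ry": 0, "rz": 0, "claw": 0.055},
    {"tx": 0.2077, "ty": 0.07, "tz": -0.075, "rx": 0, "ry": 0, "rz": 0, "claw": 0.055},
    {"tx": 0.2077, "ty": 0.07, "tz": -0.075, "rx": 0, "ry": 0, "rz": 0, "claw": 0.055}
  ]
}}

```text
clock: 66.1
eef_pos: [648.5, 248.9, 52.6]
tool_rot: [3.138, 1.309, 2.351]
force: [0.1, -0.1, -0.8]
width: 60.8
```

```bash
python3 -c "
from h import *
to3((648.4,249.1,42.5),-45,75)
print((R.from_euler('xyz',[-3.13,1.312,2.37])*R.from_euler('xyz',read_state()['tool_rot']).inv()).as_rotvec(degrees=True)/5)"
```

```text
66.1 [648.5 248.9  52.6] [3.138 1.309 2.351] q [-1.01  1.26  0.15  1.61  1.28  1.23 -1.26] w 60.8 F [ 0.1 -0.1 -0.8]
d [ 0.683 -0.683 -0.259] t [-0.0001  0.0002 -0.0101] r [-0.    0.01  0.03]
[-0.05181551  0.01095647  0.0553746 ]
```

Request:
{"fn": "apply_moves", "kwargs": {
  "increments": [
    {"tx": 0, "ty": 0, "tz": -0.005, "rx": -0.05, "ry": 0.01, "rz": 0.05, "claw": 0.055},
    {"tx": 0, "ty": 0, "tz": -0.009, "rx": -0.05, "ry": 0.01, "rz": 0.05, "claw": 0.055},
    {"tx": 0, "ty": 0, "tz": -0.01, "rx": -0.05, "ry": 0.01, "rz": 0.05, "claw": 0.055},
    {"tx": 0, "ty": 0, "tz": -0.01, "rx": -0.05, "ry": 0.01, "rz": 0.05, "claw": 0.055}
  ]
}}

```text
clock: 66.5
eef_pos: [648.5, 249.3, 42.0]
tool_rot: [-3.136, 1.31, 2.363]
force: [0.4, 0.8, -2.8]
width: 61.1
```

Request:
{"fn": "apply_moves", "kwargs": {
  "increments": [
    {"tx": 0, "ty": 0, "tz": -0.001, "rx": 0, "ry": 0, "rz": 0, "claw": 0.055},
    {"tx": 0, "ty": 0, "tz": -0.0015, "rx": 0, "ry": 0, "rz": 0, "claw": 0.055},
    {"tx": 0, "ty": 0, "tz": -0.0015, "rx": 0, "ry": 0, "rz": 0, "claw": 0.055}
  ]
}}

```text
clock: 66.8
eef_pos: [648.7, 249.2, 41.0]
tool_rot: [-3.137, 1.312, 2.362]
force: [-0.7, 0.2, 1.3]
width: 61.0
```

```bash
python3 -c "
from h import *
st()"
```

```text
66.8 [648.7 249.2  41. ] [-3.137  1.312  2.362] q [-1.01  1.29  0.15  1.6   1.29  1.23 -1.27] w 61.0 F [-0.7  0.2  1.3]
```

Request:
{"fn": "apply_moves", "kwargs": {
  "increments": [
    {"tx": 0, "ty": 0, "tz": 0, "rx": 0, "ry": 0, "rz": 0, "claw": 0.063},
    {"tx": 0, "ty": 0, "tz": 0, "rx": 0, "ry": 0, "rz": 0, "claw": 0.066},
    {"tx": 0, "ty": 0, "tz": 0, "rx": 0, "ry": 0, "rz": 0, "claw": 0.075},
    {"tx": 0, "ty": 0, "tz": 0, "rx": 0, "ry": 0, "rz": 0, "claw": 0.085},
    {"tx": 0, "ty": 0, "tz": 0, "rx": 0, "ry": 0, "rz": 0, "claw": 0.085},
    {"tx": -0.015, "ty": 0.015, "tz": 0.006, "rx": 0, "ry": 0, "rz": 0, "claw": 0.085},
    {"tx": -0.035, "ty": 0.035, "tz": 0.014, "rx": 0, "ry": 0, "rz": 0, "claw": 0.085},
    {"tx": -0.06, "ty": 0.06, "tz": 0.024, "rx": 0, "ry": 0, "rz": 0, "claw": 0.085},
    {"tx": -0.08, "ty": 0.08, "tz": 0.04, "rx": 0, "ry": 0, "rz": 0, "claw": 0.085},
    {"tx": -0.08, "ty": 0.08, "tz": 0.08, "rx": 0, "ry": 0, "rz": 0, "claw": 0.085},
    {"tx": -0.08, "ty": 0.08, "tz": 0.12, "rx": 0, "ry": 0, "rz": 0, "claw": 0.085},
    {"tx": -0.08, "ty": 0.08, "tz": 0.15, "rx": 0, "ry": 0, "rz": 0, "claw": 0.085}
  ]
}}

```text
clock: 68.0
eef_pos: [567.5, 330.8, 192.9]
tool_rot: [3.141, 1.31, 2.36]
force: [0.7, -0.4, -0.0]
width: 84.9
```

```bash
python3 - <<'E'
from h import *
st(); b=shot('side','s18.png');a=shot('top','t18.png')
# expected rim outlines
t=np.linspace(0,2*np.pi,60)
im=[]
for n,p,(y0,y1,x0,x1) in(('top',a,(130,260,150,280)),('side',b,(260,390,190,320))):
    o=np.clip(p[y0:y1,x0:x1,::-1].astype(float)*1.5,0,255).astype(np.uint8); im.append(cv2.resize(o,(390,390),interpolation=3))
cv2.imwrite('pics/c18.png',np.hstack(im))
E
```

```text
68.0 [567.5 330.8 192.9] [3.141 1.31  2.36 ] q [-1.14  1.04  0.09  1.63  1.14  1.41 -1.09] w 84.9 F [ 0.7 -0.4 -0. ]
```

View pics/c18.png

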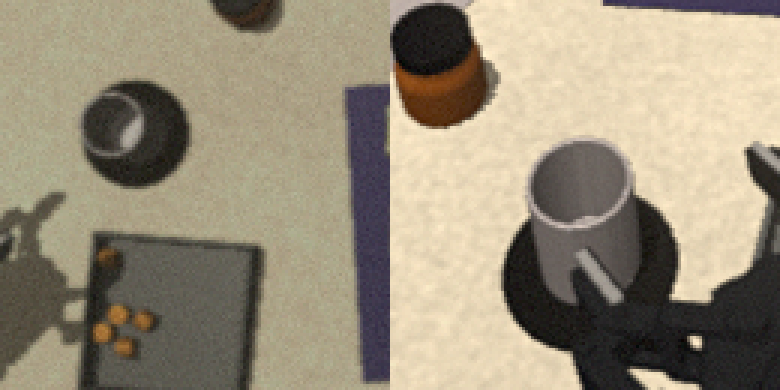

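```bash
python3 - <<'E'
from h import *
print('rim top',onz('top',187.7,171.3,88),'rim side',onz('side',253.7,321,88))
a=cv2.imread('pics/t18.png'); g=cv2.cvtColor(a,cv2.COLOR_BGR2GRAY)[155:190,170:215]
big=cv2.GaussianBlur(cv2.resize(g,None,fx=6,fy=6,interpolation=2),(0,0),3)
c=cv2.HoughCircles(big,cv2.HOUGH_GRADIENT,1,40,param1=60,param2=12,minRadius=58,maxRadius=75)
if c is not None:
    for u,v,r in c[0][:3]: print((u+.5)/6-.5+170,(v+.5)/6-.5+155,r/6,onz('top',(u+.5)/6-.5+170,(v+.5)/6-.5+155,88))
E
```

```text
rim top [631.82963877 259.22445532  88.        ] rim side [631.43724445 268.10698211  88.        ]
```

Request:
{"fn": "apply_moves", "kwargs": {
  "increments": [
    {"tx": -0.03, "ty": 0.01, "tz": 0.04, "rx": 0, "ry": 0, "rz": 0, "claw": 0.085},
    {"tx": -0.06, "ty": 0.02, "tz": 0.08, "rx": 0, "ry": 0, "rz": 0, "claw": 0.085},
    {"tx": -0.1, "ty": 0.03, "tz": 0.1, "rx": 0, "ry": 0, "rz": 0, "claw": 0.085},
    {"tx": -0.14, "ty": 0.04, "tz": 0.12, "rx": 0, "ry": 0, "rz": 0, "claw": 0.085},
    {"tx": -0.16, "ty": 0.05, "tz": 0.14, "rx": 0, "ry": 0, "rz": 0, "claw": 0.085},
    {"tx": -0.16, "ty": 0.05, "tz": 0.14, "rx": 0, "ry": 0, "rz": 0, "claw": 0.085},
    {"tx": -0.16, "ty": 0.05, "tz": 0.14, "rx": 0, "ry": 0, "rz": 0, "claw": 0.085}
  ]
}}

```text
clock: 68.8
eef_pos: [407.8, 379.8, 330.0]
tool_rot: [-3.136, 1.31, 2.365]
force: [1.1, 0.3, -1.1]
width: 85.1
```

```bash
python3 - <<'E'
from h import *
st(); b=shot('side','s19.png');a=shot('top','t19.png')
for n,f in(('top',a),('side',b)):
    o=cv2.imread('pics/'+('t18' if n=='top' else 's18')+'.png')[...,::-1]
    y0,y1,x0,x1=(155,195,170,215) if n=='top' else (300,340,230,285)
    print(n,cv2.absdiff(f,o)[y0:y1,x0:x1].mean(),cv2.absdiff(f,o)[y0:y1,x0:x1].max())
# rim ellipse in side: bright rim pixels
V=b.max(2)[295:345,220:290]; 
g=cv2.cvtColor(a,cv2.COLOR_RGB2GRAY)[155:190,170:215]
big=cv2.GaussianBlur(cv2.resize(g,None,fx=6,fy=6,interpolation=2),(0,0),3)
c=cv2.HoughCircles(big,cv2.HOUGH_GRADIENT,1,40,param1=60,param2=12,minRadius=58,maxRadius=75)
if c is not None:
    for u,v,r in c[0][:3]: print(r/6,onz('top',(u+.5)/6-.5+170,(v+.5)/6-.5+155,88))
h=cv2.cvtColor(a,cv2.COLOR_RGB2HSV); m=((h[...,0]>8)&(h[...,0]<28)&(h[...,1]>90)&(h[...,2]>50)).astype(np.uint8); m[:200]=0;m[280:]=0;m[:,240:]=0
nn,l,s,c=cv2.connectedComponentsWithStats(m);print([(onz('top',*c[i],13)[:2].round(),s[i,4]) for i in range(1,nn) if s[i,4]>3])
E
```

```text
68.8 [407.8 379.8 330. ] [-3.136  1.31   2.365] q [-1.37  0.81  0.03  1.67  0.96  1.67 -1.01] w 85.1 F [ 1.1  0.3 -1.1]
top 3.6222222222222222 39
side 2.888030303030303 14
[(array([506., 287.]), np.int32(34)), (array([440., 282.]), np.int32(87)), (array([445., 250.]), np.int32(37)), (array([418., 269.]), np.int32(35))]
```

```bash
python3 - <<'E'
from h import *
def rim(f):
    V=cv2.imread(f'pics/{f}.png').astype(np.float32); g=V.mean(2)
    # rim silhouette: top edge of beaker body in side view vs coaster/bench: use steel mask
    hsv=cv2.cvtColor(V.astype(np.uint8),cv2.COLOR_BGR2HSV)
    y0,x0=300,225
    e=cv2.Canny(cv2.imread(f'pics/{f}.png')[y0:y0+85,x0:x0+75],40,120); 
    pts=np.argwhere(e)[:,::-1]+[x0,y0]
    # RANSAC circle on plane z=88 of radius 31
    P=np.array([onz('side',*p,88)[:2] for p in pts]); best=(0,None)
    for cx in np.arange(600,660,1.0):
        for cy in np.arange(240,300,1.0):
            n=(abs(np.hypot(P[:,0]-cx,P[:,1]-cy)-30)<2.2).sum()
            if n>best[0]: best=(n,(cx,cy))
    i=abs(np.hypot(*(P-best[1]).T)-30)<4; Q=P[i]
    x=np.linalg.lstsq(np.c_[2*Q,np.ones(len(Q))],(Q**2).sum(1),rcond=None)[0]
    print(f,best,x[:2].round(1),np.sqrt(x[2]+x[0]**2+x[1]**2).round(1))
for f in('side0','s9','s12','s14','s18','s19'): rim(f)
E
```

```text
side0 (np.int64(113), (np.float64(632.0), np.float64(274.0))) [631.8 274.2] 29.4
s9 (np.int64(113), (np.float64(632.0), np.float64(274.0))) [631.8 274.1] 29.3
s12 (np.int64(121), (np.float64(625.0), np.float64(279.0))) [624.8 278.9] 29.4
s14 (np.int64(121), (np.float64(625.0), np.float64(279.0))) [624.8 278.9] 29.4
s18 (np.int64(111), (np.float64(633.0), np.float64(269.0))) [633.3 268.6] 29.5
s19 (np.int64(113), (np.float64(633.0), np.float64(269.0))) [633.2 268.6] 29.5
```

Request:
{"fn": "apply_moves", "kwargs": {
  "increments": [
    {"tx": 0.05, "ty": -0.015, "tz": -0.04, "rx": 0, "ry": 0, "rz": 0, "claw": 0.085},
    {"tx": 0.1, "ty": -0.03, "tz": -0.08, "rx": 0, "ry": 0, "rz": 0, "claw": 0.085},
    {"tx": 0.14, "ty": -0.045, "tz": -0.12, "rx": 0, "ry": 0, "rz": 0, "claw": 0.085},
    {"tx": 0.16, "ty": -0.05, "tz": -0.16, "rx": 0, "ry": 0, "rz": 0, "claw": 0.085},
    {"tx": 0.16, "ty": -0.05, "tz": -0.2, "rx": 0, "ry": 0, "rz": 0, "claw": 0.085},
    {"tx": 0.16, "ty": -0.05, "tz": -0.24, "rx": 0, "ry": 0, "rz": 0, "claw": 0.085},
    {"tx": 0.16, "ty": -0.05, "tz": -0.258, "rx": 0, "ry": 0, "rz": 0, "claw": 0.085},
    {"tx": 0.16, "ty": -0.05, "tz": -0.258, "rx": 0, "ry": 0, "rz": 0, "claw": 0.085},
    {"tx": 0.16, "ty": -0.05, "tz": -0.258, "rx": 0, "ry": 0, "rz": 0, "claw": 0.085}
  ]
}}

```text
clock: 69.8
eef_pos: [569.0, 327.8, 72.5]
tool_rot: [-3.13, 1.313, 2.368]
force: [-0.5, 0.2, 1.6]
width: 85.0
```

```bash
python3 -c "
from h import *
to3((648.7,249.2,42),-45,75)"
```

```text
69.8 [569.  327.8  72.5] [-3.13   1.313  2.368] q [-1.14  1.24  0.09  1.57  1.15  1.36 -1.21] w 85.0 F [-0.5  0.2  1.6]
d [ 0.683 -0.683 -0.259] t [ 0.0797 -0.0786 -0.0305] r [ 0.05  0.01 -0.01]
```

Request:
{"fn": "apply_moves", "kwargs": {
  "increments": [
    {"tx": 0.02, "ty": -0.02, "tz": -0.008, "rx": 0, "ry": 0, "rz": 0, "claw": 0.085},
    {"tx": 0.04, "ty": -0.04, "tz": -0.016, "rx": 0, "ry": 0, "rz": 0, "claw": 0.085},
    {"tx": 0.056, "ty": -0.056, "tz": -0.022, "rx": 0, "ry": 0, "rz": 0, "claw": 0.085},
    {"tx": 0.07, "ty": -0.07, "tz": -0.027, "rx": 0, "ry": 0, "rz": 0, "claw": 0.085},
    {"tx": 0.08, "ty": -0.0786, "tz": -0.03, "rx": 0, "ry": 0, "rz": 0, "claw": 0.085},
    {"tx": 0.08, "ty": -0.0786, "tz": -0.03, "rx": 0, "ry": 0, "rz": 0, "claw": 0.08},
    {"tx": 0.08, "ty": -0.0786, "tz": -0.03, "rx": 0, "ry": 0, "rz": 0, "claw": 0.07},
    {"tx": 0.08, "ty": -0.0786, "tz": -0.03, "rx": 0, "ry": 0, "rz": 0, "claw": 0.065},
    {"tx": 0.08, "ty": -0.0786, "tz": -0.03, "rx": 0, "ry": 0, "rz": 0, "claw": 0.055},
    {"tx": 0.08, "ty": -0.0786, "tz": -0.03, "rx": 0, "ry": 0, "rz": 0, "claw": 0.055},
    {"tx": 0.08, "ty": -0.0786, "tz": -0.03, "rx": 0, "ry": 0, "rz": 0, "claw": 0.055}
  ]
}}

```text
clock: 70.9
eef_pos: [648.3, 251.5, 42.3]
tool_rot: [-3.138, 1.31, 2.363]
force: [-0.1, 0.9, -0.1]
width: 61.2
```

```bash
python3 -c "
from h import *
st()"
```

```text
70.9 [648.3 251.5  42.3] [-3.138  1.31   2.363] q [-1.01  1.28  0.16  1.6   1.28  1.22 -1.27] w 61.2 F [-0.1  0.9 -0.1]
```

Request:
{"fn": "apply_moves", "kwargs": {
  "increments": [
    {"tx": 0, "ty": 0, "tz": 0.005, "rx": 0, "ry": 0, "rz": 0, "claw": 0.055},
    {"tx": 0, "ty": 0, "tz": 0.01, "rx": 0, "ry": 0, "rz": 0, "claw": 0.055},
    {"tx": -0.001, "ty": 0.003, "tz": 0.01, "rx": 0, "ry": 0, "rz": 0, "claw": 0.055},
    {"tx": -0.0015, "ty": 0.005, "tz": 0.01, "rx": 0, "ry": 0, "rz": 0, "claw": 0.055},
    {"tx": -0.0015, "ty": 0.005, "tz": 0.006, "rx": 0, "ry": 0, "rz": 0, "claw": 0.055},
    {"tx": -0.0015, "ty": 0.005, "tz": 0.003, "rx": 0, "ry": 0, "rz": 0, "claw": 0.055},
    {"tx": -0.0015, "ty": 0.005, "tz": 0.001, "rx": 0, "ry": 0, "rz": 0, "claw": 0.055},
    {"tx": -0.0015, "ty": 0.005, "tz": 0.001, "rx": 0, "ry": 0, "rz": 0, "claw": 0.055}
  ]
}}

```text
clock: 71.7
eef_pos: [646.8, 255.3, 42.7]
tool_rot: [-3.132, 1.31, 2.367]
force: [-0.2, -0.4, -0.9]
width: 61.1
```

```bash
python3 -c "
from h import *
st()"
```

```text
71.7 [646.8 255.3  42.7] [-3.132  1.31   2.367] q [-1.02  1.28  0.15  1.59  1.27  1.23 -1.26] w 61.1 F [-0.2 -0.4 -0.9]
```

Request:
{"fn": "apply_moves", "kwargs": {
  "increments": [
    {"tx": 0, "ty": 0, "tz": -0.001, "rx": 0, "ry": 0, "rz": 0, "claw": 0.055},
    {"tx": 0, "ty": 0, "tz": -0.001, "rx": 0, "ry": 0, "rz": 0, "claw": 0.055}
  ]
}}

```text
clock: 71.9
eef_pos: [647.0, 255.4, 42.3]
tool_rot: [-3.136, 1.311, 2.364]
force: [0.0, 0.3, -1.7]
width: 61.1
```

Request:
{"fn": "apply_moves", "kwargs": {
  "increments": [
    {"tx": 0, "ty": 0, "tz": 0, "rx": 0, "ry": 0, "rz": 0, "claw": 0.063},
    {"tx": 0, "ty": 0, "tz": 0, "rx": 0, "ry": 0, "rz": 0, "claw": 0.066},
    {"tx": 0, "ty": 0, "tz": 0, "rx": 0, "ry": 0, "rz": 0, "claw": 0.075},
    {"tx": 0, "ty": 0, "tz": 0, "rx": 0, "ry": 0, "rz": 0, "claw": 0.085},
    {"tx": 0, "ty": 0, "tz": 0, "rx": 0, "ry": 0, "rz": 0, "claw": 0.085},
    {"tx": -0.015, "ty": 0.015, "tz": 0.006, "rx": 0, "ry": 0, "rz": 0, "claw": 0.085},
    {"tx": -0.035, "ty": 0.035, "tz": 0.014, "rx": 0, "ry": 0, "rz": 0, "claw": 0.085},
    {"tx": -0.06, "ty": 0.06, "tz": 0.024, "rx": 0, "ry": 0, "rz": 0, "claw": 0.085},
    {"tx": -0.08, "ty": 0.08, "tz": 0.04, "rx": 0, "ry": 0, "rz": 0, "claw": 0.085},
    {"tx": -0.08, "ty": 0.08, "tz": 0.08, "rx": 0, "ry": 0, "rz": 0, "claw": 0.085},
    {"tx": -0.08, "ty": 0.08, "tz": 0.12, "rx": 0, "ry": 0, "rz": 0, "claw": 0.085},
    {"tx": -0.08, "ty": 0.08, "tz": 0.15, "rx": 0, "ry": 0, "rz": 0, "claw": 0.085}
  ]
}}

```text
clock: 73.1
eef_pos: [566.0, 337.2, 194.9]
tool_rot: [3.141, 1.31, 2.359]
force: [-0.5, -0.6, -0.1]
width: 85.0
```

Request:
{"fn": "apply_moves", "kwargs": {
  "increments": [
    {"tx": -0.03, "ty": 0.01, "tz": 0.04, "rx": 0, "ry": 0, "rz": 0, "claw": 0.085},
    {"tx": -0.06, "ty": 0.02, "tz": 0.08, "rx": 0, "ry": 0, "rz": 0, "claw": 0.085},
    {"tx": -0.1, "ty": 0.03, "tz": 0.1, "rx": 0, "ry": 0, "rz": 0, "claw": 0.085},
    {"tx": -0.14, "ty": 0.04, "tz": 0.12, "rx": 0, "ry": 0, "rz": 0, "claw": 0.085},
    {"tx": -0.16, "ty": 0.05, "tz": 0.14, "rx": 0, "ry": 0, "rz": 0, "claw": 0.085},
    {"tx": -0.16, "ty": 0.05, "tz": 0.14, "rx": 0, "ry": 0, "rz": 0, "claw": 0.085},
    {"tx": -0.16, "ty": 0.05, "tz": 0.14, "rx": 0, "ry": 0, "rz": 0, "claw": 0.085},
    {"tx": -0.16, "ty": 0.05, "tz": 0.14, "rx": 0, "ry": 0, "rz": 0, "claw": 0.085},
    {"tx": -0.16, "ty": 0.05, "tz": 0.14, "rx": 0, "ry": 0, "rz": 0, "claw": 0.085}
  ]
}}

```text
clock: 74.0
eef_pos: [407.8, 384.4, 331.8]
tool_rot: [-3.131, 1.312, 2.366]
force: [-0.3, -1.3, -0.4]
width: 84.9
```

```bash
python3 - <<'E'
from h import *
st(); b=shot('side','s20.png');a=shot('top','t20.png')
e=cv2.Canny(np.ascontiguousarray(b[300:385,225:300,::-1]),40,120); pts=np.argwhere(e)[:,::-1]+[225,300]
P=np.array([onz('side',*p,88)[:2] for p in pts])
n=[((abs(np.hypot(P[:,0]-x,P[:,1]-y)-30)<2.2).sum(),x,y) for x in range(600,660) for y in range(240,300)]
print(max(n))
o=cv2.imread('pics/s12.png')[...,::-1]; print('mat diff',cv2.absdiff(b,o)[215:270,262:390].mean(), 'base',cv2.absdiff(b,o)[100:140,100:200].mean())
E
```

```text
74.0 [407.8 384.4 331.8] [-3.131  1.312  2.366] q [-1.37  0.82  0.04  1.65  0.95  1.68 -1.  ] w 84.9 F [-0.3 -1.3 -0.4]
(np.int64(106), 634, 273)
mat diff 1.9431344696969697 base 1.7779166666666666
```

```bash
python3 -c "
from cell import *
print(finish_job())"
```

```text
the job is handed in; nothing more can be done
None
```

The job is handed in: all three casts are on the mat, the studs are in the tray, and the empty beaker is back on its coaster.

- **Casts:** Each one was tilted out front edge first, stood on its heel on the violet mat, regripped, and laid flat with the teeth up. Contact forces stayed at about 25 N or below. The pictures show all three flat on the mat, and the mat area was unchanged in the final picture.
- **Studs and beaker:** The beaker was knocked a few millimetres aside partway through, before I gripped it. I tipped all five studs into the grey tray, where the pictures show them, and the beaker looked empty.
- **Placing the beaker:** My first placement came out about 5 mm off centre, so I regripped and shifted it.
- **Last check:** In the side view the rim centre measured (634, 273) mm, against the coaster at (633, 270) and the rim's start reading of (632, 274). It was upright and within about 3 mm of the middle.
- **Disagreement between cameras:** The side camera reads y about 5 mm higher than the top camera. I judged the beaker's centring by comparing readings from the same camera. The final check after the shift used the side view only, by calculation, because I had used all my picture views.

I did not touch the bottle, jar, spatula or look-alikes.

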